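Set up painted tiles for a photograph

ROBOT

A 7-joint arm with a two-finger parallel gripper is mounted at the origin on the work surface. World frame = base frame: x ahead of the robot, y to its left, z up, the work surface at z = 0. Lengths are in m, angles in rad, forces in N, time in s.
With the tool pointing down it reaches from about 0.425 to 0.925 m from the base axis. Payload 6.8 kg.
Tool frame: the origin (TCP) lies midway between the tips of the shut fingers; the grasp point (between the pads) lies 19 mm behind it (r.grip_depth is the distance from the TCP to the grasp point, in m); z points along the fingers, y is the line along which they close (so a half turn about z gives the same grasp; the last joint's range is limited). The gripper opens to 85 mm and grips with 20 to 120 N. Pads are 22 mm wide; open, the fingers measure 114 mm over their backs; the gripper's body (76 mm by 85 mm) begins 54 mm behind the grasp point. The pads swing forward as they close: fully open they stand 13 mm farther back than shut.
Start: joints at [1.003, 0.477, 0.022, 1.555, -0.011, 1.109, -0.083], TCP at [0.3, -0.605, 0.231] pointing down, gripper open.
Joint ranges: [-2.96, 2.96], [-0.34, 2.1], [-1.41, 1.46], [0.24, 2.44], [-1.37, 4.51], [0.17, 1.92], [-2.96, 2.96]. Speed limits (rad/s): [2.39, 2.39, 3.14, 3.14, 3.14, 3.14, 3.14].

INTERFACE

Orientations are given as a rotation vector (axis times angle).
In Python, from bench import telemetry, grab_frame, calibration, order, silhouettes, r gives the robot as it stands.
- The arm moves only by the tool apply_moves, never from a script. Its argument "moves" is a list of rows, each a list of 7 numbers: the turn, a rotation vector about the tool's x, y, z scaled (see below), then the shift along the tool's x, y, z scaled (see below), then the opening, from -1 (shut) to 1 (fully open). A call has exactly 8 rows; each row shifts and turns the commanded pose from where the row before left it, along the tool's axes as they then stand; what a row does not reach is not made up. The controller multiplies each number of a shift by 1000 mm and each number of a turn by 6 degrees. A row lasts 1/12 s, in which the tool goes at most 41.7 mm and 7.16 degrees, less where a joint would pass 70% of its speed; a pose out of reach is approached as far as the arm can. A call with a number of a shift or a turn outside -1 to 1 is refused whole. A call with a gripper value outside its range is refused whole. The fingers move at their own pace and stop on an object; "grip_force" is the grip in N (left out, the last holds). Time passes only in rows, so rows that do not move let the fingers close, or fill a call up. It gives the time, the measured TCP pose, the force, the opening and the grip force at its end, in the units of the state.
- telemetry.get_obs(): the state, without advancing time (a new reading comes with each control period).
- grab_frame(name): name is "scene" or "top" or "wrist"; returns the picture (384x512x3 uint8, blue, green, red); there is no depth.
- calibration(name): a dict with "fx", "fy", "cx", "cy" (pixels), "k1" (the pictures are not rectified: a ray, as slopes to the right and down, at radius r is drawn at 1 + k1 r^2 times it, then the intrinsics apply), "world_from_camera" (4x4, takes a point from camera to world coordinates); the wrist camera has in their place "mount" (4x4, takes a point from camera to tool coordinates, whose origin is the TCP and whose axes are the flange's). Camera axes: x right, y down, z forward; pixel columns grow to the right and rows downward; lengths in m; the calibration is good to about 2 mm. A picture is of the moment at which its call begins: read the wrist's pose just before it. calibration takes no time and is no camera call.
- order.hand_in(): hands the job in; it is judged then, once.
Trained networks look in the newest picture that a camera, given by its name, has taken for a name from the list of things; names that differ only in an ending like _2 or _b are one class to them, and where a whole thing is asked for, a point or a joint stands for the part that bears it (a point fixed in the world has none). Each returns a list of dicts, best first, with "p" (0 to 1); they miss things now and then, are a little off and sometimes report something else, mostly with a low value. They report only what shows in the picture. A call takes as long as a camera call.
- silhouettes(thing, camera): "mask" (384x512 bool, what is visible of it) and "extent" ([centre column, centre row, width, height] in pixels, round what is visible of it).
The state is a dict: "clock": time; "joints": joint angles; "qvel": joint speeds; "tau": joint torques, N m; "tcp_pos": TCP position; "orientation": TCP orientation; "contact_force": force on the tool from outside, world axes, zero at the start; "moment": the same for the moment, N m; "grip_width": finger opening in m; "gripper_force": force on a finger pad.
Only numpy, scipy, OpenCV 4.12 (cv2) and the standard library are available. Lean on these libraries where they do the work, as an engineer would, in place of code of your own. Each camera call takes 0.05 s, during which the arm holds its last target. There are 200 camera calls.

TASK

Set the painted tiles up for their photograph. First fold the white reflector, which has been left tipped over the turntable, down flat out of the way; then lay every tile side by side on the sloped stand, painted face out, sky end up the slope and lower edge against the lip, and turn the turntable anticlockwise a quarter turn until it clicks with the tiles facing the reflector. Only then raise the reflector to 60 degrees, level with the yellow marks, and leave the tins, jar and tubes where they are.

Things in the scene. Friction and masses are not known exactly. Their poses are not given: they have to be found in the camera images.
- tile0: Painted wooden tile, 60 x 36 x 16 mm thick, with a yellow dot on it; may be absent. Origin: centre of its underside (bare wood). x runs along its 60 mm length towards the top of the picture (blue sky end; the green ground is at -x), y across its 36 mm width, z out of the painted face. It starts flat on the table, painted face up.
- tile1: Painted wooden tile, 60 x 36 x 16 mm thick, with a red dot on it; may be absent. Origin: centre of its underside (bare wood). x runs along its 60 mm length towards the top of the picture (blue sky end; the green ground is at -x), y across its 36 mm width, z out of the painted face. It starts flat on the table, painted face up.
- tile2: Painted wooden tile, 60 x 36 x 16 mm thick, with a white dot on it; may be absent. Origin: centre of its underside (bare wood). x runs along its 60 mm length towards the top of the picture (blue sky end; the green ground is at -x), y across its 36 mm width, z out of the painted face. It starts flat on the table, painted face up.
- tile3: Painted wooden tile, 60 x 36 x 16 mm thick, with a orange dot on it; may be absent. Origin: centre of its underside (bare wood). x runs along its 60 mm length towards the top of the picture (blue sky end; the green ground is at -x), y across its 36 mm width, z out of the painted face. It starts flat on the table, painted face up.
- tile4: Painted wooden tile, 60 x 36 x 16 mm thick, with a black dot on it; may be absent. Origin: centre of its underside (bare wood). x runs along its 60 mm length towards the top of the picture (blue sky end; the green ground is at -x), y across its 36 mm width, z out of the painted face. It starts flat on the table, painted face up.
- tile0_top (a point): Point on the painted face of tile0, 5 mm in from the sky end.
- tile1_top (a point): Point on the painted face of tile1, 5 mm in from the sky end.
- tile2_top (a point): Point on the painted face of tile2, 5 mm in from the sky end.
- tile3_top (a point): Point on the painted face of tile3, 5 mm in from the sky end.
- tile4_top (a point): Point on the painted face of tile4, 5 mm in from the sky end.
- stand (a point): Sloped display board on the turntable, turning with it: 260 mm long, 74 mm from low to high edge, slope 15 degrees. Origin: centre of its upper surface, 85 mm above the table; x up the slope, y along its length, z out of the surface. A blue lip 6 mm high stands on the low edge, its inner face at x = -32 mm. Room for four tiles side by side, 62 mm apart.
- wheel (a joint): Turntable (aluminium disc, 260 mm diameter, top 44 mm above the table, upright axis under the stand's centre), rad; grows anticlockwise from above. Starts near 0, the stand's low edge away from the robot. One click position, at 1.571: the yellow line on the disc meets the yellow mark on the base, towards the reflector; stop at 1.85. About 2 N at the peg moves it, 5 N in and out of the click.
- wheel_peg (a point): On the upright black peg (14 mm diameter, top 109 mm above the table, 65 mm tall) at the disc's rim, 100 mm from the wheel's axis, behind the high edge of the stand: point on its axis 15 mm under its top. Turns with the wheel (x points from the wheel's axis to the peg, z up).
- reflector (a joint): Angle of the white reflector board (200 mm along the hinge x 150 mm, 8 mm thick), rad; 0 lying flat, outward from the turntable; 1.571 upright; beyond that it leans over the turntable; stop at 2.2. Yellow strokes on the quadrants at its two ends mark 60 degrees (1.047). Stiff hinge: it stays where it is left; 3 to 5 N at the handle moves it.
- reflector_hinge (a point): Middle of the reflector's hinge, 45 mm above the table. x runs along the hinge, y points the way the board lies when flat (away from the turntable), z up; does not turn with the board.
- reflector_bar (a point): Middle of the red handle bar of the reflector (round, 10 mm diameter, 110 mm long, parallel to the hinge, 195 mm from the hinge axis in the plane of the board, 40 mm outside the board's edge, with a clear gap of 35 mm between). Turns with the board: y points from the hinge to the bar.
- tin_red: Bystander: red paint tin, 74 dia x 90 high mm. Origin: centre of its underside. To be left alone.
- tin_green: Bystander: green paint tin, 74 dia x 100 high mm. Origin: centre of its underside. To be left alone.
- jar_white: Bystander: squat white jar, 48 dia x 50 high mm. Origin: centre of its underside. To be left alone.
- tube_white: Bystander: white paint tube lying flat, 120 x 34 x 18 high mm. Origin: centre of its underside. To be left alone.
- tube_blue: Bystander: paint tube with a blue band lying flat, 120 x 34 x 18 high mm. Origin: centre of its underside. To be left alone.

How it is judged:
By the outcome, as a careful person would: the job done as asked, in the order asked, and still so for the second after the job is handed in, with the robot touching nothing.
Of tile0, tile1, tile2, tile3, tile4 only 3 to 4 are there at a start; the rules pass over those that are not, and their reading is None.
At some moment in a run one of tile0, tile1, tile2, tile3, tile4 may be knocked a few centimetres aside while the robot is not near it.
Once in a run the grip may slacken for a moment while it holds something.
It also fails if it takes over 210 s, if anything falls off the work surface, if the arm or the gripper's body presses on something with over 40 N, if the wrist force passes 120 N, or if a joint passes its speed limit or range.

## Working session

There is one attempt and no reset: what is moved stays moved. The work goes in short steps, Python scripts to look and compute and a tool call to move; the robot and the scene stay as the last step left them, time stands still between calls to the robot, and variables do not carry over. Pictures are saved under pics/ and viewed, at most 14 in all, crops included, and the job is handed in when it is done.

Besides the shell and the picture viewer there is one more tool, called after ">>>" in YAML: its name, and indented under it one key for each argument. apply_moves: Moves the arm, as the interface text tells. Its arguments: {"type":"object","properties":{"moves":{"type":"array"},"grip_force":{"type":"number"}},"required":["moves"]}

```bash
ls; mkdir -p pics
python3 - <<'E'
from bench import telemetry, grab_frame, calibration
import cv2, numpy as np
print(telemetry.get_obs())
for c in ("scene","top","wrist"):
    k=calibration(c); print(c,{a:np.round(b,4).tolist() for a,b in k.items()})
a=grab_frame("scene");b=grab_frame("top")
cv2.imwrite("pics/s0.png",cv2.resize(a,(800,600)));cv2.imwrite("pics/t0.png",cv2.resize(b,(800,600)))
E
```

```text
pics
{'clock': 0.0, 'joints': array([ 1.00289008,  0.47779883,  0.02235545,  1.55645479, -0.0115274 ,
        1.10923527, -0.08310707]), 'qvel': array([-0.00072399,  0.00049614,  0.00069957,  0.00013341, -0.00044975,
        0.00072959, -0.00147796]), 'tau': array([ 2.31116601e-04, -5.96451795e+01,  1.60783231e+00, -2.81192654e+01,
        1.24570553e-02,  9.45960899e-03,  3.03198567e-05]), 'tcp_pos': array([ 0.29927953, -0.60438605,  0.23032542]), 'orientation': array([-3.05728907e+00, -7.15512682e-01,  8.05167540e-04]), 'contact_force': array([ 0.04603103, -0.73315131,  0.5781717 ]), 'moment': array([ 0.06138064, -0.01535702,  0.0183606 ]), 'gripper_force': 0.0, 'grip_width': 0.08539414653650113}
scene {'fx': 495.0605, 'fy': 495.0605, 'cx': 258.7354, 'cy': 197.6394, 'k1': -0.0267, 'world_from_camera': [[0.6126, 0.5997, -0.5149, 1.273], [0.7901, -0.4495, 0.4167, -0.5459], [0.0184, -0.6621, -0.7492, 1.0855], [0.0, 0.0, 0.0, 1.0]]}
top {'fx': 499.721, 'fy': 499.721, 'cx': 249.1186, 'cy': 189.2052, 'k1': -0.2123, 'world_from_camera': [[0.0044, -0.9932, 0.1161, 0.4069], [-0.9999, -0.003, 0.012, 0.0109], [-0.0115, -0.1161, -0.9932, 1.5654], [0.0, 0.0, 0.0, 1.0]]}
wrist {'fx': 309.7834, 'fy': 309.7834, 'cx': 255.1656, 'cy': 194.2895, 'k1': 0.0275, 'mount': [[-0.0006, -0.9615, -0.2749, 0.07], [1.0, -0.0006, -0.0, -0.0011], [-0.0001, -0.2749, 0.9615, -0.1423], [0.0, 0.0, 0.0, 1.0]]}
```

View pics/s0.png

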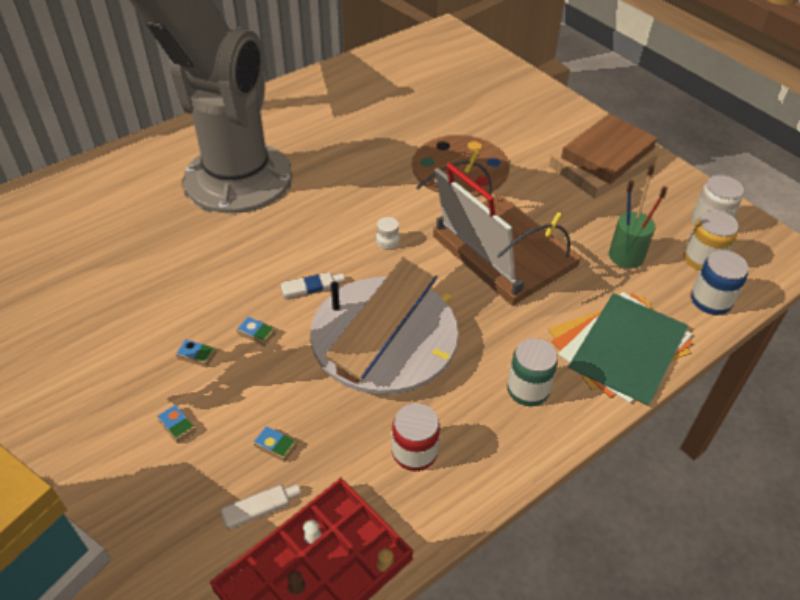

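View pics/t0.png

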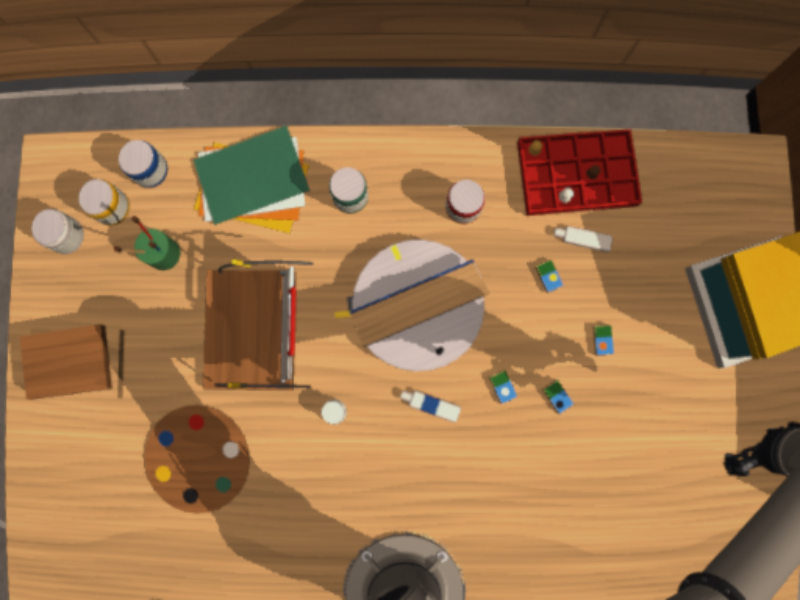

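```bash
cat > h.py <<'E'
import numpy as np, cv2
from scipy.spatial.transform import Rotation as Ro
from scipy.optimize import minimize
from bench import telemetry, grab_frame, calibration, silhouettes
def cam(c):
    k=calibration(c)
    if c=="wrist":
        o=telemetry.get_obs(); T=np.eye(4); T[:3,:3]=Ro.from_rotvec(o['orientation']).as_matrix(); T[:3,3]=o['tcp_pos']
        k['world_from_camera']=T@k['mount']
    return k
def proj(k,P):
    T=np.linalg.inv(k['world_from_camera']); p=np.atleast_2d(P)@T[:3,:3].T+T[:3,3]
    s=p[:,:2]/p[:,2:]; s=s*(1+k['k1']*(s**2).sum(1,keepdims=True))
    return s*[k['fx'],k['fy']]+[k['cx'],k['cy']]
def unproj(k,uv,z):
    d=(np.atleast_2d(uv)-[k['cx'],k['cy']])/[k['fx'],k['fy']]; s=d.copy()
    for _ in range(8): s=d/(1+k['k1']*(s**2).sum(1,keepdims=True))
    T=k['world_from_camera']; v=np.c_[s,np.ones(len(s))]@T[:3,:3].T; o=T[:3,3]
    return o+v*((z-o[2])/v[:,2])[:,None]
S=4
def hullmask(k,P):
    h=cv2.convexHull((proj(k,P)*S).astype(np.float32)).astype(np.int32)
    m=np.zeros((384*S,512*S),np.uint8); cv2.fillConvexPoly(m,h,1); return m>0
def up(m): return cv2.resize(cv2.GaussianBlur(m.astype(np.float32),(0,0),.7),(512*S,384*S),interpolation=cv2.INTER_LINEAR)>.5
def fit(views,pts,x0,steps):
    """views: [(cam dict, mask)], pts(params)->points; maximise hull IoU"""
    vs=[(k,up(m)) for k,m in views]
    def f(p):
        c=0
        for k,m in vs:
            q=hullmask(k,pts(p)); c+=1-(q&m).sum()/max(1,(q|m).sum())
        return c/len(vs)
    x0=np.array(x0,float); sim=np.vstack([x0]+[x0+np.eye(len(x0))[i]*steps[i] for i in range(len(x0))])
    r=minimize(f,x0,method='Nelder-Mead',options=dict(initial_simplex=sim,maxiter=150,xatol=1e-4,fatol=1e-4))
    return r.x,r.fun
def box(lx,ly,h): return np.array([[a*lx/2,b*ly/2,c] for a in(-1,1) for b in(-1,1) for c in(0,h)])
def tile_pts(p,z=0):
    P=box(.06,.036,.016); c,s=np.cos(p[2]),np.sin(p[2])
    return np.c_[P[:,0]*c-P[:,1]*s+p[0],P[:,0]*s+P[:,1]*c+p[1],P[:,2]+z]
def find_tile(i,cams=("top","scene"),frames=None,z=0,minp=.3):
    views=[];head=None
    for c in cams:
        k=cam(c); im=frames[c]; r=silhouettes(f"tile{i}",c)
        if not r or r[0]['p']<minp: continue
        m=r[0]['mask']; ys,xs=np.nonzero(m); views.append((k,m))
        b,g,rd=[im[...,j].astype(int) for j in range(3)]
        sky=m&(b>g+25)&(b>rd+40); gr=m&(g>rd+20)&(g>b+15)
        cen=unproj(k,[[xs.mean(),ys.mean()]],z+.012)[0]
        if sky.sum()>3 and gr.sum()>3:
            a=unproj(k,np.argwhere(sky)[:,::-1].mean(0)[None],z+.016)[0]-unproj(k,np.argwhere(gr)[:,::-1].mean(0)[None],z+.016)[0]
            head=np.arctan2(a[1],a[0])
        c0=cen; pp=r[0]['p']
    if not views: return None
    if head is None: return ('nohead',c0,pp)
    x,fv=fit(views,lambda p:tile_pts(p,z),[c0[0],c0[1],head],[.004,.004,.15])
    return np.round(x,4).tolist(),round(fv,3),[round(float(pp),2),len(views),round(float(head),2)]
def show(name):
    return None
def go(pos,R,n=None):
    """tool-frame shift from the measured pose to pos and rotation remaining (deg/6)"""
    o=telemetry.get_obs(); A=Ro.from_rotvec(o['orientation']); B=Ro.from_matrix(R)
    w=(A.inv()*B).as_rotvec(degrees=True)/6
    t=B.as_matrix().T@(np.array(pos)-o['tcp_pos'])
    print("turn(6deg units) first:",np.round(w,2),"then shift mm in new axes:",np.round(t*1000,1))
def Rdown(yaw,tilt=0):
    """tool x at yaw in the world, z down; then turn by tilt about tool y"""
    x=np.array([np.cos(yaw),np.sin(yaw),0]);z=np.array([0,0,-1.]);y=np.cross(z,x)
    return np.c_[x,y,z]@Ro.from_euler('y',tilt).as_matrix()
E
cat > a.py <<'E'
from h import *
fr={c:grab_frame(c) for c in("top","scene")}
for i in range(5): print(i,find_tile(i,frames=fr))
for n in("wheel","stand","wheel_peg","reflector","reflector_bar","tin_red","tin_green","jar_white","tube_blue","tube_white"):
    for c in("top","scene"):
        r=silhouettes(n,c)
        if r: print(n,c,round(float(r[0]['p']),2),np.round(r[0]['extent'],1),r[0]['mask'].sum()); np.save(f"m_{n}_{c}.npy",r[0]['mask'])
kt=cam("top")
for n,z in(("tin_red",.09),("tin_green",.1),("jar_white",.05),("tube_blue",.018)):
    m=np.load(f"m_{n}_top.npy"); print(n,np.round(unproj(kt,np.argwhere(m)[:,::-1].mean(0)[None],z*.7)[0],3))
for c in fr:
    a=fr[c].copy()
    for n,col in(("wheel",(255,0,255)),("stand",(0,255,255)),("wheel_peg",(0,255,0)),("reflector",(255,0,0)),("reflector_bar",(0,255,0))):
        try:m=np.load(f"m_{n}_{c}.npy").astype(np.uint8)
        except: continue
        cv2.drawContours(a,cv2.findContours(m,0,2)[0],-1,col,1)
    cv2.imwrite(f"pics/o_{c}.png",a)
x0,y0=100,130
A=cv2.imread("pics/o_top.png")[130:280,110:340];B=cv2.imread("pics/o_scene.png")[90:260,180:390]
A=cv2.resize(A,(800,522))[:,:];cv2.imwrite("pics/o1.png",A);cv2.imwrite("pics/o2.png",cv2.resize(B,(741,600)))
E
python3 a.py
```

```text
0 ([0.5078, -0.399, -3.1212], np.float64(0.552), [0.87, 2, -3.01])
1 ([0.5078, -0.399, -3.1212], np.float64(0.552), [0.87, 2, -3.01])
2 ([0.5078, -0.399, -3.1212], np.float64(0.552), [0.87, 2, -3.01])
3 ([0.5078, -0.399, -3.1212], np.float64(0.552), [0.87, 2, -3.01])
4 ([0.5078, -0.399, -3.1212], np.float64(0.552), [0.87, 2, -3.01])
wheel top 0.57 [270.5 196.6  90.8  82.3] 5622
wheel scene 0.93 [246.9 209.1  97.6  88. ] 5930
stand top 0.66 [358.  253.1  18.7  18.9] 264
stand scene 0.87 [244.4 210.2  92.7  84.2] 5812
wheel_peg top 0.62 [268.7 198.3  90.6  79.3] 5615
wheel_peg scene 0.62 [245.3 207.6  94.4  87.9] 5804
reflector top 0.74 [184.8 209.6   8.   71.9] 545
reflector scene 0.58 [304.9 142.2  49.5  77.2] 1798
reflector_bar top 0.56 [185.6 206.8  14.3  71.7] 661
reflector_bar scene 0.82 [305.  143.7  50.6  73.2] 1648
tin_red top 0.72 [296.1 129.7  26.8  29.8] 579
tin_red scene 0.93 [267.2 279.6  34.9  42.9] 1057
tin_green top 0.69 [321.8 246.9  16.3  23.5] 257
tin_green scene 0.56 [341.6 236.8  37.   46.6] 1105
jar_white top 0.75 [267.8 196.2  89.6  84.5] 5730
jar_white scene 0.74 [342.2 235.8  40.6  47.8] 1110
tube_blue top 0.86 [274.8 258.1  35.2  21.5] 378
tube_blue scene 0.87 [200.7 180.1  37.3  20.8] 415
tube_white top 0.71 [372.8 151.7  39.   17.5] 404
tube_white scene 0.78 [166.8 324.5  52.3  25. ] 676
tin_red [ 0.771 -0.117  0.063]
tin_green [ 0.407 -0.188  0.07 ]
jar_white [ 0.568 -0.027  0.035]
tube_blue [ 0.373 -0.054  0.013]
```

```bash
cat > tiles.py <<'E'
from h import *
def tiles(cams=("top","scene"),z=0,minp=.3):
    fr={c:grab_frame(c) for c in cams}; out=[]
    for c in cams:
        k=cam(c)
        for r in silhouettes("tile0",c):
            if r['p']<minp: continue
            m=r['mask']; cen=unproj(k,np.argwhere(m)[:,::-1].mean(0)[None],z+.01)[0]
            im=fr[c].astype(int); b,g,rd=im[...,0],im[...,1],im[...,2]
            sky=m&(b>g+25)&(b>rd+40); gr=m&(g>rd+15)&(g>b+15); h=None
            if sky.sum()>3 and gr.sum()>3:
                a=np.subtract(*[unproj(k,np.argwhere(q)[:,::-1].mean(0)[None],z+.016)[0] for q in(sky,gr)]); h=np.arctan2(a[1],a[0])
            for o in out:
                if np.hypot(*(o['c']-cen)[:2])<.03:
                    if c not in o['v']: o['v'][c]=(k,m)
                    if h is not None: o['h'].append(h)
                    break
            else: out.append(dict(c=cen,v={c:(k,m)},h=[h] if h is not None else [],p=r['p']))
    for o in out:
        if not o['h']: print("no heading",np.round(o['c'],3),o['p']); continue
        h=np.angle(np.mean(np.exp(1j*np.array(o['h']))))
        x,f=fit(list(o['v'].values()),lambda p:tile_pts(p,z),[*o['c'][:2],h],[.004,.004,.15])
        print(np.round(x,4),"iou loss",round(f,3),"p",round(float(o['p']),2),list(o['v']),"col head",np.round(o['h'],2))
if __name__=="__main__": tiles()
E
cat > refl.py <<'E'
from h import *
def reds(c,reg):
    im=grab_frame(c).astype(int); m=(im[...,2]>110)&(im[...,1]<70)&(im[...,0]<75); q=np.zeros_like(m); q[reg[1]:reg[3],reg[0]:reg[2]]=1
    n,l,s,_=cv2.connectedComponentsWithStats((m&q).astype(np.uint8)); j=1+s[1:,4].argmax(); p=np.argwhere(l==j)[:,::-1].astype(float)
    c0=p.mean(0);d=np.linalg.svd(p-c0,full_matrices=False)[2][0];t=(p-c0)@d
    return [c0+d*t.min(),c0+d*t.max()],len(p)
def ray(k,uv):
    o=k['world_from_camera'][:3,3]; d=unproj(k,uv,0)[0]-o; return o,d/np.linalg.norm(d)
def tri(a,b):
    A=np.zeros((3,3));v=np.zeros(3)
    for o,d in(a,b): M=np.eye(3)-np.outer(d,d);A+=M;v+=M@o
    p=np.linalg.solve(A,v); return p,[np.linalg.norm(np.cross(p-o,d)) for o,d in(a,b)]
def bar(rt=(60,150,260,270),rs=(270,90,380,190)):
    kt,ks=cam("top"),cam("scene"); (t,nt),(s,ns)=reds("top",rt),reds("scene",rs); t.sort(key=lambda q:q[1]); s.sort(key=lambda q:-q[1])
    print("px",np.round(t,1).tolist(),nt,np.round(s,1).tolist(),ns)
    return [tri(ray(kt,a),ray(ks,b)) for a,b in zip(t,s)]
if __name__=="__main__":
    for p,e in bar(): print(np.round(p,4),np.round(e,4))
E
python3 tiles.py; python3 refl.py
python3 - <<'E'
from h import *
grab_frame("top");grab_frame("scene")
for n in("wheel","reflector","wheel_peg"):
    for c in("top","scene"):
        for r in silhouettes(n,c): print(n,c,round(float(r['p']),2),np.round(r['extent']),r['mask'].sum())
E
```

```text
[ 0.5022 -0.4017 -2.9735] iou loss 0.225 p 0.73 ['top', 'scene'] col head [-3.01 -3.01]
[ 0.4113 -0.1947 -2.7396] iou loss 0.205 p 0.64 ['top', 'scene'] col head [-2.72 -2.7 ]
[ 0.6305 -0.2929 -2.7271] iou loss 0.163 p 0.59 ['top', 'scene'] col head [-2.82 -2.81]
[ 0.3884 -0.306  -2.6036] iou loss 0.256 p 0.5 ['top', 'scene'] col head [-2.45 -2.52]
px [[187.6, 183.0], [186.3, 227.0]] 135 [[315.6, 128.8], [285.7, 104.2]] 154
[0.5815 0.1964 0.2294] [0.0032 0.0032]
[0.461  0.1956 0.2357] [0.0015 0.0015]
wheel top 0.9 [268. 195.  86.  84.] 5676
wheel scene 0.95 [245. 211.  95.  88.] 5909
reflector top 0.74 [185. 209.   6.  74.] 575
reflector top 0.69 [268. 197.  88.  83.] 5565
reflector scene 0.75 [305. 141.  46.  74.] 1696
wheel_peg top 0.72 [268. 198.  87.  81.] 5593
wheel_peg scene 0.85 [247. 207.  98.  92.] 5958
```

View pics/o1.png

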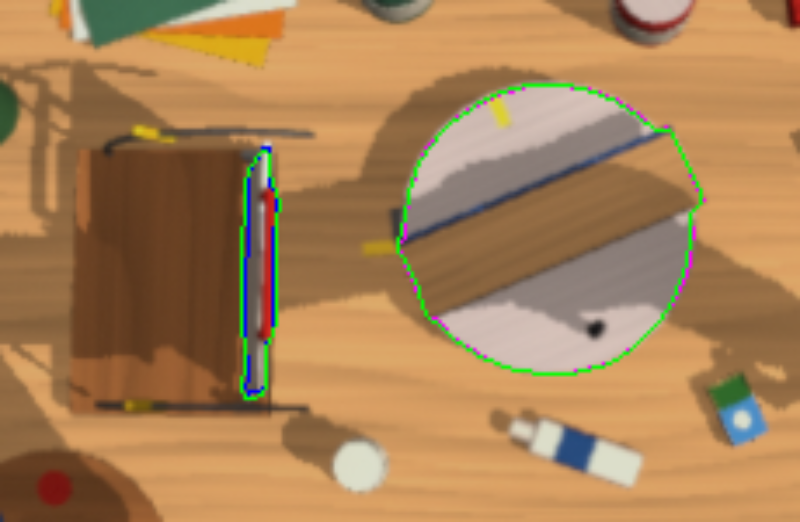

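View pics/o2.png

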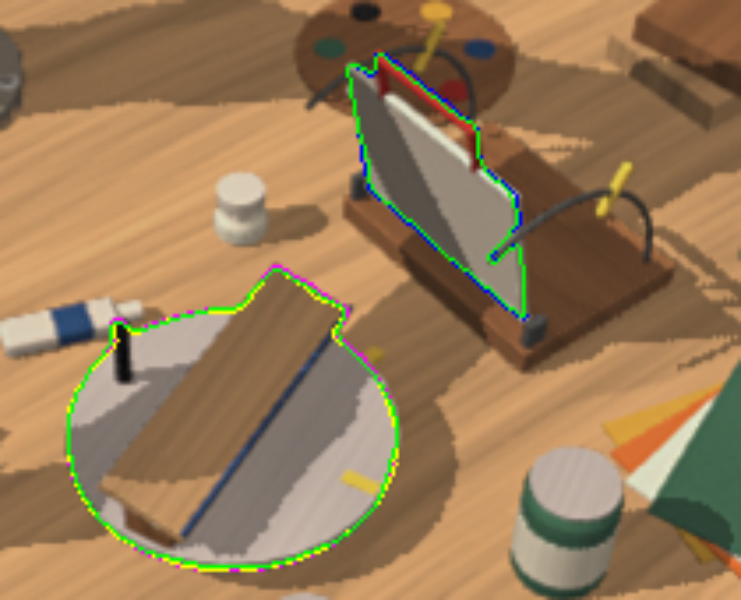

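Run:
```python
from h import *
from refl import ray,tri
kt,ks=cam("top"),cam("scene")
T=lambda u,v,z:unproj(kt,[[110+u*230/800,130+v*150/522]],z)[0]
Sc=lambda u,v,z:unproj(ks,[[180+u*210/741,90+v*170/600]],z)[0]
print("hinge top",T(247,270,.045)," ends",T(252,150,.045),T(248,398,.045),"scene ends",Sc(522,318,.045),Sc(368,187,.045))
from math import pi
def disc(p):
    a=np.linspace(0,2*pi,60);return np.c_[p[0]+.13*np.cos(a),p[1]+.13*np.sin(a),0*a+.044]
# centre from edge points of disc
for f,pts in((T,[(400,229),(692,229),(546,83),(546,375)]),(Sc,[(67,437),(398,437)])):
    print("disc pts",[np.round(f(*p,.044)[:2],3).tolist() for p in pts])
print("peg top",T(596,328,.105),Sc(122,326,.109))
c=None
print("line",T(500,112,.044),Sc(360,483,.044)); print("mark",T(378,248,.0),T(378,248,.02),Sc(373,355,.0))
print("lip",T(400,240,.078),T(668,132,.078)); print("high",T(435,317,.0946),T(703,200,.0946), "low lip scene",Sc(182,540,.078),Sc(335,338,.078))
```

```text
hinge top [0.5272038  0.23794785 0.045     ]  ends [0.63412016 0.23561976 0.045     ] [0.41466087 0.23526475 0.045     ] scene ends [0.624918   0.23554407 0.045     ] [0.42621502 0.23566789 0.045     ]
disc pts [[0.564, 0.103], [0.565, -0.154], [0.695, -0.026], [0.436, -0.026]]
disc pts [[0.506, -0.133], [0.66, 0.072]]
peg top [ 0.47479591 -0.06613364  0.105     ] [ 0.48688262 -0.06454696  0.109     ]
line [0.66875367 0.0153162  0.044     ] [0.67694192 0.0193204  0.044     ]
mark [0.55134082 0.12551244 0.        ] [0.54949585 0.12404844 0.02      ] [0.55299836 0.13901244 0.        ]
lip [0.55112983 0.10090375 0.078     ] [ 0.64586866 -0.13056369  0.078     ]
high [0.48414019 0.06961851 0.0946    ] [ 0.58458697 -0.15847228  0.0946    ] low lip scene [ 0.65984147 -0.13324985  0.078     ] [0.57287684 0.07741674 0.078     ]
```

Run:
```python
from h import *
go([.521,.196,.32],Rdown(0))
```

```text
turn(6deg units) first: [-0.   -0.    4.39] then shift mm in new axes: [ 221.4 -800.9  -88.7]
```

>>> apply_moves:
  moves:
    - [0,0,0.55,0,0,-0.011,0.2]
    - [0,0,0.55,0,0,-0.011,0.2]
    - [0,0,0.55,0,0,-0.011,0.2]
    - [0,0,0.55,0,0,-0.011,0.2]
    - [0,0,0.55,0,0,-0.011,0.2]
    - [0,0,0.55,0,0,-0.011,0.2]
    - [0,0,0.55,0,0,-0.011,0.2]
    - [0,0,0.55,0,0,-0.011,0.2]

```text
clock: 3.07
tcp_pos: [0.2995, -0.6049, 0.3199]
orientation: [-3.142, 0.006, -0.0]
contact_force: [0.1, 0.0, 0.1]
grip_width: 0.0512
gripper_force: 0.0
```

>>> apply_moves:
  moves:
    - [0,0,0,0.022,-0.033,0,0.2]
    - [0,0,0,0.022,-0.033,0,0.2]
    - [0,0,0,0.022,-0.033,0,0.2]
    - [0,0,0,0.022,-0.033,0,0.2]
    - [0,0,0,0.022,-0.033,0,0.2]
    - [0,0,0,0.022,-0.033,0,0.2]
    - [0,0,0,0.022,-0.033,0,0.2]
    - [0,0,0,0.022,-0.033,0,0.2]

```text
clock: 3.73
tcp_pos: [0.4765, -0.3393, 0.3196]
orientation: [3.141, -0.002, 0.001]
contact_force: [0.9, -0.8, 0.2]
grip_width: 0.0514
gripper_force: 0.0
```

>>> apply_moves:
  moves:
    - [0,0,0,0.005,-0.035,0,0.2]
    - [0,0,0,0.005,-0.035,0,0.2]
    - [0,0,0,0.005,-0.035,0,0.2]
    - [0,0,0,0.005,-0.035,0,0.2]
    - [0,0,0,0.005,-0.035,0,0.2]
    - [0,0,0,0.005,-0.035,0,0.2]
    - [0,0,0,0.005,-0.035,0,0.2]
    - [0,0,0,0.005,-0.035,0,0.2]

```text
clock: 4.4
tcp_pos: [0.516, -0.0595, 0.3196]
orientation: [3.141, -0.002, 0.001]
contact_force: [0.6, 0.1, -0.3]
grip_width: 0.0507
gripper_force: 0.0
```

>>> apply_moves:
  moves:
    - [0,0,0,0,-0.032,0,0.2]
    - [0,0,0,0,-0.032,0,0.2]
    - [0,0,0,0,-0.032,0,0.2]
    - [0,0,0,0,-0.032,0,0.2]
    - [0,0,0,0,-0.032,0,0.2]
    - [0,0,0,0,-0.032,0,0.2]
    - [0,0,0,0,-0.032,0,0.2]
    - [0,0,0,0,-0.032,0,0.2]

```text
clock: 5.07
tcp_pos: [0.5162, 0.1963, 0.3196]
orientation: [-3.142, 0.002, -0.001]
contact_force: [0.9, -0.0, 0.5]
grip_width: 0.0513
gripper_force: 0.0
```

Run:
```python
from h import *
im=grab_frame("wrist");k=cam("wrist");i=im.astype(int)
cv2.imwrite("pics/w1.png",im)
m=(i[...,2]>100)&(i[...,1]<70)&(i[...,0]<75)
n,l,s,_=cv2.connectedComponentsWithStats(m.astype(np.uint8));j=1+s[1:,4].argmax();p=np.argwhere(l==j)[:,::-1]
print(s[j]);
for z in(.2325,.225,.24): print(z,np.round(unproj(k,[p.mean(0),p[p[:,1].argmin()],p[p[:,1].argmax()],p[p[:,0].argmin()],p[p[:,0].argmax()]],z),4).tolist())
```

```text
[  106    61   117   167 12302]
0.2325 [[0.5694, 0.2694, 0.2325], [0.6123, 0.2999, 0.2325], [0.4914, 0.2344, 0.2325], [0.6116, 0.3081, 0.2325], [0.4982, 0.2319, 0.2325]]
0.225 [[0.5689, 0.2715, 0.225], [0.6133, 0.303, 0.225], [0.4884, 0.2354, 0.225], [0.6125, 0.3115, 0.225], [0.4954, 0.2327, 0.225]]
0.24 [[0.5699, 0.2673, 0.24], [0.6114, 0.2968, 0.24], [0.4945, 0.2334, 0.24], [0.6107, 0.3048, 0.24], [0.501, 0.231, 0.24]]
```

View pics/w1.png

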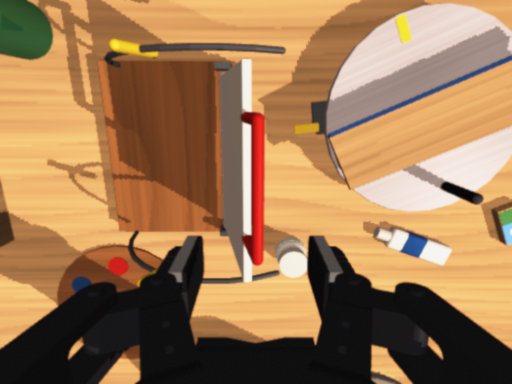

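The bar runs at column about 257 (rows 115-262), midway between the fingers, beyond a clear gap to the board. I'll measure just the bar itself and go down.

Run:
```python
from h import *
k=cam("wrist")
for z in(.2325,.237): print(z,np.round(unproj(k,[[257,113],[258,263],[257,190]],z),4).tolist())
```

```text
0.2325 [[0.5792, 0.205, 0.2325], [0.46, 0.2031, 0.2325], [0.5221, 0.2045, 0.2325]]
0.237 [[0.5793, 0.205, 0.237], [0.4624, 0.2032, 0.237], [0.5233, 0.2045, 0.237]]
```

Run:
```python
from h import *
o=telemetry.get_obs();print(o['tcp_pos'],o['orientation']);k=cam("wrist");print(np.round(k['world_from_camera'],4))
for i in range(3): o=telemetry.get_obs();print(o['tcp_pos'],o['orientation'],o['clock'])
print(np.round(Ro.from_rotvec(o['orientation']).as_matrix(),4))
```

```text
[0.51473401 0.20433388 0.31966435] [-3.13659775e+00 -1.14068931e-02 -5.55071463e-04]
[[ 0.0067 -0.9616 -0.2745  0.5842]
 [-1.     -0.0078  0.003   0.2051]
 [-0.0051  0.2745 -0.9616  0.462 ]
 [ 0.      0.      0.      1.    ]]
[0.51473401 0.20433388 0.31966435] [-3.13659775e+00 -1.14068931e-02 -5.55071463e-04] 5.1167
[0.51473401 0.20433388 0.31966435] [-3.13659775e+00 -1.14068931e-02 -5.55071463e-04] 5.1167
[0.51473401 0.20433388 0.31966435] [-3.13659775e+00 -1.14068931e-02 -5.55071463e-04] 5.1167
[[ 1.0e+00  7.3e-03  3.0e-04]
 [ 7.3e-03 -1.0e+00  5.0e-03]
 [ 4.0e-04 -5.0e-03 -1.0e+00]]
```

>>> apply_moves:
  moves:
    - [0,0,0,0.006,0,0,0.2]
    - [0,0,0,0,0,0,0.2]
    - [0,0,0,0,0,0.02,0.2]
    - [0,0,0,0,0,0.02,0.2]
    - [0,0,0,0,0,0.02,0.2]
    - [0,0,0,0,0,0.02,0.2]
    - [0,0,0,0,0,0.015,0.2]
    - [0,0,0,0,0,0.01,0.2]

```text
clock: 5.78
tcp_pos: [0.5221, 0.1925, 0.2126]
orientation: [3.14, -0.006, -0.003]
contact_force: [-0.7, -0.3, -0.1]
grip_width: 0.0513
gripper_force: 0.0
```

>>> apply_moves:
  moves:
    - [0,0,0,0,0,0,0.2]
    - [0,0,0,0,0,0,0]
    - [0,0,0,0,0,0,-0.5]
    - [0,0,0,0,0,0,-1]
    - [0,0,0,0,0,0,-1]
    - [0,0,0,0,0,0,-1]
    - [0,0,0,0,0,0,-1]
    - [0,0,0,0,0,0,-1]
  grip_force: 25

```text
clock: 6.45
tcp_pos: [0.523, 0.195, 0.2154]
orientation: [-3.141, 0.002, -0.003]
contact_force: [-1.0, -1.4, 6.8]
grip_width: 0.0093
gripper_force: 24.6
```

Run:
```python
import numpy as np
a=np.radians(np.linspace(102.2,0,33)); P=np.c_[.195*np.cos(a),.195*np.sin(a)]
q=np.round(P*2000)/2; d=np.diff(q,axis=0)
for i in range(0,32,8): print([[-r[0]/1000,-r[1]/1000] for r in d[i:i+8]])
```

```text
[[np.float64(-0.0105), np.float64(-0.002)], [np.float64(-0.011), np.float64(-0.0015)], [np.float64(-0.0105), np.float64(-0.001)], [np.float64(-0.011), np.float64(-0.0)], [np.float64(-0.011), np.float64(0.0005)], [np.float64(-0.0105), np.float64(0.001)], [np.float64(-0.011), np.float64(0.0015)], [np.float64(-0.0105), np.float64(0.0025)]]
[[np.float64(-0.0105), np.float64(0.0025)], [np.float64(-0.0105), np.float64(0.0035)], [np.float64(-0.01), np.float64(0.004)], [np.float64(-0.01), np.float64(0.0045)], [np.float64(-0.0095), np.float64(0.005)], [np.float64(-0.0095), np.float64(0.0055)], [np.float64(-0.009), np.float64(0.006)], [np.float64(-0.0085), np.float64(0.0065)]]
[[np.float64(-0.008), np.float64(0.0075)], [np.float64(-0.008), np.float64(0.0075)], [np.float64(-0.0075), np.float64(0.0075)], [np.float64(-0.007), np.float64(0.0085)], [np.float64(-0.0065), np.float64(0.009)], [np.float64(-0.006), np.float64(0.009)], [np.float64(-0.0055), np.float64(0.009)], [np.float64(-0.005), np.float64(0.01)]]
[[np.float64(-0.0045), np.float64(0.01)], [np.float64(-0.0035), np.float64(0.01)], [np.float64(-0.0035), np.float64(0.0105)], [np.float64(-0.0025), np.float64(0.0105)], [np.float64(-0.0025), np.float64(0.0105)], [np.float64(-0.0015), np.float64(0.011)], [np.float64(-0.0005), np.float64(0.0105)], [np.float64(-0.0005), np.float64(0.011)]]
```

>>> apply_moves:
  moves:
    - [0,0,0,0,-0.0105,-0.002,-1]
    - [0,0,0,0,-0.011,-0.0015,-1]
    - [0,0,0,0,-0.0105,-0.001,-1]
    - [0,0,0,0,-0.011,0,-1]
    - [0,0,0,0,-0.011,0.0005,-1]
    - [0,0,0,0,-0.0105,0.001,-1]
    - [0,0,0,0,-0.011,0.0015,-1]
    - [0,0,0,0,-0.0105,0.0025,-1]

```text
clock: 7.12
tcp_pos: [0.5232, 0.2825, 0.2138]
orientation: [-3.14, 0.001, -0.003]
contact_force: [3.1, -2.8, 3.4]
grip_width: 0.0092
gripper_force: 25.5
```

>>> apply_moves:
  moves:
    - [0,0,0,0,-0.0105,0.0025,-1]
    - [0,0,0,0,-0.0105,0.0035,-1]
    - [0,0,0,0,-0.01,0.004,-1]
    - [0,0,0,0,-0.01,0.0045,-1]
    - [0,0,0,0,-0.0095,0.005,-1]
    - [0,0,0,0,-0.0095,0.0055,-1]
    - [0,0,0,0,-0.009,0.006,-1]
    - [0,0,0,0,-0.0085,0.0065,-1]

```text
clock: 7.78
tcp_pos: [0.523, 0.3594, 0.1753]
orientation: [-3.141, 0.002, -0.001]
contact_force: [4.9, -2.1, 2.2]
grip_width: 0.009
gripper_force: 26.2
```

Forces low; continue.

>>> apply_moves:
  moves:
    - [0,0,0,0,-0.008,0.0075,-1]
    - [0,0,0,0,-0.008,0.0075,-1]
    - [0,0,0,0,-0.0075,0.0075,-1]
    - [0,0,0,0,-0.007,0.0085,-1]
    - [0,0,0,0,-0.0065,0.009,-1]
    - [0,0,0,0,-0.006,0.009,-1]
    - [0,0,0,0,-0.0055,0.009,-1]
    - [0,0,0,0,-0.005,0.01,-1]

```text
clock: 8.45
tcp_pos: [0.5231, 0.4128, 0.1071]
orientation: [-3.141, 0.002, -0.001]
contact_force: [6.1, -1.5, 2.5]
grip_width: 0.0089
gripper_force: 26.9
```

>>> apply_moves:
  moves:
    - [0,0,0,0,-0.0045,0.01,-1]
    - [0,0,0,0,-0.0035,0.01,-1]
    - [0,0,0,0,-0.0035,0.0105,-1]
    - [0,0,0,0,-0.0025,0.0105,-1]
    - [0,0,0,0,-0.0025,0.0105,-1]
    - [0,0,0,0,-0.0015,0.009,-1]
    - [0,0,0,0,-0.0005,0.006,-1]
    - [0,0,0,0,0,0,-1]

```text
clock: 9.12
tcp_pos: [0.5231, 0.4316, 0.0396]
orientation: [-3.14, 0.002, -0.001]
contact_force: [7.3, 1.8, -2.6]
grip_width: 0.0091
gripper_force: 27.3
```

>>> apply_moves:
  moves:
    - [0,0,0,0,0,0.003,-1]
    - [0,0,0,0,0,0.003,-1]
    - [0,0,0,0,0,0.002,-1]
    - [0,0,0,0,0,0.002,-1]
    - [0,0,0,0,0,0.002,-1]
    - [0,0,0,0,0,0.002,-1]
    - [0,0,0,0,0,0,-1]
    - [0,0,0,0,0,0,-1]

```text
clock: 9.78
tcp_pos: [0.5231, 0.4325, 0.027]
orientation: [-3.138, 0.002, -0.002]
contact_force: [6.2, 2.2, -0.1]
grip_width: 0.0086
gripper_force: 27.7
```

>>> apply_moves:
  moves:
    - [0,0,0,0,0,0.002,-1]
    - [0,0,0,0,0,0.002,-1]
    - [0,0,0,0,0,0.002,-1]
    - [0,0,0,0,0,0,-1]
    - [0,0,0,0,0,0,-1]
    - [0,0,0,0,0,0,-1]
    - [0,0,0,0,0,0,-1]
    - [0,0,0,0,0,0,-1]

```text
clock: 10.45
tcp_pos: [0.5232, 0.4326, 0.0211]
orientation: [-3.138, 0.002, -0.002]
contact_force: [5.9, 2.8, -0.4]
grip_width: 0.009
gripper_force: 27.8
```

>>> apply_moves:
  moves:
    - [0,0,0,0,0,0.002,-1]
    - [0,0,0,0,0,0.002,-1]
    - [0,0,0,0,0,0,-1]
    - [0,0,0,0,0,0,-1]
    - [0,0,0,0,0,0,-1]
    - [0,0,0,0,0,0,-1]
    - [0,0,0,0,0,0,-1]
    - [0,0,0,0,0,0,-1]

```text
clock: 11.12
tcp_pos: [0.5232, 0.4327, 0.0189]
orientation: [-3.138, 0.002, -0.003]
contact_force: [3.8, -1.0, 13.0]
grip_width: 0.0089
gripper_force: 28.9
```

>>> apply_moves:
  moves:
    - [0,0,0,0,0,0,0]
    - [0,0,0,0,0,0,0]
    - [0,0,0,0,0,0,0]
    - [0,0,0,0,0,-0.02,0]
    - [0,0,0,0,0,-0.04,0]
    - [0,0,0,0,0,-0.04,0]
    - [0,0,0,0,0,-0.04,0]
    - [0,0,0,0,0,-0.04,0]

```text
clock: 11.78
tcp_pos: [0.5207, 0.4307, 0.1977]
orientation: [3.141, 0.001, -0.005]
contact_force: [1.9, 0.5, -0.8]
grip_width: 0.0429
gripper_force: 0.0
```

>>> apply_moves:
  moves:
    - [0,0,0,0,0,-0.04,0]
    - [0,0,0,0,0.03,-0.04,0]
    - [0,0,0,0,0.03,0,0]
    - [0,0,0,0,0.03,0,0]
    - [0,0,0,0,0.03,0,0]
    - [0,0,0,0,0.03,0,0]
    - [0,0,0,0,0.03,0,0]
    - [0,0,0,0,0.03,0,0]

```text
clock: 12.45
tcp_pos: [0.5209, 0.2247, 0.2695]
orientation: [3.142, 0.0, -0.004]
contact_force: [0.9, 0.2, 1.0]
grip_width: 0.0429
gripper_force: 0.0
```

>>> apply_moves:
  moves:
    - [0,0,0,-0.005,0.035,0,0]
    - [0,0,0,-0.005,0.035,0,0]
    - [0,0,0,-0.005,0.035,0,0]
    - [0,0,0,-0.005,0.035,0,0]
    - [0,0,0,-0.005,0.035,0,0]
    - [0,0,0,-0.005,0.035,0,0]
    - [0,0,0,-0.005,0.035,0,0]
    - [0,0,0,-0.005,0.035,0,0]

```text
clock: 13.12
tcp_pos: [0.4809, -0.0551, 0.2697]
orientation: [-3.141, -0.0, 0.003]
contact_force: [-0.4, 0.4, -0.0]
grip_width: 0.0425
gripper_force: 0.0
```

>>> apply_moves:
  moves:
    - [0,0,0,-0.005,0.035,0,0]
    - [0,0,0,-0.005,0.035,0,0]
    - [0,0,0,-0.005,0.035,0,0]
    - [0,0,0,-0.005,0.035,0,0]
    - [0,0,0,-0.005,0.035,0,0]
    - [0,0,0,-0.005,0.035,0,0]
    - [0,0,0,0,0,0,0]
    - [0,0,0,0,0,0,0]

```text
clock: 13.78
tcp_pos: [0.4509, -0.2655, 0.2694]
orientation: [-3.14, 0.007, 0.003]
contact_force: [0.7, -0.5, 0.3]
grip_width: 0.0427
gripper_force: 0.0
```

```bash
cat > wt.py <<'E'
from h import *
import sys
def wt(name=None,z=0,minp=.3):
    im=grab_frame("wrist") if False else None
    k=cam("wrist"); im=grab_frame("wrist"); i=im.astype(int); b,g,rd=i[...,0],i[...,1],i[...,2]
    if name: cv2.imwrite("pics/"+name,im)
    seen=[]
    for r in silhouettes("tile0","wrist"):
        if r['p']<minp: continue
        m=r['mask']; ys,xs=np.nonzero(m); cen=unproj(k,[[xs.mean(),ys.mean()]],z+.01)[0]
        edge=xs.min()<2 or xs.max()>509 or ys.min()<2 or ys.max()>381
        if any(np.hypot(*(q-cen)[:2])<.02 for q in seen): continue
        seen.append(cen); sky=m&(b>g+25)&(b>rd+40); gr=m&(g>rd+15)&(g>b+15)
        if sky.sum()<9 or gr.sum()<9: print("nohead",cen,r['p']);continue
        a=np.subtract(*[unproj(k,np.argwhere(q)[:,::-1].mean(0)[None],z+.016)[0] for q in(sky,gr)]); h=np.arctan2(a[1],a[0])
        x,f=fit([(k,m)],lambda p:tile_pts(p,z),[*cen[:2],h],[.004,.004,.15])
        print(np.round(x,4),"loss",round(f,3),"p",round(float(r['p']),2),"head",round(h,2),"EDGE" if edge else "",(int(xs.mean()),int(ys.mean())))
if __name__=="__main__":
    o=telemetry.get_obs();print(o['tcp_pos'],o['orientation'],o['grip_width'],o['clock']); wt(*sys.argv[1:])
E
python3 wt.py w2.png; python3 tiles.py
```

```text
[ 0.45092336 -0.26552883  0.26943843] [-3.14028140e+00  7.26728338e-03  3.13479629e-03] 0.042670404217315626 13.7833
[ 0.389  -0.306  -2.5659] loss 0.025 p 0.83 head -2.51  (285, 204)
[ 0.5025 -0.4005 -3.0558] loss 0.041 p 0.6 head -3.04  (362, 118)
nohead [ 0.61929064 -0.29487089  0.01      ] 0.59
[ 0.4098 -0.1954 -2.7324] loss 0.03 p 0.58 head -2.72  (203, 190)
nohead [ 0.54771513 -0.04460905  0.01      ] 0.36
[ 0.3907 -0.3048 -2.5815] iou loss 0.174 p 0.74 ['top', 'scene'] col head [-2.55 -2.53]
[ 0.4097 -0.1966 -2.7283] iou loss 0.207 p 0.63 ['top', 'scene'] col head [-2.7  -2.66]
[ 0.6322 -0.2936 -2.7314] iou loss 0.196 p 0.62 ['top', 'scene'] col head [-2.82 -2.79]
[ 0.5083 -0.3985 -3.0855] iou loss 0.071 p 0.68 ['scene'] col head [-3.01]
```

Run:
```python
from h import *
go([.4098,-.1954,.06],Rdown(.4092))
```

```text
turn(6deg units) first: [-0.01  0.   -3.89] then shift mm in new axes: [-12.1 -79.  210.5]
```

>>> apply_moves:
  moves:
    - [0,0,-0.49,0,0,0.018,0.5]
    - [0,0,-0.49,0,0,0.018,0.5]
    - [0,0,-0.49,0,0,0.018,0.5]
    - [0,0,-0.49,0,0,0.018,0.5]
    - [0,0,-0.48,0,0,0.018,0.5]
    - [0,0,-0.48,0,0,0.018,0.5]
    - [0,0,-0.48,0,0,0.018,0.5]
    - [0,0,-0.48,0,0,0.018,0.5]

```text
clock: 14.75
tcp_pos: [0.4523, -0.2636, 0.126]
orientation: [-3.076, -0.639, -0.001]
contact_force: [-0.7, 0.5, -0.7]
grip_width: 0.064
gripper_force: 0.0
```

>>> apply_moves:
  moves:
    - [0,0,0,-0.002,-0.013,0.01,0.5]
    - [0,0,0,-0.002,-0.013,0.01,0.5]
    - [0,0,0,-0.002,-0.013,0.01,0.5]
    - [0,0,0,-0.002,-0.013,0.01,0.5]
    - [0,0,0,-0.002,-0.013,0.01,0.5]
    - [0,0,0,-0.002,-0.014,0.01,0.5]
    - [0,0,0,0,0,0,0.5]
    - [0,0,0,0,0,0,0.5]

```text
clock: 15.42
tcp_pos: [0.4097, -0.1958, 0.0666]
orientation: [-3.076, -0.636, 0.001]
contact_force: [0.6, -1.2, 0.6]
grip_width: 0.0641
gripper_force: 0.0
```

```bash
python3 wt.py w3.png
python3 - <<'E'
from h import *
go([.4098,-.1954,.004],Rdown(.4092))
E
```

```text
[ 0.40968968 -0.19580275  0.06658972] [-3.07603058e+00 -6.35613854e-01  9.43578285e-04] 0.06412004364646616 15.4167
[ 0.4071 -0.2977 -2.1403] loss 0.677 p 0.92 head -2.19  (390, 266)
[ 0.4098 -0.1949 -2.7158] loss 0.04 p 0.6 head -2.72  (255, 209)
nohead [ 0.47591225 -0.07108068  0.01      ] 0.51
turn(6deg units) first: [ 0.01 -0.01 -0.03] then shift mm in new axes: [-0.3 -2.1 63.3]
```

Good. Descend, grasp, lift.

>>> apply_moves:
  moves:
    - [0,0,0,0,0,0.012,0.5]
    - [0,0,0,0,0,0.012,0.5]
    - [0,0,0,0,0,0.012,0.5]
    - [0,0,0,0,0,0.012,0.5]
    - [0,0,0,0,0,0.01,0.5]
    - [0,0,0,0,0,0.005,0.5]
    - [0,0,0,0,0,0,0.5]
    - [0,0,0,0,0,0,0.2]
  grip_force: 50

```text
clock: 16.18
tcp_pos: [0.41, -0.197, 0.0038]
orientation: [3.077, 0.632, 0.0]
contact_force: [1.1, 0.1, -0.2]
grip_width: 0.0533
gripper_force: 0.0
```

>>> apply_moves:
  moves:
    - [0,0,0,0,0,0,-0.2]
    - [0,0,0,0,0,0,-0.6]
    - [0,0,0,0,0,0,-1]
    - [0,0,0,0,0,0,-1]
    - [0,0,0,0,0,0,-1]
    - [0,0,0,0,0,0,-1]
    - [0,0,0,0,0,0,-1]
    - [0,0,0,0,0,0,-1]

```text
clock: 16.85
tcp_pos: [0.4103, -0.197, 0.0045]
orientation: [3.076, 0.632, 0.002]
contact_force: [-0.1, 0.3, 5.8]
grip_width: 0.0346
gripper_force: 50.5
```

>>> apply_moves:
  moves:
    - [0,0,0,0,0,-0.005,-1]
    - [0,0,0,0,0,-0.015,-1]
    - [0,0,0,0,0,-0.03,-1]
    - [0,0,0,0,0,-0.03,-1]
    - [0,0,0,0,0,-0.03,-1]
    - [0,0,0,0,0,-0.03,-1]
    - [0,0,0,0,0,-0.03,-1]
    - [0,0,0,0,0,-0.02,-1]

```text
clock: 17.52
tcp_pos: [0.4103, -0.1969, 0.197]
orientation: [3.075, 0.632, 0.005]
contact_force: [0.3, -0.0, -0.5]
grip_width: 0.0346
gripper_force: 50.0
```

>>> apply_moves:
  moves:
    - [0,0,0,0.01,-0.01,-0.005,-1]
    - [0,0,0,0.01,-0.01,-0.005,-1]
    - [0,0,0,0.01,-0.01,-0.005,-1]
    - [0,0,0,0.01,-0.01,-0.005,-1]
    - [0,0,0,0.01,-0.01,-0.005,-1]
    - [0,0,0,0.01,-0.01,-0.005,-1]
    - [0,0,0,0,0,0,-1]
    - [0,0,0,0,0,0,-1]

```text
clock: 18.18
tcp_pos: [0.4412, -0.1176, 0.2241]
orientation: [3.076, 0.635, 0.001]
contact_force: [0.4, -0.3, -0.4]
grip_width: 0.0348
gripper_force: 50.0
```

```bash
cat > lip.py <<'E'
from h import *
# lip line from the wrist view: dark blue line
o=telemetry.get_obs(); print(np.round(o['tcp_pos'],4),o['grip_width'])
k=cam("wrist"); im=grab_frame("wrist"); cv2.imwrite("pics/lip.png",im)
h=cv2.cvtColor(im,cv2.COLOR_BGR2HSV); m=cv2.inRange(h,(105,110,40),(130,255,200))
n,l,s,_=cv2.connectedComponentsWithStats(m)
for j in sorted(range(1,n),key=lambda q:-s[q][4])[:4]:
    p=np.argwhere(l==j)[:,::-1].astype(float); print(s[j]); r=cv2.minAreaRect(p.astype(np.float32)); print(r)
    if max(r[1])>6*min(r[1]):
        c0=p.mean(0);d=np.linalg.svd(p-c0,full_matrices=False)[2][0];t=(p-c0)@d
        e=unproj(k,[c0+d*t.min(),c0+d*t.max()],.08); v=e[1]-e[0]
        print("LIP ends",np.round(e,4).tolist(),"len",np.linalg.norm(v),"normal yaw",np.arctan2(v[0],-v[1])%np.pi)
E
python3 lip.py
```

```text
[ 0.4412 -0.1176  0.2241] 0.0348222458668063
[163 179  37  35 685]
((181.09652709960938, 195.64134216308594), (25.74410057067871, 27.07282829284668), 41.6335334777832)
[266 251  27  59 495]
((279.0, 280.0), (58.0, 26.0), 90.0)
[218 252  10  61 120]
((220.7062530517578, 282.26763916015625), (60.522830963134766, 5.611936569213867), 83.34557342529297)
LIP ends [[0.3592, -0.1111, 0.08], [0.2951, -0.1414, 0.08]] len 0.07088321127222223 normal yaw 2.0117304902499598
[461  63  33  33  79]
((479.10406494140625, 81.57718658447266), (31.339284896850586, 32.38199996948242), 10.007980346679688)
```

View pics/lip.png

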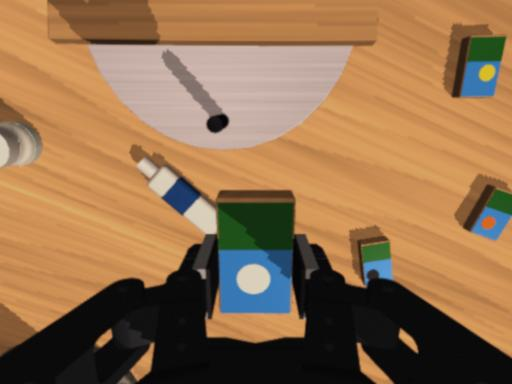

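Run:
```python
from h import *
k=cam("wrist")
e=unproj(k,[[48,40],[377,42]],.0946)
print(e,np.linalg.norm(e[1]-e[0])); v=e[1]-e[0]; b=np.arctan2(-v[0],v[1]); b=b if abs(b)<1.5 else b+np.pi; print("beta",b); 
d=np.array([np.cos(b),np.sin(b)]); print("centre from edge",e[:,:2].mean(0)+d*.0357)
p=unproj(k,[[218,121]],.109)[0][:2];print("peg",p); c=np.array([.566,-.026]); w=c-p; print("r",np.linalg.norm(w),np.arctan2(w[1],w[0]))
```

```text
[[ 0.48493394  0.07855069  0.0946    ]
 [ 0.58640439 -0.15967058  0.0946    ]] 0.25893169474439376
beta 0.40267539354559334
centre from edge [ 0.56851373 -0.02656979]
peg [ 0.48170678 -0.06703283]
r 0.0937498819617356 0.4530212625592958
```

```bash
cat > slot.py <<'E'
from h import *
import sys
def slot(L,h=.0045,up=.03,back=.003,beta=.403,O=(.569,-.0265,.085)):
    R=Rdown(beta,np.radians(-15)); l=np.array([-np.sin(beta),np.cos(beta),0])
    return np.array(O)+l*L-R[:,0]*back-R[:,2]*(h+up),R
if __name__=="__main__":
    L=float(sys.argv[1]); p,R=slot(L,up=float(sys.argv[2]) if len(sys.argv)>2 else .03); print(np.round(p,4)); go(p,R)
E
python3 slot.py .093; python3 slot.py .093 .08
```

```text
[0.5381 0.0614 0.1191]
turn(6deg units) first: [ 0.01 -2.5   0.02] then shift mm in new axes: [ 181.7 -127.2   59.6]
[0.55   0.0665 0.1674]
turn(6deg units) first: [ 0.01 -2.5   0.02] then shift mm in new axes: [ 181.7 -127.2    9.6]
```

>>> apply_moves:
  moves:
    - [0,-0.5,0,0,0,0,-1]
    - [0,-0.5,0,0,0,0,-1]
    - [0,-0.5,0,0,0,0,-1]
    - [0,-0.5,0,0,0,0,-1]
    - [0,-0.5,0,0,0,0,-1]
    - [0,0,0,0.02,-0.014,0.001,-1]
    - [0,0,0,0.02,-0.014,0.001,-1]
    - [0,0,0,0.02,-0.014,0.001,-1]

```text
clock: 18.9
tcp_pos: [0.4771, -0.0575, 0.2045]
orientation: [3.002, 0.613, -0.397]
contact_force: [0.6, -0.1, -0.7]
grip_width: 0.0343
gripper_force: 50.0
```

>>> apply_moves:
  moves:
    - [0,0,0,0.02,-0.014,0.001,-1]
    - [0,0,0,0.02,-0.014,0.001,-1]
    - [0,0,0,0.02,-0.014,0.001,-1]
    - [0,0,0,0.02,-0.014,0.001,-1]
    - [0,0,0,0.02,-0.014,0.001,-1]
    - [0,0,0,0.02,-0.014,0.001,-1]
    - [0,0,0,0,0,0,-1]
    - [0,0,0,0,0,0,-1]

```text
clock: 19.57
tcp_pos: [0.5489, 0.0654, 0.1674]
orientation: [3.0, 0.618, -0.398]
contact_force: [0.0, -0.3, 0.4]
grip_width: 0.0345
gripper_force: 50.0
```

```bash
python3 slot.py .093 .01; python3 lip.py
```

```text
[0.5333 0.0594 0.0998]
turn(6deg units) first: [0.   0.02 0.03] then shift mm in new axes: [ 1.4 -0.5 69.6]
[0.5489 0.0654 0.1674] 0.03452551929856756
[ 204  144  308    7 1851]
((357.4999694824219, 146.99998474121094), (306.99993896484375, 5.999999046325684), -0.0)
LIP ends [[0.6363, -0.0909, 0.08], [0.5516, 0.1076, 0.08]] len 0.21581180466580724 normal yaw 0.4032509951848411
[269 251  24  33 277]
((287.18817138671875, 262.19781494140625), (37.44198226928711, 18.990665435791016), 55.40770721435547)
[218 252   3  21  28]
((219.32241821289062, 261.98101806640625), (19.96548843383789, 1.8203827142715454), 86.633544921875)
LIP ends [[0.4635, 0.0647, 0.08], [0.4412, 0.0561, 0.08]] len 0.023984599707855256 normal yaw 1.9408780054758827
[221 286   1  22  22]
((221.0, 296.5), (21.0, 0.0), -90.0)
LIP ends [[0.4247, 0.0485, 0.08], [0.397, 0.0383, 0.08]] len 0.029456343045151916 normal yaw 1.9212107100284097
```

View pics/lip.png

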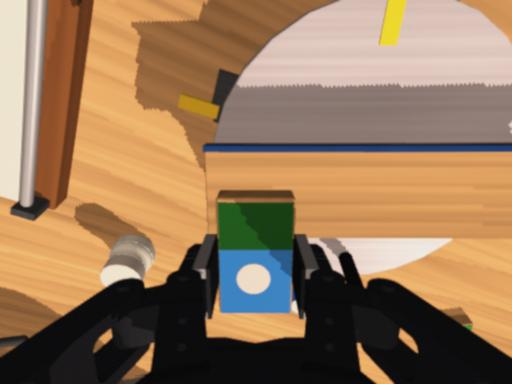

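>>> apply_moves:
  moves:
    - [0,0,0,0.0015,0,0.015,-1]
    - [0,0,0,0,0,0.015,-1]
    - [0,0,0,0,0,0.015,-1]
    - [0,0,0,0,0,0.012,-1]
    - [0,0,0,0,0,0.01,-1]
    - [0,0,0,0,0,0.005,-1]
    - [0,0,0,0,0,0,-1]
    - [0,0,0,0,0,0,-1]

```text
clock: 20.28
tcp_pos: [0.5336, 0.0585, 0.0987]
orientation: [3.001, 0.616, -0.395]
contact_force: [-0.1, -1.4, -0.3]
grip_width: 0.0346
gripper_force: 50.0
```

>>> apply_moves:
  moves:
    - [0,0,0,0,0,0.002,-1]
    - [0,0,0,0,0,0.002,-1]
    - [0,0,0,0,0,0.001,-1]
    - [0,0,0,0,0,0.001,-1]
    - [0,0,0,0,0,0,-1]
    - [0,0,0,0,0,0,-1]
    - [0,0,0,0,0,0,-1]
    - [0,0,0,0,0,0,-1]

```text
clock: 20.95
tcp_pos: [0.532, 0.0582, 0.0927]
orientation: [3.001, 0.617, -0.395]
contact_force: [0.2, 0.3, -0.2]
grip_width: 0.0347
gripper_force: 50.0
```

```bash
python3 slot.py .093 0;python3 -c "
from bench import telemetry as t;print(t.get_obs()['contact_force'])"
```

```text
[0.5309 0.0584 0.0901]
turn(6deg units) first: [ 0.01 -0.    0.02] then shift mm in new axes: [-0.2 -0.6  2.7]
[ 0.20034194  0.30135885 -0.1590892 ]
```

>>> apply_moves:
  moves:
    - [0,0,0,0,0,0.001,-1]
    - [0,0,0,0,0,0.001,-1]
    - [0,0,0,0,0,0.001,-1]
    - [0,0,0,0,0,0,-1]
    - [0,0,0,0,0,0,-1]
    - [0,0,0,0,0,0,-1]
    - [0,0,0,0,0,0,-1]
    - [0,0,0,0,0,0,-1]

```text
clock: 21.62
tcp_pos: [0.5315, 0.0579, 0.0905]
orientation: [3.001, 0.617, -0.394]
contact_force: [-1.5, -1.1, 6.2]
grip_width: 0.034
gripper_force: 50.6
```

>>> apply_moves:
  moves:
    - [0,0,0,0.001,0,0,-1]
    - [0,0,0,0.001,0,0,-1]
    - [0,0,0,0.001,0,0,-1]
    - [0,0,0,0.001,0,0,-1]
    - [0,0,0,0.001,0,0,-1]
    - [0,0,0,0,0,0,-1]
    - [0,0,0,0,0,0,-1]
    - [0,0,0,0,0,0,-1]

```text
clock: 22.28
tcp_pos: [0.5363, 0.0599, 0.0899]
orientation: [3.001, 0.616, -0.393]
contact_force: [-1.5, -0.1, 11.7]
grip_width: 0.0343
gripper_force: 51.2
```

>>> apply_moves:
  moves:
    - [0,0,0,0.001,0,-0.0005,-1]
    - [0,0,0,0.001,0,0,-1]
    - [0,0,0,0,0,0,-1]
    - [0,0,0,0,0,0,-1]
    - [0,0,0,0,0,0,-1]
    - [0,0,0,0,0,0,-1]
    - [0,0,0,0,0,0,-1]
    - [0,0,0,0,0,0,-1]

```text
clock: 22.95
tcp_pos: [0.5381, 0.0606, 0.0898]
orientation: [3.001, 0.616, -0.394]
contact_force: [-1.7, -0.6, 10.1]
grip_width: 0.0345
gripper_force: 51.0
```

>>> apply_moves:
  moves:
    - [0,0,0,0.001,0,0,-1]
    - [0,0,0,0.001,0,0,-1]
    - [0,0,0,0,0,0,-1]
    - [0,0,0,0,0,0,-1]
    - [0,0,0,0,0,0,-1]
    - [0,0,0,0,0,0,-1]
    - [0,0,0,0,0,0,-1]
    - [0,0,0,0,0,0,-1]

```text
clock: 23.62
tcp_pos: [0.5401, 0.0613, 0.0895]
orientation: [3.001, 0.616, -0.393]
contact_force: [-0.1, -1.5, 11.8]
grip_width: 0.0346
gripper_force: 51.2
```

```bash
python3 lip.py | head -4; python3 -c "
import cv2;a=cv2.imread('pics/lip.png')[120:260,170:350];cv2.imwrite('pics/l2.png',cv2.resize(a,None,fx=4,fy=4,interpolation=2))"
```

```text
[0.5401 0.0613 0.0895] 0.03460999811493199
[ 180  173  332   27 3537]
((345.57537841796875, 185.88670349121094), (331.7127990722656, 11.034686088562012), 2.675426483154297)
LIP ends [[0.5589, 0.109, 0.08], [0.6128, -0.0391, 0.08]] len 0.15764549067410316 normal yaw 0.3489023271687161
```

View pics/l2.png

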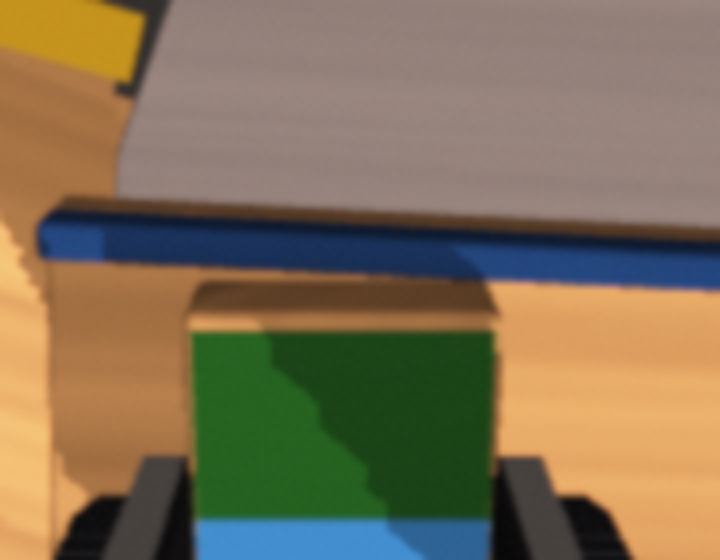

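>>> apply_moves:
  moves:
    - [0,0,0,0,0,-0.001,-1]
    - [0,0,0.15,0,0,0,-1]
    - [0,0,0.15,0,0,0,-1]
    - [0,0,0.15,0,0,0,-1]
    - [0,0,0,0.0005,0,0,-1]
    - [0,0,0,0.0005,0,0,-1]
    - [0,0,0,0,0,0,-1]
    - [0,0,0,0,0,0,-1]

```text
clock: 24.33
tcp_pos: [0.5407, 0.0618, 0.0895]
orientation: [3.009, 0.543, -0.392]
contact_force: [-0.3, -0.6, 8.3]
grip_width: 0.0344
gripper_force: 51.0
```

```bash
cat > gap.py <<'E'
from h import *
import sys
# lip lower edge vs underside edge of tile in wrist view
im=grab_frame("wrist"); o=telemetry.get_obs(); print(np.round(o['tcp_pos'],4),np.round(o['contact_force'],1),o['grip_width'])
h=cv2.cvtColor(im,cv2.COLOR_BGR2HSV); blue=cv2.inRange(h,(105,110,30),(130,255,220)); blue[215:]=0
cs=np.arange(150,400); low=[np.nonzero(blue[:,c])[0].max() if blue[:,c].any() else np.nan for c in cs]; low=np.array(low,float)
ok=~np.isnan(low); f=np.polyfit(cs[ok],low[ok],1); ok2=ok&(abs(np.polyval(f,cs)-low)<3); f=np.polyfit(cs[ok2],low[ok2],1); print("lip slope deg",np.degrees(np.arctan(f[0])),"row at 256",np.polyval(f,256))
cv2.imwrite(sys.argv[1],cv2.resize(im[140:230,180:340],None,fx=4,fy=4,interpolation=2))
E
python3 gap.py pics/g1.png
```

```text
[0.5407 0.0617 0.0894] [-1.4 -0.4  9.3] 0.03481361371144506
lip slope deg 0.28143807585510877 row at 256 187.60161929272985
```

>>> apply_moves:
  moves:
    - [0,0,0,0,0,-0.001,-1]
    - [0,0,0,0.0005,0,0,-1]
    - [0,0,0,0.0005,0,0,-1]
    - [0,0,0,0.0005,0,0,-1]
    - [0,0,0,0.0005,0,0,-1]
    - [0,0,0,0,0,0,-1]
    - [0,0,0,0,0,0,-1]
    - [0,0,0,0,0,0,-1]

```text
clock: 25.05
tcp_pos: [0.5421, 0.0623, 0.0892]
orientation: [3.009, 0.543, -0.394]
contact_force: [-2.3, -1.0, 5.4]
grip_width: 0.0348
gripper_force: 50.7
```

```bash
python3 gap.py pics/g2.png
```

```text
[0.5421 0.0623 0.0893] [-2.  -0.4  5.7] 0.03445343880011111
lip slope deg 0.4476497630984589 row at 256 189.70553301917062
```

View pics/g2.png

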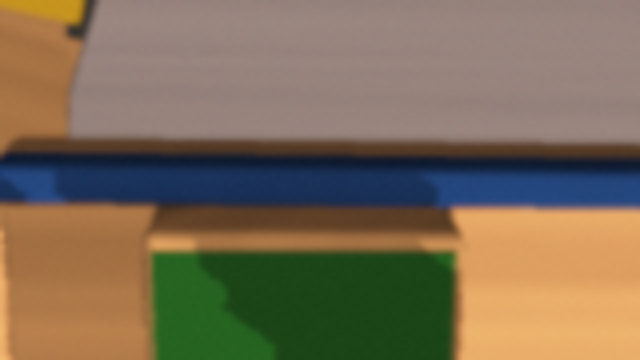

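>>> apply_moves:
  moves:
    - [0,0,0,0,0,0,0]
    - [0,0,0,0,0,0,0.1]
    - [0,0,0,0,0,0,0.12]
    - [0,0,0,0,0,-0.005,0.12]
    - [0,0,0,0,0,-0.01,0.12]
    - [0,0,0,0,0,-0.02,0.12]
    - [0,0,0,0,0,-0.03,0.12]
    - [0,0,0,0,0,-0.03,0.12]

```text
clock: 25.77
tcp_pos: [0.5651, 0.0723, 0.1823]
orientation: [3.009, 0.545, -0.394]
contact_force: [0.7, 0.2, 0.1]
grip_width: 0.048
gripper_force: 0.0
```

>>> apply_moves:
  moves:
    - [0,0,0,0,0,-0.02,0.5]
    - [0,0,0,0,0,-0.02,0.5]
    - [0,0.5,0,0,0,0,0.5]
    - [0,0.5,0,0,0,0,0.5]
    - [0,0.5,0,0,0,0,0.5]
    - [0,0.5,0,0,0,0,0.5]
    - [0,0.5,0,0,0,0,0.5]
    - [0,0,0,0,0,0,0.5]

```text
clock: 26.43
tcp_pos: [0.5738, 0.0756, 0.2208]
orientation: [3.079, 0.559, 0.008]
contact_force: [0.2, -0.2, -0.6]
grip_width: 0.0642
gripper_force: 0.0
```

```bash
python3 - <<'E'
from h import *
go([.389,-.306,.07],Rdown(.576))
print(telemetry.get_obs()['tcp_pos'])
k=cam("wrist");im=grab_frame("wrist");cv2.imwrite("pics/x.png",im)
E
python3 lip.py
```

```text
turn(6deg units) first: [ 0.13 -0.01 -2.07] then shift mm in new axes: [-362.8  219.4  150.8]
[0.57376547 0.07560026 0.22077785]
[0.5741 0.0759 0.2207] 0.06398781085875734
[217 184 275   7 918]
((353.99591064453125, 187.28567504882812), (274.0577392578125, 3.7424750328063965), 0.8184555172920227)
LIP ends [[0.5601, 0.1082, 0.08], [0.646, -0.1349, 0.08]] len 0.2578346016770964 normal yaw 0.339782149316451
[278 323  27  16 232]
((290.77166748046875, 330.2490539550781), (14.638344764709473, 26.192646026611328), 87.51044464111328)
[237 218   6  35  41]
((237.0529327392578, 235.35986328125), (34.36568069458008, 4.946795463562012), 81.63410949707031)
LIP ends [[0.5354, 0.0799, 0.08], [0.5018, 0.0662, 0.08]] len 0.03637401573203683 normal yaw 1.9576509412273377
[244 224   6  18  21]
((246.15518188476562, 232.36207580566406), (4.6977620124816895, 17.029386520385742), 3.3664608001708984)
```

View pics/x.png

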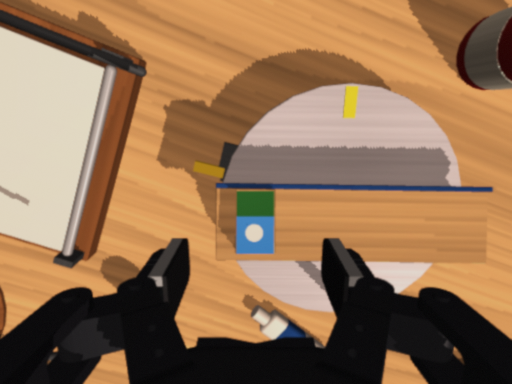

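>>> apply_moves:
  moves:
    - [0.13,0,-0.52,0,0,0,0.5]
    - [0,0,-0.52,0,0,0,0.5]
    - [0,0,-0.52,0,0,0,0.5]
    - [0,0,-0.51,0,0,0,0.5]
    - [0,0,0,-0.033,0.02,0,0.5]
    - [0,0,0,-0.033,0.02,0,0.5]
    - [0,0,0,-0.033,0.02,0,0.5]
    - [0,0,0,-0.033,0.02,0,0.5]

```text
clock: 27.2
tcp_pos: [0.5075, -0.0636, 0.2195]
orientation: [-3.01, -0.894, 0.002]
contact_force: [0.2, -1.0, 0.5]
grip_width: 0.0641
gripper_force: 0.0
```

>>> apply_moves:
  moves:
    - [0,0,0,-0.033,0.02,0,0.5]
    - [0,0,0,-0.033,0.02,0,0.5]
    - [0,0,0,-0.033,0.02,0,0.5]
    - [0,0,0,-0.033,0.02,0,0.5]
    - [0,0,0,-0.033,0.02,0,0.5]
    - [0,0,0,-0.033,0.02,0.02,0.5]
    - [0,0,0,-0.033,0.02,0.02,0.5]
    - [0,0,0,0,0,0.02,0.5]

```text
clock: 27.87
tcp_pos: [0.3885, -0.3107, 0.1607]
orientation: [3.015, 0.878, -0.004]
contact_force: [0.5, -0.5, -0.6]
grip_width: 0.064
gripper_force: 0.0
```

>>> apply_moves:
  moves:
    - [0,0,0,0,0,0.02,0.5]
    - [0,0,0,0,0,0.02,0.5]
    - [0,0,0,0,0,0.02,0.5]
    - [0,0,0,0,0,0.02,0.5]
    - [0,0,0,0,0,0.01,0.5]
    - [0,0,0,0,0,0,0.5]
    - [0,0,0,0,0,0,0.5]
    - [0,0,0,0,0,0,0.5]

```text
clock: 28.53
tcp_pos: [0.3925, -0.3034, 0.0716]
orientation: [-3.011, -0.893, -0.001]
contact_force: [-0.1, -0.5, 0.5]
grip_width: 0.0641
gripper_force: 0.0
```

```bash
python3 wt.py
python3 - <<'E'
from h import *
go([.389,-.306,.004],Rdown(.576))
E
```

```text
[ 0.3925014  -0.303425    0.07163692] [-3.01147206e+00 -8.93311247e-01 -9.81068463e-04] 0.0640734252081406 28.5333
[ 0.5025 -0.4009 -3.0866] loss 0.04 p 0.9 head -2.94 EDGE (470, 151)
[ 0.3905 -0.305  -2.5611] loss 0.037 p 0.6 head -2.51  (256, 212)
turn(6deg units) first: [ 0.01 -0.01  0.01] then shift mm in new axes: [-4.2  0.2 67.9]
```

>>> apply_moves:
  moves:
    - [0,0,0,-0.003,0,0.012,0.5]
    - [0,0,0,0,0,0.012,0.5]
    - [0,0,0,0,0,0.012,0.5]
    - [0,0,0,0,0,0.012,0.5]
    - [0,0,0,0,0,0.012,0.5]
    - [0,0,0,0,0,0.007,0.5]
    - [0,0,0,0,0,0,0.5]
    - [0,0,0,0,0,0,0.2]

```text
clock: 29.3
tcp_pos: [0.3892, -0.3046, 0.0041]
orientation: [-3.011, -0.893, 0.0]
contact_force: [0.0, -0.7, 0.2]
grip_width: 0.0533
gripper_force: 0.0
```

>>> apply_moves:
  moves:
    - [0,0,0,0,0,0,-0.2]
    - [0,0,0,0,0,0,-0.6]
    - [0,0,0,0,0,0,-1]
    - [0,0,0,0,0,0,-1]
    - [0,0,0,0,0,0,-1]
    - [0,0,0,0,0,0,-1]
    - [0,0,0,0,0,0,-1]
    - [0,0,0,0,0,0,-1]

```text
clock: 29.97
tcp_pos: [0.3897, -0.3049, 0.0048]
orientation: [3.012, 0.893, 0.002]
contact_force: [-1.8, 0.4, 5.5]
grip_width: 0.0342
gripper_force: 50.4
```

>>> apply_moves:
  moves:
    - [0,0,0,0,0,-0.005,-1]
    - [0,0,0,0,0,-0.015,-1]
    - [0,0,0,0,0,-0.03,-1]
    - [0,0,0,0,0,-0.03,-1]
    - [0,0,0,0,0,-0.03,-1]
    - [0,0,0,0,0,-0.03,-1]
    - [0,0,0,0,0,-0.03,-1]
    - [0,0,0,0,0,-0.03,-1]

```text
clock: 30.63
tcp_pos: [0.3887, -0.3045, 0.206]
orientation: [-3.011, -0.893, -0.001]
contact_force: [1.0, -0.3, -0.1]
grip_width: 0.0346
gripper_force: 49.9
```

```bash
sed -i 's/back=.003,beta=.403,O=(.569,-.0265,.085)/back=-.0005,beta=.340,O=(.570,-.0255,.085)/' slot.py; python3 slot.py .031 .08
```

```text
[0.5807 0.0112 0.1665]
turn(6deg units) first: [ 0.29 -2.49  2.25] then shift mm in new axes: [ 286.8 -233.6  -35.9]
```

>>> apply_moves:
  moves:
    - [0.058,-0.498,0.45,0,0,0,-1]
    - [0.058,-0.498,0.45,0,0,0,-1]
    - [0.058,-0.498,0.45,0,0,0,-1]
    - [0.058,-0.498,0.45,0,0,0,-1]
    - [0.058,-0.498,0.45,0,0,0,-1]
    - [0,0,0,0.024,-0.0195,-0.003,-1]
    - [0,0,0,0.024,-0.0195,-0.003,-1]
    - [0,0,0,0.024,-0.0195,-0.003,-1]

```text
clock: 31.3
tcp_pos: [0.4378, -0.2247, 0.1942]
orientation: [3.028, 0.518, -0.398]
contact_force: [0.7, 0.4, -0.4]
grip_width: 0.0347
gripper_force: 49.9
```

>>> apply_moves:
  moves:
    - [0,0,0,0.024,-0.0195,-0.003,-1]
    - [0,0,0,0.024,-0.0195,-0.003,-1]
    - [0,0,0,0.024,-0.0195,-0.003,-1]
    - [0,0,0,0.024,-0.0195,-0.003,-1]
    - [0,0,0,0.024,-0.0195,-0.003,-1]
    - [0,0,0,0.024,-0.0195,-0.003,-1]
    - [0,0,0,0.024,-0.0195,-0.003,-1]
    - [0,0,0,0.024,-0.0195,-0.003,-1]

```text
clock: 31.97
tcp_pos: [0.5666, -0.0134, 0.1679]
orientation: [3.028, 0.519, -0.398]
contact_force: [1.3, -0.0, -0.3]
grip_width: 0.035
gripper_force: 49.9
```

>>> apply_moves:
  moves:
    - [0,0,0,0.023,-0.019,-0.003,-1]
    - [0,0,0,0,0,0,-1]
    - [0,0,0,0,0,0,-1]
    - [0,0,0,0,0,0,-1]
    - [0,0,0,0,0,0,-1]
    - [0,0,0,0,0,0,-1]
    - [0,0,0,0,0,0,-1]
    - [0,0,0,0,0,0,-1]

```text
clock: 32.63
tcp_pos: [0.5813, 0.0101, 0.1646]
orientation: [3.028, 0.518, -0.399]
contact_force: [-0.1, 0.4, -0.6]
grip_width: 0.0347
gripper_force: 50.0
```

```bash
python3 slot.py .031 .02; python3 lip.py | head -4
```

```text
[0.5661 0.006  0.1085]
turn(6deg units) first: [-0.01  0.   -0.01] then shift mm in new axes: [-0.6 -1.2 58.2]
[0.5813 0.0101 0.1646] 0.034718230980587905
[ 116  154  367    8 2270]
((298.9999694824219, 156.99664306640625), (6.560661315917969, 366.0051574707031), 89.61287689208984)
LIP ends [[0.5598, 0.1089, 0.08], [0.6465, -0.1353, 0.08]] len 0.25917611902995785 normal yaw 0.3413351166112326
```

>>> apply_moves:
  moves:
    - [0,0,0,-0.0005,-0.001,0.015,-1]
    - [0,0,0,0,0,0.015,-1]
    - [0,0,0,0,0,0.015,-1]
    - [0,0,0,0,0,0.012,-1]
    - [0,0,0,0,0,0.01,-1]
    - [0,0,0,0,0,0.006,-1]
    - [0,0,0,0,0,0.003,-1]
    - [0,0,0,0,0,0.001,-1]

```text
clock: 33.35
tcp_pos: [0.5618, 0.0051, 0.0898]
orientation: [3.028, 0.519, -0.4]
contact_force: [0.2, 0.0, -0.6]
grip_width: 0.0343
gripper_force: 50.0
```

>>> apply_moves:
  moves:
    - [0,0,0,0,0,0,-1]
    - [0,0,0,0,0,0,-1]
    - [0,0,0,0.0005,0,0,-1]
    - [0,0,0,0.0005,0,0,-1]
    - [0,0,0,0.0005,0,0,-1]
    - [0,0,0,0.0005,0,0,-1]
    - [0,0,0,0,0,0,-1]
    - [0,0,0,0,0,0,-1]

```text
clock: 34.02
tcp_pos: [0.5629, 0.0053, 0.0897]
orientation: [3.028, 0.519, -0.402]
contact_force: [-3.1, -1.2, 4.6]
grip_width: 0.0345
gripper_force: 50.3
```

```bash
python3 gap.py pics/g3.png; python3 slot.py .031 0
```

```text
[0.563  0.0053 0.0896] [-4.8 -2.5  3.8] 0.034567773238849624
lip slope deg 0.0024642163112162576 row at 256 190.0152043392694
[0.5612 0.0043 0.0892]
turn(6deg units) first: [-0.01  0.02 -0.  ] then shift mm in new axes: [-1.8  0.4  0.9]
```

>>> apply_moves:
  moves:
    - [0,0,0,0,0,0.0005,0]
    - [0,0,0,0,0,0,0.1]
    - [0,0,0,0,0,0,0.12]
    - [0,0,0,0,0,-0.005,0.12]
    - [0,0,0,0,0,-0.01,0.12]
    - [0,0,0,0,0,-0.02,0.12]
    - [0,0,0,0,0,-0.03,0.12]
    - [0,0,0,0,0,-0.03,0.12]

```text
clock: 34.73
tcp_pos: [0.5869, 0.014, 0.1824]
orientation: [3.028, 0.52, -0.4]
contact_force: [1.4, 0.4, 0.3]
grip_width: 0.0479
gripper_force: 0.0
```

>>> apply_moves:
  moves:
    - [0,0,0,0,0,-0.02,0.5]
    - [0,0,0,0,0,-0.02,0.5]
    - [0,0.5,0,0,0,0,0.5]
    - [0,0.5,0,0,0,0,0.5]
    - [0,0.5,0,0,0,0,0.5]
    - [0,0.5,0,0,0,0,0.5]
    - [0,0.5,0,0,0,0,0.5]
    - [0,0,0,0,0,0,0.5]

```text
clock: 35.4
tcp_pos: [0.5959, 0.0164, 0.221]
orientation: [-3.097, -0.529, -0.004]
contact_force: [-0.3, 0.1, 0.1]
grip_width: 0.064
gripper_force: 0.0
```

```bash
cat > look.py <<'E'
from h import *
import sys
go([float(v) for v in sys.argv[1:4]],Rdown(float(sys.argv[4])))
E
python3 look.py .6 -.29 .12 .41; python3 lip.py|head -4;python3 tiles.py
```

```text
turn(6deg units) first: [ 0.   -0.02 -0.68] then shift mm in new axes: [-118.4  282.7  101. ]
[0.5959 0.0164 0.221 ] 0.06397150304223921
[ 151  185  276    4 1015]
((288.49993896484375, 186.49998474121094), (274.99993896484375, 2.999999523162842), 0.0)
LIP ends [[0.5604, 0.1089, 0.08], [0.6454, -0.1347, 0.08]] len 0.25807571665576196 normal yaw 0.3355164534338229
[ 0.632  -0.2933 -2.7393] iou loss 0.164 p 0.8 ['top', 'scene'] col head [-2.83 -2.8 ]
[ 0.5055 -0.4014 -2.9712] iou loss 0.215 p 0.76 ['top', 'scene'] col head [-2.99 -2.99]
[ 0.5442  0.0652 -2.7345] iou loss 0.298 p 0.5 ['top'] col head [-2.9]
[ 0.4866  0.116  -2.9788] iou loss 0.079 p 0.7 ['scene'] col head [-2.94]
[ 0.5078  0.0537 -2.9814] iou loss 0.067 p 0.69 ['scene'] col head [-2.94]
no heading [ 0.762 -0.103  0.01 ] 0.42
```

>>> apply_moves:
  moves:
    - [0,0,-0.34,0,0,0,0.5]
    - [0,0,-0.34,0,0,0,0.5]
    - [0,0,0,-0.012,0.0283,0,0.5]
    - [0,0,0,-0.012,0.0283,0,0.5]
    - [0,0,0,-0.012,0.0283,0,0.5]
    - [0,0,0,-0.012,0.0283,0,0.5]
    - [0,0,0,-0.012,0.0283,0,0.5]
    - [0,0,0,-0.012,0.0283,0,0.5]

```text
clock: 36.32
tcp_pos: [0.5988, -0.1683, 0.2192]
orientation: [-3.074, -0.642, 0.002]
contact_force: [-0.3, 0.1, -1.2]
grip_width: 0.0645
gripper_force: 0.0
```

>>> apply_moves:
  moves:
    - [0,0,0,-0.012,0.0283,0,0.5]
    - [0,0,0,-0.012,0.0283,0.01,0.5]
    - [0,0,0,-0.012,0.0283,0.02,0.5]
    - [0,0,0,-0.01,0.0283,0.02,0.5]
    - [0,0,0,0,0,0.03,0.5]
    - [0,0,0,0,0,0.02,0.5]
    - [0,0,0,0,0,0,0.5]
    - [0,0,0,0,0,0,0.5]

```text
clock: 36.98
tcp_pos: [0.6012, -0.2885, 0.1181]
orientation: [-3.073, -0.642, 0.004]
contact_force: [0.3, -0.0, 0.6]
grip_width: 0.0642
gripper_force: 0.0
```

```bash
python3 wt.py; python3 look.py .632 -.293 .004 .41
```

```text
[ 0.60121563 -0.28846641  0.11807229] [-3.07254035 -0.64170662  0.00423747] 0.06417041364032842 36.9833
turn(6deg units) first: [ 0.   -0.01  0.02] then shift mm in new axes: [ 25.1  15.3 116.8]
```

```bash
python3 - <<'E'
from wt import *
wt("w5.png",minp=.05); wt(minp=.05)
E
python3 tiles.py
```

```text
[ 0.5026 -0.3939 -2.7101] loss 0.443 p 0.96 head -3.0  (316, 320)
[ 0.6326 -0.2915 -2.7306] loss 0.037 p 0.61 head -2.77  (273, 159)
[ 0.6329 -0.2911 -2.7352] loss 0.024 p 0.8 head -2.78  (272, 159)
[ 0.5024 -0.3951 -2.6361] loss 0.431 p 0.62 head -2.99  (316, 319)
[ 5.6760e-01  1.1000e-03 -2.7702e+00] iou loss 0.065 p 0.83 ['top'] col head [-2.75]
[ 0.546   0.062  -2.7977] iou loss 0.049 p 0.72 ['top'] col head [-2.81]
[ 0.6368 -0.2913 -2.7281] iou loss 0.317 p 0.43 ['top', 'scene'] col head [ 3.07 -2.8 ]
no heading [0.521 0.324 0.01 ] 0.33
[ 0.5091 -0.3986 -3.0901] iou loss 0.057 p 0.82 ['scene'] col head [-3.01]
[ 0.508   0.0532 -2.9413] iou loss 0.07 p 0.72 ['scene'] col head [-2.92]
[ 0.4856  0.1154 -2.9646] iou loss 0.106 p 0.61 ['scene'] col head [-2.98]
```

>>> apply_moves:
  moves:
    - [0,0,0,0.014,0.0075,0.01,0.5]
    - [0,0,0,0.014,0.0075,0.02,0.5]
    - [0,0,0,0,0,0.025,0.5]
    - [0,0,0,0,0,0.025,0.5]
    - [0,0,0,0,0,0.02,0.5]
    - [0,0,0,0,0,0.01,0.5]
    - [0,0,0,0,0,0.004,0.5]
    - [0,0,0,0,0,0,0.5]

```text
clock: 38.15
tcp_pos: [0.6327, -0.2916, 0.0048]
orientation: [-3.074, -0.641, 0.002]
contact_force: [0.9, -0.3, 0.9]
grip_width: 0.0638
gripper_force: 0.0
```

>>> apply_moves:
  moves:
    - [0,0,0,0,0,0,0.2]
    - [0,0,0,0,0,0,-0.2]
    - [0,0,0,0,0,0,-0.6]
    - [0,0,0,0,0,0,-1]
    - [0,0,0,0,0,0,-1]
    - [0,0,0,0,0,0,-1]
    - [0,0,0,0,0,0,-1]
    - [0,0,0,0,0,0,-1]

```text
clock: 38.82
tcp_pos: [0.6343, -0.2924, 0.0073]
orientation: [3.074, 0.64, 0.004]
contact_force: [-1.0, -0.2, 7.0]
grip_width: 0.0345
gripper_force: 50.5
```

>>> apply_moves:
  moves:
    - [0,0,0,0,0,-0.005,-1]
    - [0,0,0,0,0,-0.015,-1]
    - [0,0,0,0,0,-0.03,-1]
    - [0,0,0,0,0,-0.03,-1]
    - [0,0,0,0,0,-0.03,-1]
    - [0,0,0,0,0,-0.03,-1]
    - [0,0,0,0,0,-0.03,-1]
    - [0,0,0,0,0,-0.02,-1]

```text
clock: 39.48
tcp_pos: [0.634, -0.2922, 0.2002]
orientation: [3.074, 0.64, 0.006]
contact_force: [0.4, -0.6, 0.0]
grip_width: 0.0343
gripper_force: 49.9
```

```bash
sed -i 's/beta=.340/beta=.338/' slot.py; python3 slot.py -.031 .08
```

```text
[ 0.6014 -0.0473  0.1665]
turn(6deg units) first: [ 0.11 -2.53  0.69] then shift mm in new axes: [  57.5 -241.8   19.6]
```

>>> apply_moves:
  moves:
    - [0.02,-0.5,0.14,0,0,0,-1]
    - [0.02,-0.5,0.14,0,0,0,-1]
    - [0.02,-0.5,0.14,0,0,0,-1]
    - [0.02,-0.5,0.14,0,0,0,-1]
    - [0.02,-0.5,0.14,0,0,0,-1]
    - [0,0,0,0.006,-0.025,0.001,-1]
    - [0,0,0,0.006,-0.025,0.001,-1]
    - [0,0,0,0.006,-0.025,0.001,-1]

```text
clock: 40.15
tcp_pos: [0.6238, -0.2147, 0.1886]
orientation: [3.03, 0.515, -0.399]
contact_force: [0.3, 0.1, -0.2]
grip_width: 0.0345
gripper_force: 49.9
```

>>> apply_moves:
  moves:
    - [0,0,0,0.006,-0.025,0.002,-1]
    - [0,0,0,0.006,-0.025,0.002,-1]
    - [0,0,0,0.006,-0.025,0.002,-1]
    - [0,0,0,0.006,-0.025,0.002,-1]
    - [0,0,0,0.006,-0.025,0.002,-1]
    - [0,0,0,0.006,-0.025,0.002,-1]
    - [0,0,0,0.003,-0.017,0.002,-1]
    - [0,0,0,0,0,0,-1]

```text
clock: 40.82
tcp_pos: [0.6001, -0.0408, 0.1652]
orientation: [3.031, 0.527, -0.4]
contact_force: [-0.9, 0.9, -0.8]
grip_width: 0.034
gripper_force: 49.9
```

>>> apply_moves:
  moves:
    - [0,0,0,0,0,0,-1]
    - [0,0,0,0,0,0,-1]
    - [0,0,0,0,0,0,-1]
    - [0,0,0,0,0,0,-1]
    - [0,0,0,0,0,0,-1]
    - [0,0,0,0,0,0,-1]
    - [0,0,0,0,0,0,-1]
    - [0,0,0,0,0,0,-1]

```text
clock: 41.48
tcp_pos: [0.6008, -0.0469, 0.1644]
orientation: [3.03, 0.515, -0.4]
contact_force: [-0.2, 0.3, 0.5]
grip_width: 0.0344
gripper_force: 49.9
```

```bash
python3 slot.py -.031 .02; python3 lip.py | head -4
```

```text
[ 0.5867 -0.0525  0.1085]
turn(6deg units) first: [-0.02  0.   -0.01] then shift mm in new axes: [-0.2  0.6 57.9]
[ 0.6008 -0.0469  0.1644] 0.03436181817441631
[  30  153  366    8 2188]
((212.4988250732422, 156.89913940429688), (365.0071105957031, 6.827060699462891), 0.1651170551776886)
LIP ends [[0.5604, 0.1087, 0.08], [0.6459, -0.135, 0.08]] len 0.25825622518478275 normal yaw 0.3375099748636051
```

>>> apply_moves:
  moves:
    - [0,0,0,0,0.0005,0.015,-1]
    - [0,0,0,0,0,0.015,-1]
    - [0,0,0,0,0,0.015,-1]
    - [0,0,0,0,0,0.012,-1]
    - [0,0,0,0,0,0.01,-1]
    - [0,0,0,0,0,0.005,-1]
    - [0,0,0,0,0,0.002,-1]
    - [0,0,0,0,0,0,-1]

```text
clock: 42.2
tcp_pos: [0.5828, -0.0534, 0.0928]
orientation: [3.03, 0.516, -0.4]
contact_force: [-0.4, 0.4, -0.1]
grip_width: 0.0346
gripper_force: 49.9
```

>>> apply_moves:
  moves:
    - [0,0,0,0,0,0,-1]
    - [0,0,0,0,0,0.001,-1]
    - [0,0,0,0,0,0,-1]
    - [0,0,0,0.0005,0,0,-1]
    - [0,0,0,0.0005,0,0,-1]
    - [0,0,0,0.0005,0,0,-1]
    - [0,0,0,0,0,0,-1]
    - [0,0,0,0,0,0,-1]

```text
clock: 42.87
tcp_pos: [0.5841, -0.053, 0.0917]
orientation: [3.03, 0.516, -0.4]
contact_force: [-0.3, 0.1, -0.7]
grip_width: 0.0345
gripper_force: 49.9
```

```bash
python3 gap.py pics/g4.png; python3 slot.py -.031 0
```

```text
[ 0.584  -0.0529  0.0916] [-0.8 -0.1 -0.9] 0.034375386385226483
lip slope deg -2.2592179073021734e-14 row at 256 188.99999999999997
[ 0.5818 -0.0542  0.0892]
turn(6deg units) first: [-0.02  0.   -0.  ] then shift mm in new axes: [-1.8  0.4  3. ]
```

>>> apply_moves:
  moves:
    - [0,0,0,0,0,0.0005,-1]
    - [0,0,0,0,0,0.0005,-1]
    - [0,0,0,0,0,0.0005,-1]
    - [0,0,0,0,0,0,-1]
    - [0,0,0,0,0,0,-1]
    - [0,0,0,0,0,0,-1]
    - [0,0,0,0,0,0,-1]
    - [0,0,0,0,0,0,-1]

```text
clock: 43.58
tcp_pos: [0.584, -0.053, 0.0915]
orientation: [3.03, 0.516, -0.398]
contact_force: [-1.3, 1.1, 10.0]
grip_width: 0.0341
gripper_force: 50.8
```

>>> apply_moves:
  moves:
    - [0,0,0,0.0005,0,0,-1]
    - [0,0,0,0.0005,0,0,-1]
    - [0,0,0,0,0,0,-1]
    - [0,0,0,0,0,0,-1]
    - [0,0,0,0,0,0,-1]
    - [0,0,0,0,0,0,-1]
    - [0,0,0,0,0,0,-1]
    - [0,0,0,0,0,0,-1]

```text
clock: 44.25
tcp_pos: [0.5844, -0.053, 0.0914]
orientation: [3.029, 0.515, -0.4]
contact_force: [-2.9, 0.8, 11.4]
grip_width: 0.0343
gripper_force: 51.0
```

```bash
python3 gap.py pics/g4.png; python3 slot.py -.031 0
```

```text
[ 0.5844 -0.0529  0.0914] [-2.8 -0.3 11.2] 0.03428156718820847
lip slope deg 0.0006380560095164724 row at 256 190.0037939807037
[ 0.5818 -0.0542  0.0892]
turn(6deg units) first: [-0.01  0.01 -0.01] then shift mm in new axes: [-2.2  0.4  2.9]
```

>>> apply_moves:
  moves:
    - [0,0,0,0,0,-0.001,-1]
    - [0,0,0,0.0005,0,0,-1]
    - [0,0,0,0.0005,0,0,-1]
    - [0,0,0,0,0,0,-1]
    - [0,0,0,0,0,0,-1]
    - [0,0,0,0,0,0,-1]
    - [0,0,0,0,0,0,-1]
    - [0,0,0,0,0,0,-1]

```text
clock: 44.97
tcp_pos: [0.5849, -0.0528, 0.0913]
orientation: [3.029, 0.515, -0.403]
contact_force: [-4.1, -0.8, 8.7]
grip_width: 0.0346
gripper_force: 50.8
```

```bash
python3 gap.py pics/g4.png; python3 slot.py -.031 0
```

```text
[ 0.5849 -0.0528  0.0913] [-3.4  0.1  8.9] 0.03449176298297805
lip slope deg 0.0006820598722518898 row at 256 191.0037797724764
[ 0.5818 -0.0542  0.0892]
turn(6deg units) first: [-0.02  0.02 -0.01] then shift mm in new axes: [-2.7  0.3  2.9]
```

View pics/g4.png

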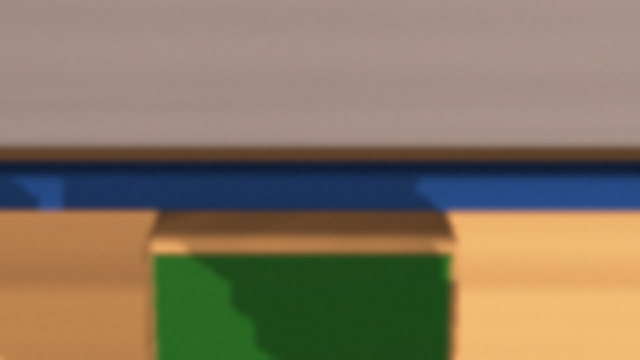

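Tile end meets the lip (image row ~211, no gap). Release and go to the orange tile.

>>> apply_moves:
  moves:
    - [0,0,0,0,0,0,0]
    - [0,0,0,0,0,0,0.1]
    - [0,0,0,0,0,0,0.12]
    - [0,0,0,0,0,-0.005,0.12]
    - [0,0,0,0,0,-0.01,0.12]
    - [0,0,0,0,0,-0.02,0.12]
    - [0,0,0,0,0,-0.03,0.12]
    - [0,0,0,0,0,-0.03,0.12]

```text
clock: 45.68
tcp_pos: [0.6089, -0.0443, 0.1837]
orientation: [3.03, 0.516, -0.401]
contact_force: [0.3, 0.5, 1.2]
grip_width: 0.0479
gripper_force: 0.0
```

>>> apply_moves:
  moves:
    - [0,0,0,0,0,-0.02,0.5]
    - [0,0,0,0,0,-0.02,0.5]
    - [0,0.5,0,0,0,0,0.5]
    - [0,0.5,0,0,0,0,0.5]
    - [0,0.5,0,0,0,0,0.5]
    - [0,0.5,0,0,0,0,0.5]
    - [0,0.5,0,0,0,0,0.5]
    - [0,0,0,0,0,0,0.5]

```text
clock: 46.35
tcp_pos: [0.6179, -0.0422, 0.2224]
orientation: [-3.097, -0.524, -0.003]
contact_force: [0.2, -0.4, 0.6]
grip_width: 0.0639
gripper_force: 0.0
```

```bash
python3 look.py .48 -.39 .12 .08; python3 lip.py|head -4;python3 tiles.py
```

```text
turn(6deg units) first: [-0.01 -0.02  2.44] then shift mm in new axes: [-165.2  335.6  102.4]
[ 0.6179 -0.0422  0.2224] 0.06394506043217633
[ 86 186 273   5 967]
((222.0, 188.0), (4.0, 272.0), 90.0)
LIP ends [[0.5604, 0.1079, 0.08], [0.6457, -0.1344, 0.08]] len 0.2568200735878729 normal yaw 0.3383339832366388
[ 5.6600e-01  1.3000e-03 -2.7904e+00] iou loss 0.102 p 0.73 ['top'] col head [-2.75]
[ 0.501  -0.4016 -3.0298] iou loss 0.216 p 0.6 ['top', 'scene'] col head [-3.02 -3.02]
[ 0.545   0.0624 -2.8077] iou loss 0.118 p 0.48 ['top'] col head [-2.79]
[ 0.5084  0.0536 -2.9524] iou loss 0.073 p 0.76 ['scene'] col head [-2.92]
[ 0.487   0.1158 -2.9486] iou loss 0.075 p 0.75 ['scene'] col head [-2.94]
no heading [0.5   0.346 0.01 ] 0.63
[ 0.5289 -0.0108 -2.9957] iou loss 0.109 p 0.58 ['scene'] col head [-3.02]
```

>>> apply_moves:
  moves:
    - [0,0,0.61,0,0,0,0.5]
    - [0,0,0.61,0,0,0,0.5]
    - [0,0,0.61,0,0,0,0.5]
    - [0,0,0.61,0,0,0,0.5]
    - [0,0,0,-0.014,0.028,0,0.5]
    - [0,0,0,-0.014,0.028,0,0.5]
    - [0,0,0,-0.014,0.028,0,0.5]
    - [0,0,0,-0.014,0.028,0,0.5]

```text
clock: 47.27
tcp_pos: [0.572, -0.1579, 0.2207]
orientation: [-3.137, -0.13, 0.003]
contact_force: [-0.5, 0.1, 0.2]
grip_width: 0.064
gripper_force: 0.0
```

>>> apply_moves:
  moves:
    - [0,0,0,-0.014,0.028,0,0.5]
    - [0,0,0,-0.014,0.028,0,0.5]
    - [0,0,0,-0.014,0.028,0,0.5]
    - [0,0,0,-0.014,0.028,0,0.5]
    - [0,0,0,-0.014,0.028,0.02,0.5]
    - [0,0,0,-0.014,0.028,0.03,0.5]
    - [0,0,0,-0.014,0.028,0.03,0.5]
    - [0,0,0,-0.011,0.028,0.022,0.5]

```text
clock: 47.93
tcp_pos: [0.4816, -0.3875, 0.1188]
orientation: [-3.136, -0.129, 0.005]
contact_force: [-0.2, 0.7, 0.1]
grip_width: 0.0638
gripper_force: 0.0
```

>>> apply_moves:
  moves:
    - [0,0,0,0,0,0,0.5]
    - [0,0,0,0,0,0,0.5]
    - [0,0,0,0,0,0,0.5]
    - [0,0,0,0,0,0,0.5]
    - [0,0,0,0,0,0,0.5]
    - [0,0,0,0,0,0,0.5]
    - [0,0,0,0,0,0,0.5]
    - [0,0,0,0,0,0,0.5]

```text
clock: 48.6
tcp_pos: [0.4829, -0.3866, 0.1215]
orientation: [-3.138, -0.129, 0.0]
contact_force: [-1.1, 0.8, -0.3]
grip_width: 0.064
gripper_force: 0.0
```

```bash
python3 wt.py;python3 wt.py; python3 look.py .5025 -.4005 .005 .08
```

```text
[ 0.48292363 -0.38658931  0.12147842] [-3.13788528e+00 -1.29356465e-01  3.01571146e-04] 0.06404376456693606 48.6
[ 0.5025 -0.4008 -3.0681] loss 0.039 p 0.66 head -3.02  (275, 167)
[ 0.48263304 -0.38682482  0.12123678] [-3.13777517e+00 -1.28421496e-01  8.14684595e-04] 0.06401786424864697 48.7
[ 0.5028 -0.4007 -3.0822] loss 0.059 p 0.66 head -3.03  (275, 167)
turn(6deg units) first: [-0.01  0.01  0.02] then shift mm in new axes: [ 18.9  15.2 116.1]
```

>>> apply_moves:
  moves:
    - [0,0,0.1,0.0095,0.0075,0.01,0.5]
    - [0,0,0,0.0095,0.0075,0.02,0.5]
    - [0,0,0,0,0,0.025,0.5]
    - [0,0,0,0,0,0.025,0.5]
    - [0,0,0,0,0,0.02,0.5]
    - [0,0,0,0,0,0.01,0.5]
    - [0,0,0,0,0,0.005,0.5]
    - [0,0,0,0,0,0,0.5]

```text
clock: 49.47
tcp_pos: [0.5021, -0.4001, 0.0052]
orientation: [-3.137, -0.112, 0.003]
contact_force: [-0.4, 0.2, -0.3]
grip_width: 0.0641
gripper_force: 0.0
```

>>> apply_moves:
  moves:
    - [0,0,0,0,0,0,0.2]
    - [0,0,0,0,0,0,-0.2]
    - [0,0,0,0,0,0,-0.6]
    - [0,0,0,0,0,0,-1]
    - [0,0,0,0,0,0,-1]
    - [0,0,0,0,0,0,-1]
    - [0,0,0,0,0,0,-1]
    - [0,0,0,0,0,0,-1]

```text
clock: 50.13
tcp_pos: [0.5036, -0.4011, 0.0077]
orientation: [3.139, 0.111, 0.003]
contact_force: [-0.2, -0.4, 6.6]
grip_width: 0.0341
gripper_force: 50.5
```

>>> apply_moves:
  moves:
    - [0,0,0,0,0,-0.005,-1]
    - [0,0,0,0,0,-0.015,-1]
    - [0,0,0,0,0,-0.03,-1]
    - [0,0,0,0,0,-0.03,-1]
    - [0,0,0,0,0,-0.03,-1]
    - [0,0,0,0,0,-0.03,-1]
    - [0,0,0,0,0,-0.03,-1]
    - [0,0,0,0,0,-0.02,-1]

```text
clock: 50.8
tcp_pos: [0.5033, -0.4011, 0.1998]
orientation: [3.139, 0.111, 0.004]
contact_force: [0.4, -0.4, -1.0]
grip_width: 0.0342
gripper_force: 49.9
```

```bash
python3 slot.py -.093 .08
```

```text
[ 0.6219 -0.1058  0.1665]
turn(6deg units) first: [-0.32 -2.51 -2.54] then shift mm in new axes: [ 211.3 -239.3  -22.1]
```

>>> apply_moves:
  moves:
    - [-0.064,-0.502,-0.508,0,0,0,-1]
    - [-0.064,-0.502,-0.508,0,0,0,-1]
    - [-0.064,-0.502,-0.508,0,0,0,-1]
    - [-0.064,-0.502,-0.508,0,0,0,-1]
    - [-0.064,-0.502,-0.508,0,0,0,-1]
    - [0,0,0,0.021,-0.024,-0.002,-1]
    - [0,0,0,0.021,-0.024,-0.002,-1]
    - [0,0,0,0.021,-0.024,-0.002,-1]

```text
clock: 51.47
tcp_pos: [0.5377, -0.3109, 0.1857]
orientation: [3.03, 0.517, -0.404]
contact_force: [-0.2, 0.1, -0.0]
grip_width: 0.0341
gripper_force: 49.9
```

>>> apply_moves:
  moves:
    - [0,0,0,0.021,-0.024,-0.002,-1]
    - [0,0,0,0.021,-0.024,-0.002,-1]
    - [0,0,0,0.021,-0.024,-0.002,-1]
    - [0,0,0,0.021,-0.024,-0.002,-1]
    - [0,0,0,0.021,-0.024,-0.002,-1]
    - [0,0,0,0.021,-0.024,-0.002,-1]
    - [0,0,0,0.022,-0.023,-0.003,-1]
    - [0,0,0,0,0,0,-1]

```text
clock: 52.13
tcp_pos: [0.6227, -0.096, 0.1614]
orientation: [3.032, 0.535, -0.401]
contact_force: [0.4, 1.6, 0.7]
grip_width: 0.0345
gripper_force: 49.9
```

>>> apply_moves:
  moves:
    - [0,0,0,0,0,0,-1]
    - [0,0,0,0,0,0,-1]
    - [0,0,0,0,0,0,-1]
    - [0,0,0,0,0,0,-1]
    - [0,0,0,0,0,0,-1]
    - [0,0,0,0,0,0,-1]
    - [0,0,0,0,0,0,-1]
    - [0,0,0,0,0,0,-1]

```text
clock: 52.8
tcp_pos: [0.6205, -0.1058, 0.1619]
orientation: [3.03, 0.518, -0.404]
contact_force: [-0.0, 0.3, -0.3]
grip_width: 0.0343
gripper_force: 49.9
```

```bash
python3 slot.py -.093 .02; python3 lip.py | head -4
```

```text
[ 0.6073 -0.111   0.1085]
turn(6deg units) first: [-0.03  0.03  0.01] then shift mm in new axes: [ 0.1  0.5 55.2]
[ 0.6205 -0.1058  0.1619] 0.03433738299983892
[   0  153  309    8 1919]
((153.99996948242188, 156.49998474121094), (307.99993896484375, 6.999999046325684), 0.0)
LIP ends [[0.5749, 0.0676, 0.08], [0.6459, -0.1349, 0.08]] len 0.2145850100845578 normal yaw 0.3370622078201853
```

>>> apply_moves:
  moves:
    - [0,0,0,0,0.0005,0.015,-1]
    - [0,0,0,0,0,0.015,-1]
    - [0,0,0,0,0,0.015,-1]
    - [0,0,0,0,0,0.012,-1]
    - [0,0,0,0,0,0.009,-1]
    - [0,0,0,0,0,0.005,-1]
    - [0,0,0,0,0,0.001,-1]
    - [0,0,0,0,0,0,-1]

```text
clock: 53.52
tcp_pos: [0.6032, -0.112, 0.0927]
orientation: [3.03, 0.518, -0.403]
contact_force: [-0.3, 0.6, 0.4]
grip_width: 0.0342
gripper_force: 49.9
```

>>> apply_moves:
  moves:
    - [0,0,0,0,0,0.0005,-1]
    - [0,0,0,0,0,0,-1]
    - [0,0,0,0.0005,0,0,-1]
    - [0,0,0,0.0005,0,0,-1]
    - [0,0,0,0.0005,0,0,-1]
    - [0,0,0,0.0005,0,0,-1]
    - [0,0,0,0,0,0,-1]
    - [0,0,0,0,0,0,-1]

```text
clock: 54.18
tcp_pos: [0.6049, -0.1117, 0.0922]
orientation: [3.03, 0.518, -0.403]
contact_force: [-1.5, 0.7, 4.9]
grip_width: 0.0343
gripper_force: 50.5
```

```bash
python3 gap.py pics/g5.png; python3 slot.py -.093 0
```

```text
[ 0.6049 -0.1116  0.0922] [-1.   0.4  5.6] 0.03426570871575696
lip slope deg -0.15796159086022632 row at 256 188.03419024594638
[ 0.6024 -0.1127  0.0892]
turn(6deg units) first: [-0.02  0.02  0.01] then shift mm in new axes: [-1.9  0.2  3.6]
```

>>> apply_moves:
  moves:
    - [0,0,0,0,0,-0.0005,-1]
    - [0,0,0,0.0005,0,0,-1]
    - [0,0,0,0.0005,0,0,-1]
    - [0,0,0,0.0003,0,0,-1]
    - [0,0,0,0,0,0,-1]
    - [0,0,0,0,0,0,-1]
    - [0,0,0,0,0,0,-1]
    - [0,0,0,0,0,0,-1]

```text
clock: 54.9
tcp_pos: [0.6059, -0.1113, 0.092]
orientation: [3.03, 0.518, -0.404]
contact_force: [-2.0, -1.4, 5.0]
grip_width: 0.0341
gripper_force: 50.5
```

```bash
python3 gap.py pics/g5.png; python3 slot.py -.093 0
python3 - <<'E'
import cv2,numpy as np
a=cv2.imread("pics/g5.png"); b=cv2.imread("pics/g4.png")
for n,i in(("g4",b),("g5",a)): print(n,[i[r,320].tolist() for r in range(190,262,4)])
E
```

```text
[ 0.6059 -0.1113  0.092 ] [-2.2  0.1  6.4] 0.034547152765993974
lip slope deg -0.3503062888502543 row at 256 189.66896811186268
[ 0.6024 -0.1127  0.0892]
turn(6deg units) first: [-0.03  0.03  0.01] then shift mm in new axes: [-2.9  0.1  3.6]
g4 [[92, 52, 27], [92, 51, 27], [92, 51, 27], [90, 51, 28], [82, 50, 35], [65, 55, 65], [47, 67, 96], [41, 69, 102], [42, 68, 101], [42, 69, 102], [45, 74, 108], [53, 88, 130], [65, 109, 158], [72, 122, 175], [74, 124, 178], [64, 112, 154], [42, 86, 93], [28, 74, 41]]
g5 [[87, 49, 25], [85, 48, 24], [82, 46, 26], [70, 45, 36], [52, 50, 63], [41, 62, 91], [38, 64, 95], [39, 65, 95], [40, 66, 98], [44, 73, 108], [55, 92, 136], [66, 110, 160], [70, 116, 169], [69, 117, 168], [59, 105, 140], [37, 80, 75], [25, 70, 33], [24, 69, 27]]
```

>>> apply_moves:
  moves:
    - [0,0,0,0,0,0,0]
    - [0,0,0,0,0,0,0.1]
    - [0,0,0,0,0,0,0.12]
    - [0,0,0,0,0,-0.005,0.12]
    - [0,0,0,0,0,-0.01,0.12]
    - [0,0,0,0,0,-0.02,0.12]
    - [0,0,0,0,0,-0.03,0.12]
    - [0,0,0,0,0,-0.03,0.12]

```text
clock: 55.62
tcp_pos: [0.6294, -0.1029, 0.1846]
orientation: [3.03, 0.518, -0.405]
contact_force: [0.8, -0.5, 0.3]
grip_width: 0.0478
gripper_force: 0.0
```

>>> apply_moves:
  moves:
    - [0,0,0,0,0,-0.02,0.1]
    - [0,0,0,0,0,-0.02,0.1]
    - [0,0.5,0,0,0,0,0.1]
    - [0,0.5,0,0,0,0,0.1]
    - [0,0.5,0,0,0,0,0.1]
    - [0,0.5,0,0,0,0,0.1]
    - [0,0.5,0,0,0,0,0.1]
    - [0,0,0,0,0,0,0.1]

```text
clock: 56.28
tcp_pos: [0.6384, -0.1012, 0.2234]
orientation: [-3.095, -0.525, 0.001]
contact_force: [-1.0, 0.1, 0.1]
grip_width: 0.047
gripper_force: 0.0
```

>>> apply_moves:
  moves:
    - [0,0,0,-0.022,-0.011,0,0.1]
    - [0,0,0,-0.022,-0.011,0,0.1]
    - [0,0,0,-0.022,-0.011,0,0.1]
    - [0,0,0,-0.022,-0.011,0,0.1]
    - [0,0,0,-0.022,-0.011,0,0.1]
    - [0,0,0,-0.022,-0.011,0,0.1]
    - [0,0,0,0,0,0,0.1]
    - [0,0,0,0,0,0,0.1]

```text
clock: 56.95
tcp_pos: [0.4928, -0.0811, 0.2233]
orientation: [-3.094, -0.53, 0.005]
contact_force: [-0.2, 0.1, 0.3]
grip_width: 0.0473
gripper_force: 0.0
```

```bash
python3 lip.py|head -4; python3 look.py .4756 -.0586 .13 .337
python3 - <<'E'
from h import *
print(np.round(telemetry.get_obs()['joints'],2))
im=cv2.imread("pics/lip.png");t=grab_frame("top");top=cv2.resize(t[130:280,130:330],None,fx=2,fy=2,interpolation=2)
c=np.zeros((384,512+400,3),np.uint8);c[:,:512]=im;c[:300,512:]=top;cv2.imwrite("pics/v12.png",cv2.resize(c,(800,337)))
E
```

```text
[ 0.4928 -0.0811  0.2233] 0.0472698938501784
[ 78  63  44  46 666]
((99.44933319091797, 85.58255004882812), (42.92497253417969, 41.625526428222656), 4.969740867614746)
[318  62  42  42 485]
turn(6deg units) first: [-0.03  0.02  0.02] then shift mm in new axes: [ -9.8 -27.3  93.3]
[ 0.19  0.21 -0.18  1.96  0.04  0.98 -1.23]
```

View pics/v12.png

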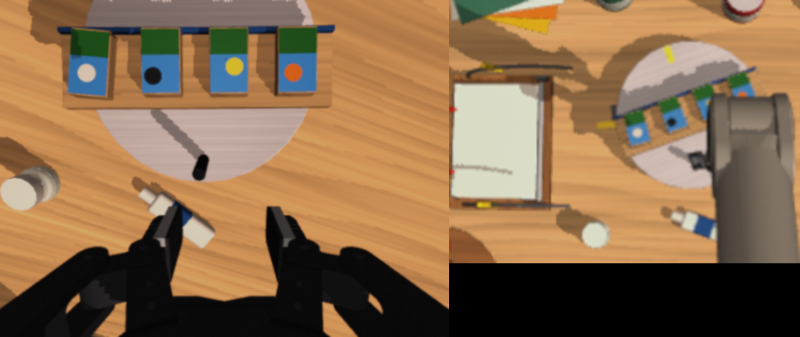

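```bash
cat > st.py <<'E'
from h import *
from refl import ray
def run(cam_="wrist",beta=None,O=(.570,-.0255,.085)):
    k=cam(cam_); im=grab_frame(cam_)
    if beta is None:
        h=cv2.cvtColor(im,cv2.COLOR_BGR2HSV); m=cv2.inRange(h,(105,110,25),(130,255,220)); 
        b=im.astype(int); m[(b[...,0]>130)]=0
        n,l,s,_=cv2.connectedComponentsWithStats(m); best=max(range(1,n),key=lambda j:max(s[j][2:4]))
        p=np.argwhere(l==best)[:,::-1].astype(float);c0=p.mean(0);d=np.linalg.svd(p-c0,full_matrices=False)[2][0];t=(p-c0)@d
        e=unproj(k,[c0+d*t.min(),c0+d*t.max()],.08);v=e[1]-e[0];beta=np.arctan2(v[0],-v[1])%np.pi;print("lip",np.round(e[:,:2],4).tolist(),np.linalg.norm(v))
    print("beta",beta)
    d=np.array([np.cos(beta),np.sin(beta),0]);a=np.radians(15);up=np.array([0,0,1.])
    X=-(np.cos(a)*d-np.sin(a)*up);Z=np.sin(a)*d+np.cos(a)*up;Y=np.cross(Z,X);Rs=np.c_[X,Y,Z];O=np.array(O)
    seen=[]
    for r in silhouettes("tile0",cam_):
        if r['p']<.3: continue
        m=r['mask'];u=np.argwhere(m)[:,::-1].mean(0); o,q=ray(k,u[None]); s=(O+Z*.01-o)@Z/(q@Z); c=Rs.T@(o+q*s-O)
        if any(np.hypot(*(c-w)[:2])<.02 for w in seen) or abs(c[0])>.06 or abs(c[1])>.15: continue
        seen.append(c)
        x,f=fit([(k,m)],lambda p:O+tile_pts(p)@Rs.T,[c[0],c[1],0],[.004,.004,.1])
        print("xs,ys mm",np.round(x[:2]*1000,1),"yaw deg",round(np.degrees(x[2]),1),"loss",round(f,3),"p",round(float(r['p']),2))
if __name__=="__main__": run(); run()
E
python3 st.py
```

```text
lip [[0.5715, 0.0757], [0.5837, 0.0373]] 0.04023931356128904
beta 0.30989476974887503
xs,ys mm [  3.1 -96.1] yaw deg -3.2 loss 0.071 p 0.91
xs,ys mm [-5.2 91.8] yaw deg 0.8 loss 0.064 p 0.62
xs,ys mm [56.8 -9.3] yaw deg -38.3 loss 0.901 p 0.61
xs,ys mm [-2.8 30. ] yaw deg 2.3 loss 0.024 p 0.6
xs,ys mm [ -1.  -32.2] yaw deg 3.0 loss 0.043 p 0.58
lip [[0.5714, 0.0779], [0.5839, 0.0373]] 0.04252393282764517
beta 0.29663055665860527
xs,ys mm [-2.8 29.8] yaw deg 2.5 loss 0.028 p 0.85
xs,ys mm [ -0.1 -31.9] yaw deg 4.4 loss 0.073 p 0.65
xs,ys mm [  4.1 -95.5] yaw deg -3.2 loss 0.084 p 0.59
xs,ys mm [-7.2 91.6] yaw deg 1.2 loss 0.056 p 0.57
```

Run:
```python
from st import *
k=cam("wrist"); im=cv2.imread("pics/lip.png"); h=cv2.cvtColor(im,cv2.COLOR_BGR2HSV)
m=cv2.inRange(h,(105,110,25),(130,255,130)); m[60:]=0
p=np.argwhere(m)[:,::-1].astype(np.float32); 
v=cv2.fitLine(p,cv2.DIST_HUBER,0,.01,.01).ravel(); q=p[abs((p-v[2:])@[-v[1],v[0]])<4]; v=cv2.fitLine(q,cv2.DIST_L2,0,.01,.01).ravel(); t=(q-v[2:])@v[:2]
e=unproj(k,[v[2:]+v[:2]*t.min(),v[2:]+v[:2]*t.max()],.08);w=e[1]-e[0];b=np.arctan2(w[0],-w[1])%np.pi;print(e,np.linalg.norm(w),b)
mid=e[:,:2].mean(0)-.0349*np.array([np.cos(b),np.sin(b)]);print(mid)
run(beta=b);run(beta=b)
```

```text
[[ 0.5591471   0.10807954  0.08      ]
 [ 0.64611499 -0.1347298   0.08      ]] 0.25791430971950485 0.34393776172594354
[ 0.56977499 -0.0250933 ]
beta 0.34393776172594354
xs,ys mm [ -0.6 -96.3] yaw deg -3.6 loss 0.048 p 0.96
xs,ys mm [-1.9 92.3] yaw deg -0.3 loss 0.046 p 0.9
xs,ys mm [ -1.3 -31.9] yaw deg -0.2 loss 0.039 p 0.61
beta 0.34393776172594354
xs,ys mm [-1.3 30.1] yaw deg 0.7 loss 0.052 p 0.74
xs,ys mm [ -0.5 -96.5] yaw deg -2.6 loss 0.063 p 0.72
xs,ys mm [ -2.3 -31.9] yaw deg 1.2 loss 0.053 p 0.71
xs,ys mm [ 58.9 -10.7] yaw deg -36.7 loss 0.898 p 0.67
xs,ys mm [-2.  91.6] yaw deg -1.3 loss 0.051 p 0.59
```

```bash
sed -i 's/back=-.0005,beta=.338,O=(.570,-.0255,.085)/back=.0005,beta=.344,O=(.570,-.0253,.085)/' slot.py; python3 slot.py .096 .08
```

```text
[0.5578 0.0723 0.1668]
turn(6deg units) first: [-0.04 -2.47 -0.05] then shift mm in new axes: [ 123.2 -122.8   24.4]
```

>>> apply_moves:
  moves:
    - [-0.01,-0.5,-0.01,0,0,0,0.12]
    - [-0.01,-0.5,-0.01,0,0,0,0.12]
    - [-0.01,-0.5,-0.01,0,0,0,0.12]
    - [-0.01,-0.5,-0.01,0,0,0,0.12]
    - [0,-0.47,-0.01,0,0,0,0.12]
    - [0,0,0,0.018,-0.018,0.003,0.12]
    - [0,0,0,0.018,-0.018,0.003,0.12]
    - [0,0,0,0.018,-0.018,0.003,0.12]

```text
clock: 58.12
tcp_pos: [0.5222, -0.013, 0.1993]
orientation: [3.026, 0.524, -0.398]
contact_force: [0.6, -0.9, 0.9]
grip_width: 0.0478
gripper_force: 0.0
```

>>> apply_moves:
  moves:
    - [0,0,0,0.018,-0.018,0.004,0.12]
    - [0,0,0,0.018,-0.018,0.004,0.12]
    - [0,0,0,0.018,-0.018,0.004,0.12]
    - [0,0,0,0.015,-0.015,0.004,0.12]
    - [0,0,0,0,0,0,0.12]
    - [0,0,0,0,0,0,0.12]
    - [0,0,0,0,0,0,0.12]
    - [0,0,0,0,0,0,0.12]

```text
clock: 58.78
tcp_pos: [0.5572, 0.0709, 0.1668]
orientation: [3.026, 0.523, -0.397]
contact_force: [-0.7, -0.9, -0.4]
grip_width: 0.0479
gripper_force: 0.0
```

```bash
python3 slot.py .096 .01; python3 lip.py|head -4;python3 - <<'E'
from st import *
run(beta=.344)
E
```

```text
[0.5407 0.0662 0.0991]
turn(6deg units) first: [ 0.01 -0.   -0.02] then shift mm in new axes: [ 0.9 -1.2 69.8]
[0.5572 0.0709 0.1668] 0.0479203587209904
[ 208  149  304    9 1905]
((359.5059509277344, 153.30142211914062), (6.801286697387695, 303.0432434082031), 89.5787124633789)
LIP ends [[0.6319, -0.0932, 0.08], [0.5593, 0.1087, 0.08]] len 0.2145383515726717 normal yaw 0.34514836476513144
beta 0.344
xs,ys mm [-2.2 29.4] yaw deg 0.4 loss 0.058 p 0.81
xs,ys mm [-2.1 92.5] yaw deg -0.7 loss 0.024 p 0.75
xs,ys mm [ -1.  -96.9] yaw deg -5.6 loss 0.054 p 0.73
xs,ys mm [ -1.9 -32.4] yaw deg 1.0 loss 0.077 p 0.58
```

>>> apply_moves:
  moves:
    - [0,0,0,0,-0.0015,0.015,0.12]
    - [0,0,0,0,0,0.015,0.12]
    - [0,0,0,0,0,0.015,0.12]
    - [0,0,0,0,0,0.013,0.12]
    - [0,0,0,0,0,0.01,0.12]
    - [0,0,0,0,0,0.006,0.12]
    - [0,0,0,0,0,0.003,0.12]
    - [0,0,0,0,0,0,0.12]
  grip_force: 25

```text
clock: 59.6
tcp_pos: [0.5378, 0.0669, 0.0918]
orientation: [3.026, 0.525, -0.398]
contact_force: [-0.5, 0.4, 0.2]
grip_width: 0.0479
gripper_force: 0.0
```

>>> apply_moves:
  moves:
    - [0,0,0,0,0,0,0.12]
    - [0,0,0,0,0,0,0]
    - [0,0,0,0,0,0,-0.1]
    - [0,0,0,0,0,0,-0.2]
    - [0,0,0,0,0,0,-0.4]
    - [0,0,0,0,0,0,-0.6]
    - [0,0,0,0,0,0,-1]
    - [0,0,0,0,0,0,-1]

```text
clock: 60.27
tcp_pos: [0.5386, 0.0672, 0.0929]
orientation: [3.026, 0.525, -0.395]
contact_force: [-0.5, -0.1, 5.7]
grip_width: 0.036
gripper_force: 24.4
```

>>> apply_moves:
  moves:
    - [0,0,0,0,0,0,-1]
    - [0,0,0,0.0005,0,0,-1]
    - [0,0,0,0.0005,0,0,-1]
    - [0,0,0,0.0005,0,0,-1]
    - [0,0,0,0,0,0,-1]
    - [0,0,0,0,0,0,-1]
    - [0,0,0,0,0,0,-1]
    - [0,0,0,0,0,0,-1]

```text
clock: 60.93
tcp_pos: [0.5396, 0.0675, 0.0928]
orientation: [3.026, 0.525, -0.397]
contact_force: [-1.2, -0.9, 9.3]
grip_width: 0.0354
gripper_force: 24.8
```

```bash
python3 gap.py pics/g6.png; python3 slot.py .096 0
python3 - <<'E'
import cv2
a=cv2.imread("pics/g6.png")
for c in(200,310,420): print(c,[a[r,c].tolist() for r in range(180,250,5)])
E
```

```text
[0.5396 0.0675 0.0928] [-1.1 -0.6  8.4] 0.03577097505821017
lip slope deg 0.17653515194141445 row at 256 184.71237183868752
[0.5383 0.0653 0.0895]
turn(6deg units) first: [ 0.   -0.01 -0.  ] then shift mm in new axes: [-1.1  1.6  3.7]
200 [[85, 48, 28], [61, 49, 52], [41, 61, 89], [42, 70, 103], [44, 72, 106], [44, 74, 108], [53, 88, 130], [68, 115, 166], [76, 126, 181], [73, 124, 175], [50, 97, 113], [29, 78, 43], [25, 75, 29], [26, 77, 30]]
310 [[87, 52, 36], [71, 64, 73], [50, 72, 106], [41, 67, 101], [40, 67, 100], [43, 70, 103], [43, 72, 106], [50, 83, 121], [65, 107, 156], [73, 124, 178], [75, 127, 180], [58, 107, 136], [32, 79, 54], [27, 76, 31]]
420 [[88, 50, 33], [81, 78, 100], [75, 119, 172], [59, 100, 147], [42, 68, 101], [41, 67, 98], [41, 67, 98], [40, 67, 99], [43, 72, 106], [55, 93, 138], [70, 116, 168], [72, 121, 175], [65, 112, 159], [37, 82, 80]]
```

>>> apply_moves:
  moves:
    - [0,0,0,0,0,-0.0015,-1]
    - [0,0,0,0,0,-0.0015,-1]
    - [0,0,0,0,0,0,-1]
    - [0,0,0,0,0,0,-1]
    - [0,0,0,0,0,0,-1]
    - [0,0,0,0,0,0,-1]
    - [0,0,0,0,0,0,-1]
    - [0,0,0,0,0,0,-1]
  grip_force: 60

```text
clock: 61.65
tcp_pos: [0.54, 0.0678, 0.0944]
orientation: [3.026, 0.526, -0.398]
contact_force: [0.2, 0.6, -0.4]
grip_width: 0.0339
gripper_force: 58.6
```

```bash
python3 gap.py pics/g6.png
python3 - <<'E'
import cv2,numpy as np
a=cv2.imread("pics/g6.png").astype(int)
for c in range(180,450,40):
    col=a[:,c]; g=np.nonzero((col[:,1]>col[:,2]+20)&(col[:,1]>col[:,0]+20))[0]; b=np.nonzero((col[:,0]>col[:,2]+20))[0]
    print(c,"lip low",b[b<230].max(),"green from",g.min())
E
```

```text
[0.54   0.0678 0.0945] [-0.2  0.4 -0.7] 0.03413082684851347
lip slope deg 0.10536289343777612 row at 256 184.0042852837475
180 lip low 181 green from 231
220 lip low 181 green from 234
260 lip low 181 green from 236
300 lip low 180 green from 238
340 lip low 179 green from 240
380 lip low 179 green from 243
420 lip low 179 green from 245
```

>>> apply_moves:
  moves:
    - [0,0,-0.19,0,0,0,-1]
    - [0,0,-0.19,0,0,0,-1]
    - [0,0,-0.19,0,0,0,-1]
    - [0,0,0,0,0,0.001,-1]
    - [0,0,0,0,0,0.001,-1]
    - [0,0,0,0,0,0,-1]
    - [0,0,0,0,0,0,-1]
    - [0,0,0,0,0,0,-1]

```text
clock: 62.37
tcp_pos: [0.5398, 0.0677, 0.093]
orientation: [3.016, 0.617, -0.4]
contact_force: [-0.3, -0.9, 4.7]
grip_width: 0.034
gripper_force: 59.1
```

```bash
cat > edge.py <<'E'
import sys,os
os.system("python3 gap.py pics/g6.png")
import cv2,numpy as np
a=cv2.imread("pics/g6.png").astype(int); C=range(170,450,10); G=[];B=[]
for c in C:
    col=a[:,c]; g=np.nonzero((col[:,1]>col[:,2]+20)&(col[:,1]>col[:,0]+20))[0]; b=np.nonzero((col[:,0]>col[:,2]+20))[0]; b=b[b<230]
    G.append(g.min() if len(g) else np.nan);B.append(b.max() if len(b) else np.nan)
G,B=np.array(G,float),np.array(B,float);C=np.array(C);o=~np.isnan(G)&~np.isnan(B)
g=np.polyfit(C[o],G[o],1);b=np.polyfit(C[o],B[o],1);print("tile slope",np.degrees(g[0]),"lip slope",np.degrees(b[0]),"separation px4 at left/right",np.polyval(g,[180,440])-np.polyval(b,[180,440]))
E
python3 edge.py
```

```text
[0.5397 0.0677 0.093 ] [-1.  -0.3  5.4] 0.03424041908366032
lip slope deg 3.4137540143830556 row at 256 185.07346780596166
tile slope 3.165850542882138 lip slope 3.523361153965404 separation px4 at left/right [54.99425287 53.37192118]
```

>>> apply_moves:
  moves:
    - [0,0,0,0,0,-0.0005,-1]
    - [0,0,0,0.0005,0,0,-1]
    - [0,0,0,0.0005,0,0,-1]
    - [0,0,0,0.0005,0,0,-1]
    - [0,0,0,0,0,0,-1]
    - [0,0,0,0,0,0,-1]
    - [0,0,0,0,0,0,-1]
    - [0,0,0,0,0,0,-1]

```text
clock: 63.08
tcp_pos: [0.541, 0.0682, 0.0929]
orientation: [3.016, 0.617, -0.401]
contact_force: [-0.6, -1.0, 4.5]
grip_width: 0.034
gripper_force: 59.3
```

```bash
python3 edge.py
```

```text
[0.541  0.0682 0.0929] [-1.7 -0.4  5.4] 0.033944062958460156
lip slope deg 3.727617159881551 row at 256 186.50701198898392
tile slope 3.0325680782238935 lip slope 3.7036844885030322 separation px4 at left/right [50.10700602 47.06157635]
```

>>> apply_moves:
  moves:
    - [0,0,0.1,0,0,-0.0007,-1]
    - [0,0,0,0.0005,0,0,-1]
    - [0,0,0,0.0005,0,0,-1]
    - [0,0,0,0,0,0,-1]
    - [0,0,0,0,0,0,-1]
    - [0,0,0,0,0,0,-1]
    - [0,0,0,0,0,0,-1]
    - [0,0,0,0,0,0,-1]

```text
clock: 63.8
tcp_pos: [0.5419, 0.0685, 0.093]
orientation: [3.018, 0.601, -0.401]
contact_force: [-2.0, -1.9, 1.3]
grip_width: 0.034
gripper_force: 59.0
```

```bash
python3 edge.py
```

```text
[0.5419 0.0685 0.093 ] [-1.9 -2.2  0.3] 0.03392804187881924
lip slope deg 3.588198261188395 row at 256 186.59370160175078
tile slope 2.577839669389925 lip slope 3.5641299078608752 separation px4 at left/right [50.40175151 45.92610837]
```

>>> apply_moves:
  moves:
    - [0,0,0.15,0,0,0,-1]
    - [0,0,0,0.0005,0,0,-1]
    - [0,0,0,0,0,0,-1]
    - [0,0,0,0,0,0,-1]
    - [0,0,0,0,0,0,-1]
    - [0,0,0,0,0,0,-1]
    - [0,0,0,0,0,0,-1]
    - [0,0,0,0,0,0,-1]

```text
clock: 64.52
tcp_pos: [0.5427, 0.0692, 0.093]
orientation: [3.021, 0.577, -0.399]
contact_force: [-1.0, -0.4, 0.6]
grip_width: 0.0344
gripper_force: 58.7
```

```bash
python3 edge.py
```

```text
[0.5427 0.0692 0.093 ] [-0.5 -0.4  0.3] 0.033933335762874065
lip slope deg 3.2657035458096577 row at 256 186.5444052663742
tile slope 3.1094014990268874 lip slope 3.248956079669039 separation px4 at left/right [47.98303229 47.34975369]
```

>>> apply_moves:
  moves:
    - [0,0,0,0.0003,0,0.0008,-1]
    - [0,0,0,0,0,0,-1]
    - [0,0,0,0,0,0,-0.4]
    - [0,0,0,0,0,0,-0.15]
    - [0,0,0,0,0,0,-0.05]
    - [0,0,0,0,0,0,0.05]
    - [0,0,0,0,0,0,0.12]
    - [0,0,0,0,0,-0.003,0.12]

```text
clock: 65.23
tcp_pos: [0.5429, 0.0691, 0.0946]
orientation: [3.021, 0.577, -0.401]
contact_force: [-0.1, -0.5, 0.3]
grip_width: 0.048
gripper_force: 0.0
```

>>> apply_moves:
  moves:
    - [0,0,0,0,0,-0.01,0.12]
    - [0,0,0,0,0,-0.02,0.12]
    - [0,0,0,0,0,-0.02,0.12]
    - [0,0,0,0,0,-0.03,0.12]
    - [0,0,0,0,0,-0.03,0.12]
    - [0,0,0,0,0,-0.02,0.12]
    - [0,0,0,0,0,0,0.12]
    - [0,0,0,0,0,0,0.12]

```text
clock: 65.9
tcp_pos: [0.576, 0.081, 0.2224]
orientation: [3.022, 0.577, -0.394]
contact_force: [-0.2, -0.4, -1.2]
grip_width: 0.0479
gripper_force: 0.0
```

```bash
python3 lip.py|head -4;python3 - <<'E'
from st import *
k=cam("wrist"); im=cv2.imread("pics/lip.png"); h=cv2.cvtColor(im,cv2.COLOR_BGR2HSV)
m=cv2.inRange(h,(105,110,25),(130,255,130)); m[220:]=0
p=np.argwhere(m)[:,::-1].astype(np.float32)
v=cv2.fitLine(p,cv2.DIST_HUBER,0,.01,.01).ravel(); q=p[abs((p-v[2:])@[-v[1],v[0]])<5]; v=cv2.fitLine(q,cv2.DIST_L2,0,.01,.01).ravel()
e=unproj(k,[v[2:]-v[:2]*100,v[2:]+v[:2]*100],.08);w=e[1]-e[0];b=np.arctan2(w[0],-w[1])%np.pi
run(beta=b);run(beta=b)
E
```

```text
[0.576  0.081  0.2224] 0.04788388319372848
[ 224  144  285   21 1304]
((366.001708984375, 154.4711456298828), (284.6234130859375, 4.954861164093018), 3.313425302505493)
LIP ends [[0.5634, 0.1087, 0.08], [0.6432, -0.1364, 0.08]] len 0.2577680322871482 normal yaw 0.31486332368550546
beta 0.3149263417977417
xs,ys mm [-3.3 91.2] yaw deg -0.5 loss 0.069 p 0.84
xs,ys mm [ -2.5 -99. ] yaw deg 0.6 loss 0.033 p 0.79
xs,ys mm [ -2.5 -32.3] yaw deg -0.2 loss 0.035 p 0.79
beta 0.3149263417977417
xs,ys mm [ -2.3 -98.9] yaw deg -0.1 loss 0.038 p 0.98
xs,ys mm [ -1.4 -32.3] yaw deg 0.1 loss 0.065 p 0.77
xs,ys mm [-1.2 29.9] yaw deg -1.1 loss 0.087 p 0.75
xs,ys mm [-2.6 91.6] yaw deg -0.7 loss 0.057 p 0.7
```

>>> apply_moves:
  moves:
    - [0,0.5,0,0,0,0,0]
    - [0,0.5,0,0,0,0,0]
    - [0,0.5,0,0,0,0,0]
    - [0,0.5,0,0,0,0,0]
    - [0,0.5,0,0,0,0,0]
    - [0,0,0,0,0,0,0]
    - [0,0,0,0,0,0,0]
    - [0,0,0,0,0,0,0]
  grip_force: 25

```text
clock: 66.82
tcp_pos: [0.575, 0.0806, 0.2204]
orientation: [-3.078, -0.586, 0.004]
contact_force: [-0.3, -0.1, 0.4]
grip_width: 0.0426
gripper_force: 0.0
```

```bash
python3 look.py .475 -.0557 .16 .315
```

```text
turn(6deg units) first: [-0.08  0.01  0.59] then shift mm in new axes: [-137.3   98.6   60.4]
```

>>> apply_moves:
  moves:
    - [-0.08,0,0.59,0,0,0,0]
    - [0,0,0,-0.023,0.0165,0,0]
    - [0,0,0,-0.023,0.0165,0,0]
    - [0,0,0,-0.023,0.0165,0,0]
    - [0,0,0,-0.023,0.0165,0,0]
    - [0,0,0,-0.023,0.0165,0,0]
    - [0,0,0,-0.022,0.016,0,0]
    - [0,0,0,0,0,0.03,0]

```text
clock: 67.48
tcp_pos: [0.4764, -0.0604, 0.1943]
orientation: [3.101, 0.482, 0.009]
contact_force: [0.9, -1.2, 0.4]
grip_width: 0.0428
gripper_force: 0.0
```

>>> apply_moves:
  moves:
    - [0,0,0,0,0,0.03,0]
    - [0,0,0,0,0,0,0]
    - [0,0,0,0,0,0,0]
    - [0,0,0,0,0,0,0]
    - [0,0,0,0,0,0,0]
    - [0,0,0,0,0,0,0]
    - [0,0,0,0,0,0,0]
    - [0,0,0,0,0,0,0]

```text
clock: 68.15
tcp_pos: [0.4757, -0.0554, 0.1613]
orientation: [3.103, 0.492, 0.002]
contact_force: [0.5, 0.3, -0.2]
grip_width: 0.043
gripper_force: 0.0
```

```bash
python3 look.py .475 -.0557 .078 .315
python3 - <<'E'
from h import *
k=cam("wrist");im=grab_frame("wrist");g=im.max(2)
print("peg expected px",proj(k,[[.475,-.0557,.109],[.475,-.0557,.08]]))
u,v=proj(k,[[.475,-.0557,.109]])[0].astype(int)
cv2.imwrite("pics/p.png",cv2.resize(im[max(0,v-90):v+90,u-110:u+110],None,fx=3,fy=3))
E
```

```text
turn(6deg units) first: [ 0.   -0.01 -0.  ] then shift mm in new axes: [-0.7  0.1 83.3]
peg expected px [[256.88443938 215.91582072]
 [256.66627597 202.85900102]]
```

View pics/p.png

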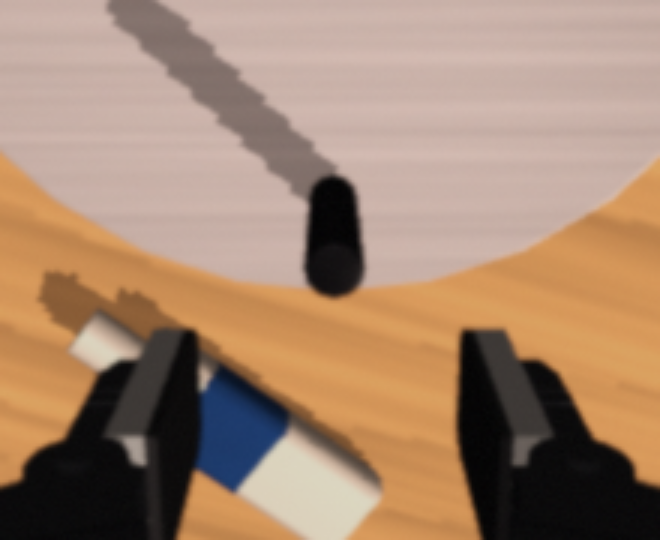

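>>> apply_moves:
  moves:
    - [0,0,0,-0.0005,0,0.015,0]
    - [0,0,0,0,0,0.015,0]
    - [0,0,0,0,0,0.015,0]
    - [0,0,0,0,0,0.015,0]
    - [0,0,0,0,0,0.013,0]
    - [0,0,0,0,0,0.01,0]
    - [0,0,0,0,0,0,0]
    - [0,0,0,0,0,0,0]

```text
clock: 68.87
tcp_pos: [0.4746, -0.0556, 0.0775]
orientation: [-3.102, -0.492, 0.001]
contact_force: [-0.1, 0.3, 0.1]
grip_width: 0.0429
gripper_force: 0.0
```

>>> apply_moves:
  moves:
    - [0,0,0,0,0,0,-0.2]
    - [0,0,0,0,0,0,-0.4]
    - [0,0,0,0,0,0,-0.6]
    - [0,0,0,0,0,0,-0.8]
    - [0,0,0,0,0,0,-1]
    - [0,0,0,0,0,0,-1]
    - [0,0,0,0,0,0,-1]
    - [0,0,0,0,0,0,-1]

```text
clock: 69.53
tcp_pos: [0.4753, -0.0558, 0.0784]
orientation: [3.103, 0.492, 0.002]
contact_force: [-1.1, 0.3, 7.3]
grip_width: 0.0136
gripper_force: 24.8
```

Run:
```python
import numpy as np
f=np.arange(0,1.4001,.05); P=np.c_[-100*np.cos(f),100*np.sin(f)]; q=np.round(P*2)/2; d=np.diff(q,axis=0)
for i in range(0,28,8): print(i,(d[i:i+8]/1000).tolist())
```

```text
0 [[0.0, 0.005], [0.0005, 0.005], [0.0005, 0.005], [0.001, 0.005], [0.001, 0.0045], [0.0015, 0.005], [0.0015, 0.005], [0.002, 0.0045]]
8 [[0.002, 0.0045], [0.002, 0.0045], [0.0025, 0.0045], [0.003, 0.004], [0.003, 0.004], [0.003, 0.004], [0.0035, 0.0035], [0.0035, 0.0035]]
16 [[0.0035, 0.0035], [0.004, 0.0035], [0.004, 0.003], [0.004, 0.0025], [0.004, 0.0025], [0.0045, 0.0025], [0.0045, 0.0025], [0.005, 0.0015]]
24 [[0.0045, 0.002], [0.005, 0.0015], [0.0045, 0.001], [0.005, 0.001]]
```

>>> apply_moves:
  moves:
    - [0,0,0,0,0.005,0,-1]
    - [0,0,0,0.0005,0.005,0,-1]
    - [0,0,0,0.0005,0.005,0,-1]
    - [0,0,0,0.001,0.005,0,-1]
    - [0,0,0,0.001,0.0045,0,-1]
    - [0,0,0,0.0015,0.005,0,-1]
    - [0,0,0,0.0015,0.005,0,-1]
    - [0,0,0,0.002,0.0045,0,-1]

```text
clock: 70.2
tcp_pos: [0.4935, -0.0902, 0.078]
orientation: [-3.102, -0.493, 0.002]
contact_force: [-4.3, 0.0, 9.2]
grip_width: 0.0133
gripper_force: 25.5
```

>>> apply_moves:
  moves:
    - [0,0,0,0.002,0.0045,0,-1]
    - [0,0,0,0.002,0.0045,0,-1]
    - [0,0,0,0.0025,0.0045,0,-1]
    - [0,0,0,0.003,0.004,0,-1]
    - [0,0,0,0.003,0.004,0,-1]
    - [0,0,0,0.003,0.004,0,-1]
    - [0,0,0,0.0035,0.0035,0,-1]
    - [0,0,0,0.0035,0.0035,0,-1]

```text
clock: 70.87
tcp_pos: [0.5251, -0.1142, 0.0778]
orientation: [-3.102, -0.493, 0.002]
contact_force: [-4.2, 0.0, 5.7]
grip_width: 0.013
gripper_force: 25.3
```

>>> apply_moves:
  moves:
    - [0,0,0,0.0035,0.0035,0,-1]
    - [0,0,0,0.004,0.0035,0,-1]
    - [0,0,0,0.004,0.003,0,-1]
    - [0,0,0,0.004,0.0025,0,-1]
    - [0,0,0,0.004,0.0025,0,-1]
    - [0,0,0,0.0045,0.0025,0,-1]
    - [0,0,0,0,0,0,-1]
    - [0,0,0,0,0,0,-1]

```text
clock: 71.53
tcp_pos: [0.5548, -0.1235, 0.0778]
orientation: [3.103, 0.492, 0.002]
contact_force: [-0.0, -0.3, 2.8]
grip_width: 0.013
gripper_force: 25.1
```

```bash
cat > wh.py <<'E'
from h import *
# angles of the yellow line and mark about the axis, from wrist-free cameras
O=np.array([.5701,-.0247]); o=telemetry.get_obs(); p=o['tcp_pos'][:2]-O; print("peg ang",np.arctan2(-p[1],-p[0]),"r",np.hypot(*p),np.round(o['contact_force'],1),o['grip_width'])
for c in("top","scene","wrist"):
    k=cam(c); im=grab_frame(c); h=cv2.cvtColor(im,cv2.COLOR_BGR2HSV); m=cv2.inRange(h,(20,140,110),(35,255,255)); n,l,s,ce=cv2.connectedComponentsWithStats(m)
    for j in range(1,n):
        if s[j][4]<4: continue
        for z in(.044,):
            q=unproj(k,ce[j][None],z)[0][:2]-O; r=np.hypot(*q)
            if .08<r<.19: print(c,"yellow r",round(r,4),"ang",round(np.arctan2(q[1],q[0]),4),"area",s[j][4])
E
python3 wh.py
```

```text
peg ang 1.4169205451565523 r 0.09993931471967718 [-0.  -0.3  2.8] 0.013008694483995015
top yellow r 0.1102 ang 1.4029 area 29
top yellow r 0.1485 ang 1.712 area 50
scene yellow r 0.1379 ang 1.4951 area 20
scene yellow r 0.1133 ang 1.3715 area 25
```

Run:
```python
from h import *
from refl import ray,tri
O=np.array([.5701,-.0247]);c={}
for n in("top","scene"):
    k=cam(n);im=grab_frame(n);h=cv2.cvtColor(im,cv2.COLOR_BGR2HSV);m=cv2.inRange(h,(20,140,110),(35,255,255));_,l,s,ce=cv2.connectedComponentsWithStats(m)
    L=[ce[j] for j in range(1,len(s)) if s[j][4]>3 and .08<np.hypot(*(unproj(k,ce[j][None],.044)[0][:2]-O))<.19]
    L.sort(key=lambda u:-np.hypot(*(unproj(k,u[None],.044)[0][:2]-O))); c[n]=(k,L)
for i,w in((0,"mark"),(1,"line")):
    p,e=tri(*[ray(c[n][0],c[n][1][i][None]) for n in c]);q=p[:2]-O;print(w,np.round(p,4),np.round(e,4),"ang",np.arctan2(q[1],q[0]),np.hypot(*q))
```

```text
mark [0.5556 0.1291 0.0107] [0.0054 0.0054] ang 1.6649162849526202 0.15451006356320696
line [0.5905 0.0859 0.0419] [0.0015 0.0015] ang 1.3884393396234542 0.11243748431511791
```

>>> apply_moves:
  moves:
    - [0,0,0,0.0027,0.0013,0,-1]
    - [0,0,0,0.0027,0.0013,0,-1]
    - [0,0,0,0.0028,0.0012,0,-1]
    - [0,0,0,0.0028,0.0011,0,-1]
    - [0,0,0,0.0029,0.001,0,-1]
    - [0,0,0,0,0,0,-1]
    - [0,0,0,0,0,0,-1]
    - [0,0,0,0,0,0,-1]

```text
clock: 72.45
tcp_pos: [0.5681, -0.1246, 0.0777]
orientation: [-3.102, -0.492, 0.003]
contact_force: [-2.9, 0.8, 6.5]
grip_width: 0.0133
gripper_force: 25.6
```

>>> apply_moves:
  moves:
    - [0,0,0,0.001,0.0003,0,-1]
    - [0,0,0,0.001,0.0003,0,-1]
    - [0,0,0,0.001,0.0003,0,-1]
    - [0,0,0,0,0,0,-1]
    - [0,0,0,0,0,0,-1]
    - [0,0,0,0,0,0,-1]
    - [0,0,0,0,0,0,-1]
    - [0,0,0,0,0,0,-1]

```text
clock: 73.12
tcp_pos: [0.5684, -0.1247, 0.0776]
orientation: [-3.101, -0.491, 0.011]
contact_force: [-11.1, 0.8, 15.0]
grip_width: 0.0133
gripper_force: 26.4
```

```bash
python3 wh.py
```

```text
peg ang 1.5541093226433484 r 0.09999113783994328 [-11.1   0.8  15. ] 0.013333966835139582
top yellow r 0.1105 ang 1.5347 area 30
top yellow r 0.1483 ang 1.7129 area 49
scene yellow r 0.1228 ang 1.4993 area 51
```

Run:
```python
from h import *
t=grab_frame("top");s=grab_frame("scene")
a=cv2.resize(t[150:260,175:325],(800-400,293),interpolation=2);a=cv2.resize(t[150:250,180:280],(400,400),interpolation=2);b=cv2.resize(s[150:250,220:320],(400,400),interpolation=2)
cv2.imwrite("pics/v14.png",np.hstack([a,b]))
```

```text
(no output)
```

View pics/v14.png

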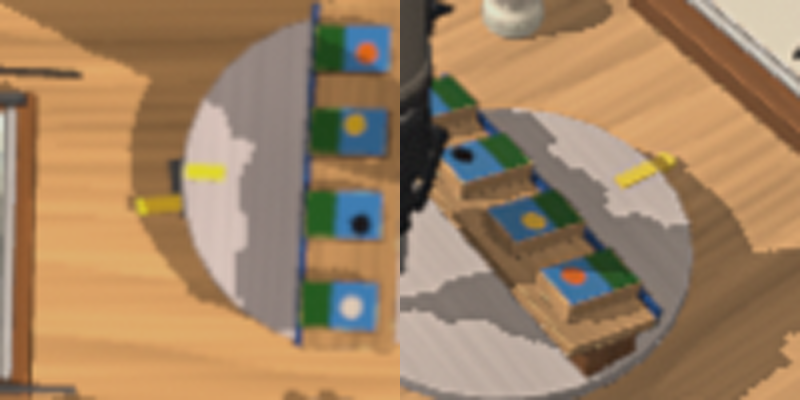

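>>> apply_moves:
  moves:
    - [0,0,0,0.001,0.0003,0,-1]
    - [0,0,0,0.001,0.0003,0,-1]
    - [0,0,0,0,0,0,-1]
    - [0,0,0,0,0,0,-1]
    - [0,0,0,0,0,0,-1]
    - [0,0,0,0,0,0,-1]
    - [0,0,0,0,0,0,-1]
    - [0,0,0,0,0,0,-1]

```text
clock: 74.03
tcp_pos: [0.5686, -0.1247, 0.0776]
orientation: [-3.101, -0.491, 0.017]
contact_force: [-17.8, 2.0, 20.6]
grip_width: 0.013
gripper_force: 27.0
```

```bash
python3 wh.py; python3 -c "
from bench import telemetry as t;o=t.get_obs();print(o['joints'].round(3),o['moment'].round(2),o['orientation'].round(4))"
```

```text
peg ang 1.5558983228627914 r 0.09999063457552557 [-17.8   2.   20.6] 0.013046010921094203
top yellow r 0.1106 ang 1.5362 area 29
top yellow r 0.1485 ang 1.712 area 50
scene yellow r 0.1234 ang 1.5033 area 50
[ 0.22   0.523 -0.145  1.888  0.108  0.749 -1.243] [0.31 3.57 0.09] [-3.1009 -0.4906  0.0171]
```

>>> apply_moves:
  moves:
    - [0,0,0,-0.004,-0.001,0,-1]
    - [0,0,0,0,0,0,-0.5]
    - [0,0,0,0,0,0,-0.2]
    - [0,0,0,0,0,0,0]
    - [0,0,0,0,0,0,0]
    - [0,0,0,0,0,0,0]
    - [0,0,0,0,0,0,0]
    - [0,0,0,0,0,0,0]

```text
clock: 74.85
tcp_pos: [0.5703, -0.1249, 0.0775]
orientation: [-3.103, -0.492, -0.0]
contact_force: [0.4, -0.1, 0.2]
grip_width: 0.0428
gripper_force: 0.0
```

>>> apply_moves:
  moves:
    - [0,0,0,0,0,-0.02,0]
    - [0,0,0,0,0,-0.03,0]
    - [0,0,0,0,0,-0.03,0]
    - [0,0,0,0,0,-0.03,0]
    - [0,0,0,0,0,-0.03,0]
    - [0,0,0,0,0,0,0]
    - [0,0,0,0,0,0,0]
    - [0,0,0,0,0,0,0]

```text
clock: 75.52
tcp_pos: [0.5698, -0.1249, 0.2172]
orientation: [-3.102, -0.492, 0.0]
contact_force: [-0.3, 1.0, 0.2]
grip_width: 0.0429
gripper_force: 0.0
```

```bash
python3 wh.py
python3 - <<'E'
from h import *
O=np.array([.5701,-.0247])
# peg (black) in wrist view, and the block by top/scene
k=cam("wrist");im=grab_frame("wrist");cv2.imwrite("pics/pw.png",im)
m=(im.max(2)<45).astype(np.uint8);n,l,s,ce=cv2.connectedComponentsWithStats(m)
for j in range(1,n):
    if s[j][4]>60: print("dark",s[j],np.round(ce[j]),np.round(unproj(k,ce[j][None],.08)[0],4))
o=telemetry.get_obs();print(o['tcp_pos'],"peg expect px",proj(k,[[*(O-.1*np.array([np.cos(b),np.sin(b)])),.109] for b in(1.5,1.555,1.6,1.67)]))
t=grab_frame("top");kt=cam("top");m=(t.max(2)<70).astype(np.uint8);n,l,s,ce=cv2.connectedComponentsWithStats(m)
for j in range(1,n):
    q=unproj(kt,ce[j][None],.03)[0][:2]-O
    if s[j][4]>6 and np.hypot(*q)<.19: print("top dark",s[j],np.round(q,4),"ang",np.arctan2(q[1],q[0]))
E
```

```text
peg ang 1.568074548875175 r 0.10018261575310385 [-0.3  1.   0.2] 0.04293766008997098
top yellow r 0.1098 ang 1.5207 area 27
top yellow r 0.1485 ang 1.712 area 50
scene yellow r 0.1237 ang 1.4958 area 47
wrist yellow r 0.1127 ang 1.5072 area 408
wrist yellow r 0.1361 ang 1.6275 area 178
dark [248 175  14  29 318] [254. 189.] [ 0.5638 -0.1246  0.08  ]
dark [130 191  15  16 186] [137. 198.] [ 0.5217 -0.023   0.08  ]
dark [    0   236   512   148 38032] [255. 336.] [ 0.4096 -0.1756  0.08  ]
[ 0.5694381  -0.12483223  0.21621874] peg expect px [[253.94057251 199.08875588]
 [256.23374319 193.19789055]
 [257.8738201  188.244032  ]
 [259.98784564 180.31639032]]
top dark [261 164   4   4   8] [0.0903 0.0124] ang 0.13655214030345542
top dark [223 191   2   6   9] [0.0021 0.1338] ang 1.5548510517103145
top dark [268 204   4   4  12] [-0.0341 -0.0089] ang -2.8852593081353186
```

>>> apply_moves:
  moves:
    - [0,0,-0.9,0,0,0,0]
    - [0,0,-0.9,0,0,0,0]
    - [0,0,-0.9,0,0,0,0]
    - [0,0,-0.9,0,0,0,0]
    - [0,0,-0.9,0,0,0,0]
    - [0,0,-0.9,0,0,0,0]
    - [0,0,-0.9,0,0,0,0]
    - [0,0,-0.9,0,0,0,0]
  grip_force: 40

```text
clock: 76.43
tcp_pos: [0.5699, -0.1249, 0.2168]
orientation: [-2.699, -1.606, 0.001]
contact_force: [-0.4, -0.2, 0.1]
grip_width: 0.0429
gripper_force: 0.0
```

>>> apply_moves:
  moves:
    - [0,0,-0.9,0,0,0,0]
    - [0,0,-0.9,0,0,0,0]
    - [0,0,-0.9,0,0,0,0]
    - [0,0,-0.9,0,0,0,0]
    - [0,0,-0.9,0,0,0,0]
    - [0,0,-0.24,0,0,0,0]
    - [0,0,0,0,0,0,0]
    - [0,0,0,0,0,0,0]

```text
clock: 77.1
tcp_pos: [0.57, -0.125, 0.2172]
orientation: [-2.23, -2.212, -0.0]
contact_force: [-0.3, 0.6, -0.6]
grip_width: 0.0427
gripper_force: 0.0
```

```bash
python3 look.py .5666 -.1246 .078 1.53
python3 - <<'E'
from h import *
from refl import ray,tri
O=np.array([.5701,-.0247])
k=cam("wrist");im=grab_frame("wrist");cv2.imwrite("pics/pw2.png",im)
m=(im.max(2)<45).astype(np.uint8);n,l,s,ce=cv2.connectedComponentsWithStats(m)
for j in range(1,n):
    if s[j][4]>60: print("dark",s[j],np.round(ce[j]))
print("peg expect px",proj(k,[[*(O-.1*np.array([np.cos(b),np.sin(b)])),z] for b in(1.5,1.55) for z in(.109,.046)]))
h=cv2.cvtColor(im,cv2.COLOR_BGR2HSV);y=cv2.inRange(h,(20,140,110),(35,255,255));n,l,s,ce=cv2.connectedComponentsWithStats(y)
for j in range(1,n):
    if s[j][4]>40:
        for z in(.044,.012): q=unproj(k,ce[j][None],z)[0][:2]-O;print("yellow",s[j],z,np.round(np.hypot(*q),4),np.arctan2(q[1],q[0]))
E
```

```text
turn(6deg units) first: [-0.   -0.    0.31] then shift mm in new axes: [  0.2  -3.5 139.2]
dark [195  64  19  19 277] [204.  73.]
dark [ 85  93   8  28 111] [ 88. 106.]
dark [242 171  14  28 310] [249. 185.]
dark [    0   236   512   148 37689] [255. 336.]
dark [488 287  13  21 104] [493. 297.]
dark [447 291   9  19  63] [450. 301.]
peg expect px [[247.19094425 192.83577879]
 [248.68837002 176.39247623]
 [253.13890194 193.0465126 ]
 [253.51357131 176.56627615]]
yellow [291  58  20  20 312] 0.044 0.0437 0.10090214943886014
yellow [291  58  20  20 312] 0.012 0.0485 0.1622741401588773
```

>>> apply_moves:
  moves:
    - [0,0,0,0,-0.005,0.02,0]
    - [0,0,0,0,0,0.025,0]
    - [0,0,0,0,0,0.025,0]
    - [0,0,0,0,0,0.025,0]
    - [0,0,0,0,0,0.02,0]
    - [0,0,0,0,0,0.015,0]
    - [0,0,0,0,0,0.009,0]
    - [0,0,0,0,0,0,0]

```text
clock: 77.82
tcp_pos: [0.564, -0.1246, 0.0767]
orientation: [-2.227, -2.212, 0.003]
contact_force: [-0.4, -0.5, 1.1]
grip_width: 0.0425
gripper_force: 0.0
```

>>> apply_moves:
  moves:
    - [0,0,0,0,0,0,-0.2]
    - [0,0,0,0,0,0,-0.4]
    - [0,0,0,0,0,0,-0.6]
    - [0,0,0,0,0,0,-0.8]
    - [0,0,0,0,0,0,-1]
    - [0,0,0,0,0,0,-1]
    - [0,0,0,0,0,0,-1]
    - [0,0,0,0,0,0,-1]

```text
clock: 78.48
tcp_pos: [0.5652, -0.125, 0.0799]
orientation: [2.228, 2.214, 0.0]
contact_force: [-3.2, 0.8, 6.3]
grip_width: 0.0127
gripper_force: 38.9
```

>>> apply_moves:
  moves:
    - [0,0,0,0,0.0015,0,-1]
    - [0,0,0,0,0.0015,0,-1]
    - [0,0,0,0,0.0015,0,-1]
    - [0,0,0,0,0,0,-1]
    - [0,0,0,0,0,0,-1]
    - [0,0,0,0,0,0,-1]
    - [0,0,0,0,0,0,-1]
    - [0,0,0,0,0,0,-1]

```text
clock: 79.15
tcp_pos: [0.5658, -0.1251, 0.0798]
orientation: [-2.226, -2.211, 0.009]
contact_force: [-16.1, 1.8, 17.8]
grip_width: 0.013
gripper_force: 40.5
```

```bash
python3 wh.py
```

```text
peg ang 1.5277538374634902 r 0.10047554453752572 [-16.1   1.8  17.8] 0.012961634657997847
top yellow r 0.1105 ang 1.5379 area 28
top yellow r 0.1485 ang 1.712 area 50
scene yellow r 0.1234 ang 1.5033 area 50
```

>>> apply_moves:
  moves:
    - [0,0,0,0,0.001,-0.001,-1]
    - [0,0,0,0,0.001,-0.001,-1]
    - [0,0,0,0,0.001,-0.001,-1]
    - [0,0,0,0,0,0,-1]
    - [0,0,0,0,0,0,-1]
    - [0,0,0,0,0,0,-1]
    - [0,0,0,0,0,0,-1]
    - [0,0,0,0,0,0,-1]

```text
clock: 79.97
tcp_pos: [0.5657, -0.1251, 0.0799]
orientation: [-2.222, -2.207, 0.015]
contact_force: [-14.8, 0.1, 2.6]
grip_width: 0.0129
gripper_force: 39.5
```

```bash
python3 wh.py
python3 - <<'E'
from h import *
O=np.array([.5701,-.0247]); kt=cam("top");ks=cam("scene");im=grab_frame("scene")
# every thing near the wheel: known objects' positions with both cameras
for n,z in(("jar_white",.03),("tube_blue",.01),("tin_red",.05),("tin_green",.05),("tube_white",.01)):
    for c,k in(("top",kt),("scene",ks)):
        for r in silhouettes(n,c)[:3]: print(n,c,round(float(r['p']),2),np.round(unproj(k,np.array(r['extent'][:2])[None],z)[0][:2],3))
E
```

```text
peg ang 1.5271687249602683 r 0.10045791408691762 [-14.8   0.1   2.6] 0.01285645817139791
top yellow r 0.1105 ang 1.5379 area 28
top yellow r 0.1483 ang 1.7129 area 49
scene yellow r 0.1234 ang 1.5033 area 50
jar_white top 0.62 [0.363 0.133]
jar_white scene 0.8 [0.371 0.135]
jar_white scene 0.46 [0.494 0.016]
tube_blue top 0.86 [ 0.374 -0.056]
tube_blue scene 0.46 [0.482 0.025]
tube_blue scene 0.45 [ 0.359 -0.082]
tin_red top 0.89 [ 0.763 -0.12 ]
tin_red top 0.37 [0.528 0.323]
tin_red scene 0.81 [ 0.782 -0.117]
tin_green top 0.56 [0.789 0.114]
tin_green top 0.5 [ 0.467 -0.019]
tin_green scene 0.93 [0.798 0.122]
tube_white top 0.95 [ 0.705 -0.37 ]
tube_white top 0.53 [ 0.566 -0.021]
tube_white scene 0.67 [ 0.717 -0.367]
tube_white scene 0.52 [ 0.555 -0.014]
```

>>> apply_moves:
  moves:
    - [0,0,0,0,-0.004,0,-1]
    - [0,0,0,0,-0.0035,0.002,-1]
    - [0,0,0,0,0,0,-1]
    - [0,0,0,0,0,0,-1]
    - [0,0,0,0,0,0,-1]
    - [0,0,0,0,0,0,-1]
    - [0,0,0,0,0,0,-1]
    - [0,0,0,0,0,0,-1]

```text
clock: 81.33
tcp_pos: [0.565, -0.125, 0.0799]
orientation: [-2.228, -2.215, 0.001]
contact_force: [-5.7, -1.1, 3.7]
grip_width: 0.0126
gripper_force: 40.9
```

>>> apply_moves:
  moves:
    - [0,0,0,0,-0.001,0,-1]
    - [0,0,0,0,-0.001,0,-1]
    - [0,0,0,0,0,0,-1]
    - [0,0,0,0,0,0,-1]
    - [0,0,0,0,0,0,-1]
    - [0,0,0,0,0,0,-1]
    - [0,0,0,0,0,0,-1]
    - [0,0,0,0,0,0,-1]

```text
clock: 82.0
tcp_pos: [0.5639, -0.1249, 0.0799]
orientation: [2.227, 2.214, 0.002]
contact_force: [2.7, -0.1, -1.4]
grip_width: 0.0128
gripper_force: 40.5
```

>>> apply_moves:
  moves:
    - [0,0,0,0,-0.001,0,-1]
    - [0,0,0,0,-0.001,0,-1]
    - [0,0,0,0,0,0,-1]
    - [0,0,0,0,0,0,-1]
    - [0,0,0,0,0,0,-1]
    - [0,0,0,0,0,0,-1]
    - [0,0,0,0,0,0,-1]
    - [0,0,0,0,0,0,-1]

```text
clock: 82.67
tcp_pos: [0.5617, -0.1248, 0.0799]
orientation: [2.228, 2.214, 0.002]
contact_force: [4.6, -1.6, 1.6]
grip_width: 0.0127
gripper_force: 40.7
```

```bash
python3 wh.py
```

```text
peg ang 1.4872708456833283 r 0.10041839992638141 [ 4.6 -1.6  1.6] 0.012704887687230125
top yellow r 0.1103 ang 1.4908 area 26
top yellow r 0.1485 ang 1.712 area 50
scene yellow r 0.1238 ang 1.4814 area 47
```

```bash
python3 - <<'E'
import cv2,numpy as np
def asc(f,x0,x1,y0,y1):
    im=cv2.imread(f)[y0:y1,x0:x1].astype(int)
    for i,r in enumerate(im):
        s=''
        for b,g,rd in r:
            m=max(b,g,rd)
            s+= 'Y' if rd>120 and g>100 and b<70 and g>.72*rd else '#' if m<50 else 'B' if b>rd+20 else 'w' if b>.75*rd and m>110 else 'd' if b>.75*rd else '.' if m>130 else ','
        print(y0+i,s)
asc("pics/x.png",185,265,138,192)
asc("pics/pw.png",60,130,20,110) if False else None
E
python3 - <<'E'
import sys;sys.path.insert(0,'.')
from h import *
# current top view, 1:1
im=grab_frame("top")[180:215,205:250]
for r in im: print(' '.join('%x%x%x'%tuple(int(v)//16 for v in p[::-1]) for p in r[5:35:1]))
E
```

```text
138 .......,,,,,,,,,,,,,,...................................,,.wwwwwwwwwwwwwwwwwwwww
139 ..........,,,,,,,,,,,,,,,...............................,,wwwwwwwwwwwwwwwwwwwwww
140 ..............,,,,,,,,,,,,,.............................,wwwwwwwwwwwwwwwwwwwwwww
141 ...............,,,,,,,,,,,,,,,.........,,,,............,.wwwwwwwwwwwwwwwwwwwwwww
142 ...................,,,,,,,,,,,,,,.....,,,,,,,,,........,wwwwwwwwwwwwwwwwwwwwwwww
143 .....................,,,,,,,,,,,,,,,.,,,##,,,,,,,,,...,.wwwwwwwwwwwwwwwwwwwwwwww
144 ........................,,,,,,,,,,,,,,,,######,,,,,,,,,wwwwwwwwwwwwwwwwwwwwwwwww
145 ...........................,,,,,,,,,,,,,##########,,,,wwwwwwwwwwwwwwwwwwwwwwwwww
146 .............................,,,,,,,,,,,############ddwwwwwwwwwwwwwwwwwwwwwwwwww
147 ................................,,,,,,,############dddwwwwwwwwwwwwwwwwwwwwwwwwww
148 ...................................,,,,############ddwwwwwwwwwwwwwwwwwwwwwwwwwww
149 ....................................,,,###########ddwwwwwwwwwwwwwwwwwwwwwwwwwwww
150 ....................................,,,##########dddwwwwwwwwwwwwwwwwwwwwwwww
[... 6989 characters left out ...]
 da6 da6 c95 974 964 964 964 964 964 964 964 964 976 ba9 dbb dbb dbb dcb dcb dcb dcb dcb dcb dcb dbb
da6 da6 da6 da6 da6 da6 da6 d96 a85 974 964 964 964 964 964 964 964 975 b98 cba dbb dbb dcb dcb dcb dcb dcb dcb dcb dbb
da6 da6 da6 da6 da6 da6 da6 da6 c95 974 964 964 964 964 964 964 964 964 986 ba9 dbb dbb dcb dcb dcb dcb dbb dbb cba cba
da6 da6 da6 da6 da6 da6 da6 da6 d96 b85 974 964 964 964 964 964 964 964 975 b98 cba dbb dcb dcb dcb dcb dbb cba a99 a99
da6 da6 da6 da6 da6 da6 da6 da6 da6 d96 b85 974 974 974 974 974 974 964 974 a86 ba9 dbb dcb dcb dcb dcb dbb caa 988 988
da6 da6 da6 da6 da6 da6 da6 da6 da6 da6 d96 b85 a74 974 974 974 974 974 974 a75 b98 cba dcb dcb dcb dcb dbb baa 988 987
```

>>> apply_moves:
  moves:
    - [0,0,0,0,0.003,0,-1]
    - [0,0,0,0,0.003,0,-1]
    - [0,0,0,0,0.003,0,-1]
    - [0,0,0,0,0.003,0,-1]
    - [0,0,0,0,0.003,0,-1]
    - [0,0,0,0,0,0,-1]
    - [0,0,0,0,0,0,-1]
    - [0,0,0,0,0,0,-1]

```text
clock: 83.53
tcp_pos: [0.5752, -0.1254, 0.0798]
orientation: [-2.225, -2.217, 0.003]
contact_force: [0.4, -0.9, 6.9]
grip_width: 0.0123
gripper_force: 41.3
```

```bash
python3 wh.py
```

```text
peg ang 1.6213316816786398 r 0.10085991192928905 [ 0.4 -0.9  6.9] 0.012329252528947005
top yellow r 0.11 ang 1.6287 area 26
top yellow r 0.1485 ang 1.712 area 50
scene yellow r 0.1133 ang 1.6014 area 28
scene yellow r 0.1379 ang 1.4951 area 20
```

>>> apply_moves:
  moves:
    - [0,0,0,0,0.001,0,-1]
    - [0,0,0,0,0.001,0,-1]
    - [0,0,0,0,0,0,-1]
    - [0,0,0,0,0,0,-1]
    - [0,0,0,0,0,0,-1]
    - [0,0,0,0,0,0,-1]
    - [0,0,0,0,0,0,-1]
    - [0,0,0,0,0,0,-1]

```text
clock: 84.35
tcp_pos: [0.5757, -0.1254, 0.0798]
orientation: [-2.224, -2.215, 0.007]
contact_force: [-4.8, -0.9, 12.8]
grip_width: 0.013
gripper_force: 41.9
```

>>> apply_moves:
  moves:
    - [0,0,0,0,0.001,0,-1]
    - [0,0,0,0,0.001,0,-1]
    - [0,0,0,0,0,0,-1]
    - [0,0,0,0,0,0,-1]
    - [0,0,0,0,0,0,-1]
    - [0,0,0,0,0,0,-1]
    - [0,0,0,0,0,0,-1]
    - [0,0,0,0,0,0,-1]

```text
clock: 85.02
tcp_pos: [0.5786, -0.1256, 0.0798]
orientation: [-2.225, -2.216, 0.005]
contact_force: [-0.7, -1.6, 10.0]
grip_width: 0.0123
gripper_force: 41.6
```

```bash
python3 wh.py
```

```text
peg ang 1.6551646126622932 r 0.1012174520808563 [-0.7 -1.6 10. ] 0.012313174259257768
top yellow r 0.1103 ang 1.6643 area 29
top yellow r 0.1485 ang 1.712 area 50
scene yellow r 0.1136 ang 1.635 area 29
scene yellow r 0.1379 ang 1.4951 area 20
```

>>> apply_moves:
  moves:
    - [0,0,0,0,0,0,-0.7]
    - [0,0,0,0,0,0,-0.5]
    - [0,0,0,0,0,0,-0.4]
    - [0,0,0,0,0,0,-0.3]
    - [0,0,0,0,0,0,-0.3]
    - [0,0,0,0,0,0,-0.3]
    - [0,0,0,0,0,0,-0.3]
    - [0,0,0,0,0,0,-0.3]

```text
clock: 85.83
tcp_pos: [0.58, -0.1249, 0.0794]
orientation: [-2.227, -2.215, -0.0]
contact_force: [0.2, 0.9, 0.4]
grip_width: 0.0293
gripper_force: 0.0
```

```bash
cat > ml.py <<'E'
from h import *
from refl import ray,tri
O=np.array([.5701,-.0247]);c={}
for n in("top","scene"):
    k=cam(n);im=grab_frame(n);h=cv2.cvtColor(im,cv2.COLOR_BGR2HSV);m=cv2.inRange(h,(20,140,110),(35,255,255));_,l,s,ce=cv2.connectedComponentsWithStats(m)
    L=[(ce[j],s[j][4]) for j in range(1,len(s)) if s[j][4]>3 and .08<np.hypot(*(unproj(k,ce[j][None],.044)[0][:2]-O))<.19]
    L.sort(key=lambda u:-np.hypot(*(unproj(k,u[0][None],.044)[0][:2]-O)))
    for i,(u,a) in enumerate(L):
        for z in((.044,) if i else (.0,.015,.03)):
            q=unproj(k,u[None],z)[0][:2]-O;print(n,"line" if i else "mark",z,np.round(u,1),a,"ang",round(np.arctan2(q[1],q[0]),4),"r",round(np.hypot(*q),4))
E
python3 ml.py; python3 wh.py | head -1
```

```text
top mark 0.0 [218.7 200.6] 50 ang 1.6821 r 0.1512
top mark 0.015 [218.7 200.6] 50 ang 1.6922 r 0.1502
top mark 0.03 [218.7 200.6] 50 ang 1.7024 r 0.1493
top line 0.044 [230.9 197.3] 29 ang 1.6674 r 0.1101
scene mark 0.0 [285.8 190. ] 20 ang 1.6842 r 0.1664
scene mark 0.015 [285.8 190. ] 20 ang 1.6276 r 0.1561
scene mark 0.03 [285.8 190. ] 20 ang 1.5632 r 0.1463
scene line 0.044 [275.1 190.2] 27 ang 1.6348 r 0.113
peg ang 1.671083978330026 r 0.10069478281393207 [0.3 0.2 0.4] 0.029738769173414323
```

>>> apply_moves:
  moves:
    - [0,0,0,0,0,0,-0.6]
    - [0,0,0,0,0,0,-0.8]
    - [0,0,0,0,0,0,-1]
    - [0,0,0,0,0,0,-1]
    - [0,0,0,0,0,0,-1]
    - [0,0,0,0,0,0,-1]
    - [0,0,0,0,0,0,-1]
    - [0,0,0,0,0,0,-1]
  grip_force: 25

```text
clock: 86.75
tcp_pos: [0.5809, -0.1248, 0.0797]
orientation: [2.227, 2.215, 0.002]
contact_force: [5.0, -0.3, -5.1]
grip_width: 0.0129
gripper_force: 24.9
```

>>> apply_moves:
  moves:
    - [0,0,0,0,0.001,0,-1]
    - [0,0,0,0,0,0,-1]
    - [0,0,0,0,0,0,-1]
    - [0,0,0,0,0,0,-1]
    - [0,0,0,0,0,0,-1]
    - [0,0,0,0,0,0,-1]
    - [0,0,0,0,0,0,-1]
    - [0,0,0,0,0,0,-1]

```text
clock: 87.42
tcp_pos: [0.581, -0.1248, 0.0796]
orientation: [-2.228, -2.215, -0.0]
contact_force: [1.2, 0.8, 0.8]
grip_width: 0.0128
gripper_force: 25.3
```

>>> apply_moves:
  moves:
    - [0,0,0,0,0.001,0,-1]
    - [0,0,0,0,0,0,-1]
    - [0,0,0,0,0,0,-1]
    - [0,0,0,0,0,0,-1]
    - [0,0,0,0,0,0,-1]
    - [0,0,0,0,0,0,-1]
    - [0,0,0,0,0,0,-1]
    - [0,0,0,0,0,0,-1]

```text
clock: 88.08
tcp_pos: [0.5813, -0.1249, 0.0796]
orientation: [-2.227, -2.214, 0.002]
contact_force: [-4.2, 1.0, 5.2]
grip_width: 0.0129
gripper_force: 25.8
```

```bash
python3 ml.py | grep line; python3 wh.py | head -1
```

```text
top line 0.044 [230.8 198.2] 29 ang 1.6921 r 0.1106
scene line 0.044 [274.3 189.8] 25 ang 1.6582 r 0.1122
peg ang 1.6814505890637443 r 0.10074454606774078 [-3.7  1.3  5.1] 0.013517892906383692
```

>>> apply_moves:
  moves:
    - [0,0,0,0,-0.0008,0,-1]
    - [0,0,0,0,0,0,-1]
    - [0,0,0,0,0,0,-0.7]
    - [0,0,0,0,0,0,-0.4]
    - [0,0,0,0,0,0,-0.2]
    - [0,0,0,0,0,0,0]
    - [0,0,0,0,0,0,0]
    - [0,0,0,0,0,-0.01,0]

```text
clock: 89.0
tcp_pos: [0.5801, -0.125, 0.0881]
orientation: [-2.226, -2.213, 0.003]
contact_force: [-0.2, -1.1, -0.7]
grip_width: 0.0425
gripper_force: 0.0
```

>>> apply_moves:
  moves:
    - [0,0,0,0,0,-0.025,0]
    - [0,0,0,0,0,-0.03,0]
    - [0,0,0,0,0,-0.03,0]
    - [0,0,0,0,0,-0.03,0]
    - [0,0,0,0,0,-0.03,0]
    - [0,0,0,0,0,-0.03,0]
    - [0,0,0,0,0,0,0]
    - [0,0,0,0,0,0,0]

```text
clock: 89.67
tcp_pos: [0.5826, -0.1251, 0.2675]
orientation: [2.225, 2.212, 0.005]
contact_force: [0.3, -0.1, -1.5]
grip_width: 0.0428
gripper_force: 0.0
```

```bash
python3 ml.py; python3 look.py .523 .432 .15 0
python3 - <<'E'
from st import *
run(beta=1.66);run(beta=1.66)
E
```

```text
top mark 0.0 [218.8 200.6] 51 ang 1.6825 r 0.1508
top mark 0.015 [218.8 200.6] 51 ang 1.6926 r 0.1498
top mark 0.03 [218.8 200.6] 51 ang 1.7028 r 0.1489
top line 0.044 [230.8 198.2] 29 ang 1.6921 r 0.1106
scene mark 0.0 [285.8 190. ] 20 ang 1.6842 r 0.1664
scene mark 0.015 [285.8 190. ] 20 ang 1.6276 r 0.1561
scene mark 0.03 [285.8 190. ] 20 ang 1.5632 r 0.1463
scene line 0.044 [274.3 189.8] 25 ang 1.6582 r 0.1122
turn(6deg units) first: [-0.    0.   14.94] then shift mm in new axes: [ -57.9 -557.   114.3]
beta 1.66
xs,ys mm [ -0.8 -30.6] yaw deg 0.4 loss 0.042 p 0.96
xs,ys mm [-4.1 93.3] yaw deg 0.8 loss 0.049 p 0.92
xs,ys mm [-2.6 31.2] yaw deg 1.0 loss 0.037 p 0.87
xs,ys mm [ -0.8 -97.3] yaw deg 1.0 loss 0.049 p 0.58
beta 1.66
xs,ys mm [ -0.9 -30.7] yaw deg 0.7 loss 0.035 p 0.91
xs,ys mm [-2.3 31.3] yaw deg 0.7 loss 0.041 p 0.88
xs,ys mm [ -0.4 -97.5] yaw deg 1.6 loss 0.049 p 0.67
xs,ys mm [-3.6 93.5] yaw deg 0.7 loss 0.042 p 0.6
```

>>> apply_moves:
  moves:
    - [0,0,0.95,0,0,0,-0.3]
    - [0,0,0.95,0,0,0,-0.3]
    - [0,0,0.95,0,0,0,-0.3]
    - [0,0,0.95,0,0,0,-0.3]
    - [0,0,0.95,0,0,0,-0.3]
    - [0,0,0.95,0,0,0,-0.3]
    - [0,0,0.95,0,0,0,-0.3]
    - [0,0,0.95,0,0,0,-0.3]

```text
clock: 90.63
tcp_pos: [0.581, -0.1249, 0.2637]
orientation: [-2.914, -1.171, 0.002]
contact_force: [1.0, 0.2, -0.0]
grip_width: 0.0301
gripper_force: 0.0
```

>>> apply_moves:
  moves:
    - [0,0,0.95,0,0,0,-0.3]
    - [0,0,0.95,0,0,0,-0.3]
    - [0,0,0.95,0,0,0,-0.3]
    - [0,0,0.95,0,0,0,-0.3]
    - [0,0,0.95,0,0,0,-0.3]
    - [0,0,0.95,0,0,0,-0.3]
    - [0,0,0.95,0,0,0,-0.3]
    - [0,0,0.69,0,0,0,-0.3]

```text
clock: 91.3
tcp_pos: [0.581, -0.1249, 0.2637]
orientation: [-3.141, 0.007, 0.002]
contact_force: [1.0, 0.1, -0.5]
grip_width: 0.0297
gripper_force: 0.0
```

>>> apply_moves:
  moves:
    - [0,0,0,-0.004,-0.035,0,-0.3]
    - [0,0,0,-0.004,-0.035,0,-0.3]
    - [0,0,0,-0.004,-0.035,0,-0.3]
    - [0,0,0,-0.004,-0.035,0,-0.3]
    - [0,0,0,-0.004,-0.035,0,-0.3]
    - [0,0,0,-0.004,-0.035,0,-0.3]
    - [0,0,0,-0.004,-0.035,0,-0.3]
    - [0,0,0,-0.004,-0.035,0,-0.3]

```text
clock: 91.97
tcp_pos: [0.5485, 0.1565, 0.264]
orientation: [3.142, 0.001, -0.001]
contact_force: [0.2, 0.2, 0.1]
grip_width: 0.0298
gripper_force: 0.0
```

>>> apply_moves:
  moves:
    - [0,0,0,-0.004,-0.035,0,-0.3]
    - [0,0,0,-0.004,-0.035,0,-0.3]
    - [0,0,0,-0.004,-0.035,0,-0.3]
    - [0,0,0,-0.004,-0.035,0,-0.3]
    - [0,0,0,-0.004,-0.035,0,-0.3]
    - [0,0,0,-0.004,-0.035,0,-0.3]
    - [0,0,0,-0.002,-0.035,0,-0.3]
    - [0,0,0,0,-0.032,0,-0.3]

```text
clock: 92.63
tcp_pos: [0.5218, 0.4342, 0.2638]
orientation: [3.141, 0.003, -0.002]
contact_force: [0.7, 0.2, 0.5]
grip_width: 0.0301
gripper_force: 0.0
```

>>> apply_moves:
  moves:
    - [0,0,0,0,0,0.02,-0.3]
    - [0,0,0,0,0,0.03,-0.3]
    - [0,0,0,0,0,0.03,-0.3]
    - [0,0,0,0,0,0.03,-0.3]
    - [0,0,0,0,0,0,-0.3]
    - [0,0,0,0,0,0,-0.3]
    - [0,0,0,0,0,0,-0.3]
    - [0,0,0,0,0,0,-0.3]

```text
clock: 93.3
tcp_pos: [0.5242, 0.4331, 0.1572]
orientation: [-3.139, -0.0, -0.004]
contact_force: [-0.8, -0.2, 0.1]
grip_width: 0.0302
gripper_force: 0.0
```

```bash
python3 look.py .523 .432 .02 0
python3 - <<'E'
from h import *
im=grab_frame("wrist");k=cam("wrist");i=im.astype(int)
m=((i[...,2]>90)&(i[...,1]<60)&(i[...,0]<65)).astype(np.uint8)
n,l,s,ce=cv2.connectedComponentsWithStats(m)
for j in range(1,n):
    if s[j][4]>80:
        p=np.argwhere(l==j)[:,::-1]; rows=np.arange(p[:,1].min(),p[:,1].max()+1,6); w=[(r,p[p[:,1]==r][:,0].mean(),(p[:,1]==r).sum()) for r in rows if (p[:,1]==r).any()]
        print(s[j],[np.round(unproj(k,[[c,r]],.045)[0][:2],4).tolist()+[int(q)] for r,c,q in w][::4])
E
```

```text
turn(6deg units) first: [-0.03 -0.03  0.  ] then shift mm in new axes: [ -1.2   1.1 137.2]
[ 251   49   79  209 4111] [[0.6345, 0.4046, 1], [0.6178, 0.3997, 10], [0.6003, 0.399, 12], [0.5822, 0.4149, 48], [0.5631, 0.4162, 24], [0.5432, 0.4178, 22], [0.5224, 0.4173, 21], [0.5007, 0.4197, 20], [0.478, 0.4338, 11]]
[353  53  66  12 213] [[0.6312, 0.3227, 5]]
[  0 196  34  23 126] [[0.5196, 0.6479, 3]]
[  4 236  47  20 254] [[0.4831, 0.6263, 3]]
[  0 313  50  22 344] [[0.4048, 0.6333, 7]]
[251 331  30  11 202] [[0.3834, 0.423, 7]]
```

>>> apply_moves:
  moves:
    - [0,0,0,-0.001,0.0005,0.02,-0.3]
    - [0,0,0,0,0,0.025,-0.3]
    - [0,0,0,0,0,0.025,-0.3]
    - [0,0,0,0,0,0.025,-0.3]
    - [0,0,0,0,0,0.02,-0.3]
    - [0,0,0,0,0,0.015,-0.3]
    - [0,0,0,0,0,0.004,-0.3]
    - [0,0,0,0,0,0,-0.3]

```text
clock: 94.02
tcp_pos: [0.5221, 0.4315, 0.0206]
orientation: [3.141, 0.001, -0.0]
contact_force: [0.4, 0.1, 0.6]
grip_width: 0.0299
gripper_force: 0.0
```

>>> apply_moves:
  moves:
    - [0,0,0,0,0,0,-0.5]
    - [0,0,0,0,0,0,-0.7]
    - [0,0,0,0,0,0,-1]
    - [0,0,0,0,0,0,-1]
    - [0,0,0,0,0,0,-1]
    - [0,0,0,0,0,0,-1]
    - [0,0,0,0,0,0,-1]
    - [0,0,0,0,0,0,-1]
  grip_force: 30

```text
clock: 94.68
tcp_pos: [0.5231, 0.4326, 0.0225]
orientation: [-3.139, -0.001, -0.004]
contact_force: [-0.6, -0.2, 6.3]
grip_width: 0.0087
gripper_force: 29.5
```

Run:
```python
import numpy as np
a=np.radians(np.linspace(0,58,25)); P=195*np.c_[np.cos(a),np.sin(a)]; q=np.round(P*2)/2; d=np.diff(q,axis=0)
for i in range(0,24,8): print([[-r[0]/1000,-r[1]/1000] for r in d[i:i+8].tolist()])
```

```text
[[-0.0, -0.008], [0.0005, -0.0085], [0.001, -0.008], [0.0015, -0.008], [0.0015, -0.0085], [0.0015, -0.008], [0.0025, -0.0075], [0.0025, -0.008]]
[[0.003, -0.008], [0.003, -0.0075], [0.0035, -0.0075], [0.004, -0.007], [0.004, -0.007], [0.0045, -0.007], [0.0045, -0.007], [0.005, -0.0065]]
[[0.0055, -0.006], [0.0055, -0.006], [0.006, -0.006], [0.006, -0.0055], [0.006, -0.0055], [0.0065, -0.005], [0.007, -0.005], [0.0065, -0.0045]]
```

>>> apply_moves:
  moves:
    - [0,0,0,0,0,-0.008,-1]
    - [0,0,0,0,0.0005,-0.0085,-1]
    - [0,0,0,0,0.001,-0.008,-1]
    - [0,0,0,0,0.0015,-0.008,-1]
    - [0,0,0,0,0.0015,-0.0085,-1]
    - [0,0,0,0,0.0015,-0.008,-1]
    - [0,0,0,0,0.0025,-0.0075,-1]
    - [0,0,0,0,0.0025,-0.008,-1]

```text
clock: 95.35
tcp_pos: [0.523, 0.4224, 0.0864]
orientation: [-3.137, -0.001, -0.004]
contact_force: [4.3, 4.7, -3.8]
grip_width: 0.0087
gripper_force: 29.1
```

>>> apply_moves:
  moves:
    - [0,0,0,0,0.003,-0.008,-1]
    - [0,0,0,0,0.003,-0.0075,-1]
    - [0,0,0,0,0.0035,-0.0075,-1]
    - [0,0,0,0,0.004,-0.007,-1]
    - [0,0,0,0,0.004,-0.007,-1]
    - [0,0,0,0,0.0045,-0.007,-1]
    - [0,0,0,0,0.0045,-0.007,-1]
    - [0,0,0,0,0.005,-0.0065,-1]

```text
clock: 96.02
tcp_pos: [0.5229, 0.392, 0.1447]
orientation: [-3.135, -0.002, -0.005]
contact_force: [3.4, 7.4, -0.8]
grip_width: 0.0087
gripper_force: 29.2
```

>>> apply_moves:
  moves:
    - [0,0,0,0,0.0055,-0.006,-1]
    - [0,0,0,0,0.0055,-0.006,-1]
    - [0,0,0,0,0.006,-0.006,-1]
    - [0,0,0,0,0.006,-0.0055,-1]
    - [0,0,0,0,0.006,-0.0055,-1]
    - [0,0,0,0,0.0065,-0.005,-1]
    - [0,0,0,0,0,0,-1]
    - [0,0,0,0,0,0,-1]

```text
clock: 96.68
tcp_pos: [0.5229, 0.3575, 0.1805]
orientation: [-3.134, -0.003, -0.008]
contact_force: [-0.6, 7.1, 9.5]
grip_width: 0.0086
gripper_force: 29.9
```

Run:
```python
from h import *
from refl import *
o=telemetry.get_obs();y,z=o['tcp_pos'][1:];print(np.round(o['tcp_pos'],4),np.round(o['contact_force'],1),o['grip_width'],"angle",np.degrees(np.arctan2(z+.0225-.045,y-.2376)),"r",np.hypot(z-.0225,y-.2376))
```

```text
[0.5229 0.3575 0.1805] [-0.6  7.1  9.5] 0.00861508736894508 angle 52.80917598640892 r 0.19827453306469597
```

>>> apply_moves:
  moves:
    - [0,0,0,0,0.0045,-0.0032,-1]
    - [0,0,0,0,0.0045,-0.0032,-1]
    - [0,0,0,0,0.0045,-0.003,-1]
    - [0,0,0,0,0.0045,-0.0028,-1]
    - [0,0,0,0,0.0045,-0.0025,-1]
    - [0,0,0,0,0,0,-1]
    - [0,0,0,0,0,0,-1]
    - [0,0,0,0,0,0,-1]

```text
clock: 97.35
tcp_pos: [0.5228, 0.3358, 0.1956]
orientation: [-3.133, -0.004, -0.008]
contact_force: [-1.9, 6.3, 13.9]
grip_width: 0.0084
gripper_force: 29.9
```

```bash
cat > ang.py <<'E'
from h import *
from refl import *
o=telemetry.get_obs();y,z=o['tcp_pos'][1:];print(np.round(o['tcp_pos'],4),np.round(o['contact_force'],1),o['grip_width'],"angle",np.degrees(np.arctan2(z+.0225-.045,y-.2376)),"r",np.hypot(z-.0225,y-.2376),"by y",np.degrees(np.arccos((y-.2376)/.195)))
# fit board angle by silhouettes of the reflector in both pictures
def pts(p,hy=.2376,cx=.524):
    a=p[0];u=np.array([0,np.cos(a),np.sin(a)]);w=np.array([0,-np.sin(a),np.cos(a)]);H=np.array([cx,hy,.045])
    P=[H+x*np.array([1,0,0])+u*r+w*t for x in(-.1,.1) for r in(.005,.155) for t in(-.004,.004)]
    P+=[H+x*np.array([1,0,0])+u*r for x in(-.055,.055) for r in(.19,.2)]
    return np.array(P)
for c in("top","scene"):
    k=cam(c);grab_frame(c)
    for r in silhouettes("reflector",c)[:1]:
        m=up(r['mask']); L=[]
        for a in np.radians(np.arange(40,82,2)):
            q=hullmask(k,pts([a]));L.append(((q&m).sum()/(q|m).sum(),np.degrees(a)))
        print(c,round(float(r['p']),2),"best",[(round(b,1),round(i,3)) for i,b in sorted(L)[::-1][:4]])
E
python3 ang.py
```

```text
[0.5228 0.3358 0.1956] [-1.9  6.3 13.9] 0.008355866785451263 angle 60.428572295593945 r 0.199071691817804 by y 59.747419072462
top 0.74 best [(np.float64(74.0), np.float64(0.715)), (np.float64(72.0), np.float64(0.712)), (np.float64(76.0), np.float64(0.71)), (np.float64(78.0), np.float64(0.697))]
scene 0.57 best [(np.float64(60.0), np.float64(0.776)), (np.float64(58.0), np.float64(0.776)), (np.float64(62.0), np.float64(0.77)), (np.float64(56.0), np.float64(0.768))]
```

>>> apply_moves:
  moves:
    - [0,0,0,0,-0.0007,-0.0013,-1]
    - [0,0,0,0,-0.0008,-0.0013,-1]
    - [0,0,0,0,0,0,-1]
    - [0,0,0,0,0,0,-0.8]
    - [0,0,0,0,0,0,-0.6]
    - [0,0,0,0,0,0,-0.4]
    - [0,0,0,0,0,0,-0.3]
    - [0,0,0,0,0,0,-0.3]

```text
clock: 98.22
tcp_pos: [0.522, 0.3317, 0.1937]
orientation: [3.141, -0.0, -0.001]
contact_force: [-0.1, -0.9, -1.1]
grip_width: 0.03
gripper_force: 0.0
```

>>> apply_moves:
  moves:
    - [0,0,0,0,0,-0.01,-0.3]
    - [0,0,0,0,0,-0.02,-0.3]
    - [0,0,0,0,0,-0.03,-0.3]
    - [0,0,0,0,0,-0.03,-0.3]
    - [0,0,0,0,0,-0.03,-0.3]
    - [0,0,0,0,0,-0.03,-0.3]
    - [0,0,0,0,0,0,-0.3]
    - [0,0,0,0,0,0,-0.3]

```text
clock: 98.88
tcp_pos: [0.5228, 0.333, 0.3468]
orientation: [-3.139, -0.0, -0.006]
contact_force: [0.1, -0.1, -0.2]
grip_width: 0.0298
gripper_force: 0.0
```

>>> apply_moves:
  moves:
    - [0,0,0,0,-0.04,0,-0.3]
    - [0,0,0,0,-0.04,0,-0.3]
    - [0,0,0,0,-0.04,0,-0.3]
    - [0,0,0,0,-0.04,0,-0.3]
    - [0,0,0,0,-0.04,0,-0.3]
    - [0,0,0,0,0,0,-0.3]
    - [0,0,0,0,0,0,-0.3]
    - [0,0,0,0,0,0,-0.3]

```text
clock: 99.55
tcp_pos: [0.522, 0.5318, 0.3425]
orientation: [3.139, 0.001, -0.002]
contact_force: [-0.3, -0.4, 0.2]
grip_width: 0.0299
gripper_force: 0.0
```

```bash
python3 ang.py
python3 - <<'E'
from refl import *
try:
    for p,e in bar((60,150,260,270),(270,80,420,200)): print(np.round(p,4),np.round(e,4),"ang",np.degrees(np.arctan2(p[2]-.045,p[1]-.2376)))
except Exception as x: print(x)
E
python3 ml.py | grep -v mark
```

```text
[0.522  0.5318 0.3425] [-0.3 -0.4  0.2] 0.02991496569016362 angle 47.39885439536746 r 0.43468300129562626 by y nan
top 0.65 best [(np.float64(70.0), np.float64(0.788)), (np.float64(68.0), np.float64(0.783)), (np.float64(60.0), np.float64(0.78)), (np.float64(62.0), np.float64(0.773))]
scene 0.57 best [(np.float64(58.0), np.float64(0.808)), (np.float64(60.0), np.float64(0.806)), (np.float64(56.0), np.float64(0.796)), (np.float64(62.0), np.float64(0.795))]
px [[139.5, 184.0], [138.7, 227.9]] 225 [[350.9, 117.0], [321.3, 95.2]] 190
[0.5815 0.3346 0.2019] [0.0023 0.0023] ang 58.2642795225336
[0.4594 0.3337 0.2035] [0.0028 0.0028] ang 58.77769710099511
top line 0.044 [230.8 198.2] 29 ang 1.6921 r 0.1106
scene line 0.044 [274.3 189.8] 25 ang 1.6582 r 0.1122ang.py:3: RuntimeWarning: invalid value encountered in arccos
  o=telemetry.get_obs();y,z=o['tcp_pos'][1:];print(np.round(o['tcp_pos'],4),np.round(o['contact_force'],1),o['grip_width'],"angle",np.degrees(np.arctan2(z+.0225-.045,y-.2376)),"r",np.hypot(z-.0225,y-.2376),"by y",np.degrees(np.arccos((y-.2376)/.195)))
```

```bash
python3 - <<'E'
from h import *
from refl import ray,tri
B={}
for c,reg in(("top",(100,140,220,270)),("scene",(260,60,420,200))):
    k=cam(c);im=grab_frame(c);h=cv2.cvtColor(im,cv2.COLOR_BGR2HSV);m=cv2.inRange(h,(20,130,110),(35,255,255));q=np.zeros_like(m);q[reg[1]:reg[3],reg[0]:reg[2]]=1;m=m*q
    n,l,s,ce=cv2.connectedComponentsWithStats(m);B[c]=[(k,ce[j],s[j][4]) for j in range(1,n) if s[j][4]>5];print(c,[(np.round(b[1],1).tolist(),int(b[2])) for b in B[c]])
for a in B["top"]:
    for b in B["scene"]:
        p,e=tri(ray(a[0],a[1][None]),ray(b[0],b[1][None]))
        if max(e)<.008: print(np.round(p,4),np.round(e,4),"ang",np.degrees(np.arctan2(p[2]-.045,p[1]-.2376)),"r",np.hypot(p[2]-.045,p[1]-.2376))
E
python3 - <<'E'
import sys;sys.path.insert(0,'.')
from st import *
run("top",beta=1.67);run("scene",beta=1.67)
E
```

```text
top [([173.0, 142.9], 173), ([153.3, 168.1], 38), ([216.2, 200.8], 29), ([149.5, 246.0], 24)]
scene [([301.1, 102.3], 55), ([353.8, 143.0], 57), ([274.3, 189.7], 31), ([285.8, 190.0], 20)]
[0.6885 0.2349 0.2369] [0.0006 0.0006] ang 90.79705716501603 r 0.19193504769512992
[0.6329 0.3057 0.1576] [0.0017 0.0017] ang 58.84265384485447 r 0.13156604480085107
[0.5537 0.1348 0.0056] [0.0025 0.0025] ang -159.01751672184307 r 0.11005252411430747
[0.408  0.3095 0.1574] [0.0005 0.0005] ang 57.389950603333396 r 0.13344914918137504
beta 1.67
xs,ys mm [  1.9 -37.2] yaw deg -1.0 loss 0.126 p 0.83
xs,ys mm [ 0.5 25. ] yaw deg 2.7 loss 0.138 p 0.75
xs,ys mm [-1.2 89.1] yaw deg 4.4 loss 0.16 p 0.67
xs,ys mm [   2.6 -103.2] yaw deg 0.9 loss 0.067 p 0.54
beta 1.67
xs,ys mm [ -0.8 -95.3] yaw deg 7.7 loss 0.071 p 0.73
xs,ys mm [ -2.5 -28.3] yaw deg 1.3 loss 0.079 p 0.7
xs,ys mm [-7.1 34.5] yaw deg 8.2 loss 0.22 p 0.67
xs,ys mm [-3.6 96.3] yaw deg 0.2 loss 0.071 p 0.52
```

```bash
python3 -c "
from bench import order
print(order.hand_in())"
```

```text
the job is handed in; nothing more can be done
None
```

I handed the job in at about 100 s: reflector folded flat first, all four tiles (yellow, orange, white, black; the red one was absent) on the stand against the lip, turntable turned until its line met the mark, then the reflector raised to 60° (my estimates 58–60°, within a degree of the yellow marks); I saw no sign that the tins, jar or tubes moved, and no verdict was returned.

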